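# Charge the core press and lock it shut

## Robot

A 6-joint arm with a two-finger parallel gripper is mounted at the origin on the work surface. World frame = base frame: x ahead of the robot, y to its left, z up, the work surface at z = 0. Lengths are in m, angles in degrees, forces in N, time in s.
With the tool pointing down it reaches from about 0.375 to 0.9 m from the base axis. Payload 3.1 kg.
Tool frame: the origin (TCP) lies midway between the tips of the shut fingers; the grasp point (between the pads) lies 19 mm behind it; z points along the fingers, y is the direction in which the jaws open and shut (so a half turn about z gives the same grasp; the last joint's range is limited). The gripper opens to 87 mm and grips with 3 to 60 N. Pads are 19 mm wide; open, the fingers measure 117 mm over their backs; the gripper's body (75 mm by 190 mm) begins 51 mm behind the grasp point.
Start: joints at [-86.144, 30.224, 82.088, -0, 67.689, -10.227], TCP at [0.152, -0.606, 0.223] pointing down, gripper open.
Joint ranges: [-176.69, 176.69], [-43.24, 126.21], [12.49, 139.97], [-82, 262], [0, 151.66], [-163.58, 163.58]. Speed limits (degrees/s): [159.86, 159.86, 180, 180, 180, 180].

## Interface

Orientations are given as a 3x3 rotation matrix whose columns are the frame's x, y, z axes.
In Python, from rig import bot gives the robot as it stands.
- The arm moves only by the tool carry_out, never from a script. Its arguments are lists of equal length, an entry for each row: "grip": the gripper's target within -1 to 1 (fully open at 1, half-way at 0, shut at -1); "slide": the shift along the tool's x, y, z in mm, a list of three; "twist": the turn, a rotation vector about the tool's x, y, z in rad, a list of three. In form: {"grip": [grip, ...], "slide": [[dx, dy, dz], ...], "twist": [[wx, wy, wz], ...]}. A call has 1 to 12 rows; each row shifts and turns the pose as measured when the row begins, along the tool's axes as they then stand; what a row does not reach is not made up. A row lasts 1/10 s, in which the tool goes at most 50 mm and 8.59 degrees, less where a joint would pass 70% of its speed; a pose out of reach is approached as far as the arm can. A call is refused whole if a number of a shift passes 50 or a number of a turn 0.15, either way. A call with a gripper value outside its range is refused whole. The fingers move at their own pace and stop on an object; the grip force is fixed at half the most. Time passes only in rows, so rows that do not move let the fingers close. It gives the time, the measured TCP pose, the force and the opening at its end, in the units of the state.
- bot.read_state(): the state, without advancing time (a new reading comes with each control period).
- bot.capture(name): name is "scene" or "top" or "wrist"; returns a dict with "color" (400x640x3 uint8, red, green, blue), "depth" (400x640 float32, m along the optical axis (not along the pixel's ray), 0 where there is no reading), "fx", "fy", "cx", "cy" (pixels), "position" and "rotation" of the camera in the world; the wrist camera has in their place "T_tool_cam" (4x4, takes a point from camera to tool coordinates, whose origin is the TCP and whose axes are the flange's). Camera axes: x right, y up, looking along -z (the intrinsics and any distortion apply to the point x, -y, -z); pixel columns grow to the right and rows downward; lengths in m; the calibration is good to about 2 mm. A picture is of the moment at which its call begins: read the wrist's pose just before it.
- bot.hand_in(): hands the job in, once; it reports no verdict.
The state is a dict: "time_s": time; "joint_positions": joint angles; "qvel": joint speeds; "tau": joint torques, N m; "position": TCP position; "tcp_rot": TCP orientation; "force": force on the tool from outside, world axes, zero at the start; "moment": the same for the moment, N m; "opening": opening from 0.0 (shut) to 1.0 (fully open).
Only numpy, scipy, OpenCV 4.12 (cv2) and the standard library are available. Lean on these libraries where they do the work, as an engineer would, in place of code of your own. Each camera call takes 0.05 s, during which the arm holds its last target.

## Task

Get the core press ready for pressing: drop every cork stick lying on the bench end-down into the divided pot of the press, one to a cell. When all are in, put the square steel lid fully on the pot, pull the raised press arm right down so its die rests on the lid's boss, and then turn the latch all the way round over the arm. Leave the hide half, the roller and the mallet where they lie.

Things in the scene. Friction and masses are not known exactly. Their poses are not given: they have to be found in the camera images.
- stick1: Pale cork stick, square section 18 x 18 mm, 75 mm long, 15 g, lying on the bench at the start. Origin at its centre (9 mm over the bench when lying); its x axis runs along its length. Three or all four of the sticks are present; absent ones read None from the start.
- stick2: Pale cork stick, square section 18 x 18 mm, 75 mm long, 15 g, lying on the bench at the start. Origin at its centre (9 mm over the bench when lying); its x axis runs along its length. Three or all four of the sticks are present; absent ones read None from the start.
- stick3: Pale cork stick, square section 18 x 18 mm, 75 mm long, 15 g, lying on the bench at the start. Origin at its centre (9 mm over the bench when lying); its x axis runs along its length. Three or all four of the sticks are present; absent ones read None from the start.
- stick4: Pale cork stick, square section 18 x 18 mm, 75 mm long, 15 g, lying on the bench at the start. Origin at its centre (9 mm over the bench when lying); its x axis runs along its length. Three or all four of the sticks are present; absent ones read None from the start.
- lid: Loose square steel lid 86 x 86 mm, about 0.3 kg: 8 mm plate, 3 mm skirt hanging 8 mm down all round (80 mm inside), square boss 26 x 26 mm standing 20 mm up from the middle (sides parallel to the lid's) to grip it by. Origin: centre of the plate's underside, 8 mm over the bench as it lies skirt down, at the pot's rim level when on. z up through the boss, x, y along its sides; any quarter turn fits.
- press: Fixed cast iron hand press. Origin on the bench under the middle of its pot; z up; x and y parallel to the pot's sides. Base plate 15 mm high, from -65 to 65 mm in x and -180 to 160 mm in y. Hinge cheeks 165 mm high stand at y = -135 mm; a 161 mm high latch post, 20 mm thick, at x = 50, y = 115 mm.
- pot_mouth (a point): Middle of the pot's mouth, at rim level, 98 mm over the bench; axes as the press. Square steel pot 74 x 74 mm outside, open on top, divided crosswise into 2 x 2 cells of 31 x 31 mm, centres at x = +-17.5, y = +-17.5 mm; walls 4 mm; cells 79 mm deep, so a stick stands wholly below the rim. The lid fits over the rim with 3 mm play each way.
- press_arm (a joint): Angle of the press arm about swing_hinge: 0 = down and level (die on the lid's boss), 1.57 = straight up, at most 1.75. Starts raised; stays where it is left (about 5 N at the grip pulls it down). The arm is a bar 22 mm wide and 20 mm thick, pointing to the press's +y when down, with a domed die 135 mm from the hinge reaching 25 mm below its centre line.
- swing_grip (a point): Grip point on the arm's round wooden handle: 18 mm thick, 104 mm long, set crosswise at the arm's end 195 mm from the hinge, running from the arm along the press's -x; this point is 68 mm out from the arm's middle, on the handle's axis.
- swing_hinge (a point): Point on the arm's hinge axis (parallel to the press's x), 150 mm over the bench, in the arm's middle plane.
- press_latch (a joint): Angle of the latch, a flat steel bar turning about the upright axis at latch_pivot: 0 = open, pointing to the press's (-x, +y) diagonal; grows anticlockwise seen from above; 1.57 = closed, pointing to (-x, -y), over the lowered arm; end stop at 1.6. Starts open within 0.4. Stays where it is left, about 1 N moves it.
- latch_knob (a point): Grip point on the latch's upright round steel pin, 14 mm thick and 40 mm high (top 213 mm over the bench), at the bar's end 100 mm from the pivot; this point is on its axis 20 mm below its top.
- latch_pivot (a point): Point on the latch's upright axis at the height of latch_knob.
- hide_half: Bystander: red hide ball half, dome up, 72 mm across, 36 mm high. Origin under its centre.
- roller: Bystander: brass seam roller 34 mm thick with a wooden handle, 150 mm long in all.
- mallet: Bystander: boxwood mallet lying down, head 56 mm thick and 90 mm long, 250 mm long in all.
There are look-alikes about, which are no part of the job. Leave any green or pink look-alike of the stick1 alone. Of the things that look like the lid, take the one that is nearest to the robot's base at the start.

How it is judged:
By the outcome, as a careful person would: the job done as asked, in the order asked, and still so for the second after the job is handed in, with the robot touching nothing.
Of stick1, stick2, stick3, stick4 only 3 to 4 are there at a start; the rules pass over those that are not, and their reading is None.
At some moment in a run one of lid, stick1, stick2, stick3, stick4 may be knocked a few centimetres aside while the robot is not near it.
Once in a run the grip may slacken for a moment while it holds something.
It also fails if it takes over 210 s, if anything falls off the work surface, if the arm or the gripper's body presses on something with over 40 N, if the wrist force passes 120 N, or if a joint passes its speed limit or range.

## Working session

There is one attempt and no reset: what is moved stays moved. The work goes in short steps, Python scripts to look and compute and a tool call to move; the robot and the scene stay as the last step left them, time stands still between calls to the robot, and variables do not carry over. Pictures are saved under pics/ and viewed, and the job is handed in when it is done.

Besides the shell and the picture viewer there is one more tool, called after "Request:" as a command line: name --argument value ..., lists and objects as JSON in quotes. carry_out: Moves the arm, as the interface text tells. Its arguments: {"type":"object","properties":{"grip":{"type":"array"},"slide":{"type":"array"},"twist":{"type":"array"}},"required":["grip","slide","twist"]}

```bash
ls -la; mkdir -p pics; cat > h.py <<'E'
import numpy as np, cv2
from rig import bot
def cam(n):
    s=bot.read_state(); c=bot.capture(n)
    if 'T_tool_cam' in c:
        T=np.eye(4);T[:3,:3]=np.array(s['tcp_rot']);T[:3,3]=s['position']
        M=T@np.array(c['T_tool_cam']); c['position']=M[:3,3]; c['rotation']=M[:3,:3]
    return c
def save(c,f): cv2.imwrite('pics/'+f,c['color'][:,:,::-1])
def ray(c,u,v):
    d=np.array([(u-c['cx'])/c['fx'],-(v-c['cy'])/c['fy'],-1.]); return np.array(c['rotation'])@d
def onplane(c,u,v,z):
    d=ray(c,u,v);p=np.array(c['position']); return p+d*(z-p[2])/d[2]
def cloud(c):
    v,u=np.mgrid[0:400,0:640]; D=c['depth']
    P=np.stack([(u-c['cx'])/c['fx']*D,-(v-c['cy'])/c['fy']*D,-D],-1)
    return P@np.array(c['rotation']).T+np.array(c['position'])
def proj(c,p):
    q=np.array(c['rotation']).T@(np.array(p)-np.array(c['position'])); return c['cx']+c['fx']*q[0]/-q[2], c['cy']-c['fy']*q[1]/-q[2]
E
python3 - <<'E'
from h import *
for n in ['scene','top','wrist']:
    c=cam(n); save(c,n+'0.png'); print(n,c['position'],c['rotation'],c['fx'],c['fy'],c['cx'],c['cy'],[k for k in c])
    np.save('pics/'+n+'0.npy',c,allow_pickle=True)
print(bot.read_state())
E
```

```text
total 12
drwxr-xr-x  3 agent agent 4096 Dec  6 13:24 .
drwxr-xr-x 23 root  root  4096 Dec  6 13:24 ..
drwxr-xr-x  2 agent agent 4096 Dec  6 13:24 pics
scene [0.94818248 0.48723597 1.02996178] [[-0.76999557 -0.52509913  0.36246065]
 [ 0.63800829 -0.62721205  0.44671072]
 [-0.00722773  0.57521818  0.8179681 ]] 367.21592532357676 367.21592532357676 316.9189055556147 200.13677326848153 ['color', 'depth', 'fx', 'fy', 'cx', 'cy', 'position', 'rotation']
top [ 0.38574921 -0.00362529  1.31611119] [[-0.02545018  0.99302096 -0.11515931]
 [-0.99963831 -0.02427822  0.01156831]
 [ 0.00869171  0.11541207  0.99327967]] 388.2039550008575 388.2039550008575 316.0386762625607 203.1245015494911 ['color', 'depth', 'fx', 'fy', 'cx', 'cy', 'position', 'rotation']
wrist [ 0.23015487 -0.5861826   0.38325721] [[ 0.24242224  0.9271379   0.285739  ]
 [-0.97016538  0.23265577  0.06819401]
 [-0.00325358 -0.29374583  0.95587803]] 308.1028144021951 308.1028144021951 316.8252362001531 201.12847840468126 ['color', 'depth', 'fx', 'fy', 'cx', 'cy', 'T_tool_cam', 'position', 'rotation']
{'time_s': 0.15, 'joint_positions': array([-8.61432468e+01,  3.02661889e+01,  8.21385961e+01, -1.58235035e-03,
        6.76891660e+01, -1.02264849e+01]), 'qvel': array([-0.1533293 , -0.08953512, -0.24280346, -0.03368125,  0.03680255,
        0.03184959]), 'tau': array([ 5.39445318e-04, -4.40428805e+01, -1.76842815e+01,  6.32835436e-02,
        5.52912347e-02, -9.87445765e-05]), 'position': array([ 0.15207381, -0.60564776,  0.22180739]), 'tcp_rot': array([[ 9.69940705e-01,  2.43341344e-01, -1.35785377e-04],
       [ 2.43341237e-01, -9.69939365e-01,  1.63432202e-03],
       [ 2.65994535e-04, -1.61823763e-03, -9.99998655e-01]]), 'force': array([-0.63664981, -0.05484614, -0.59113574]), 'moment': array([-0.03345518, -0.01132529, -0.00494249]), 'opening': 0.9967334028139044}
```

View pics/top0.png

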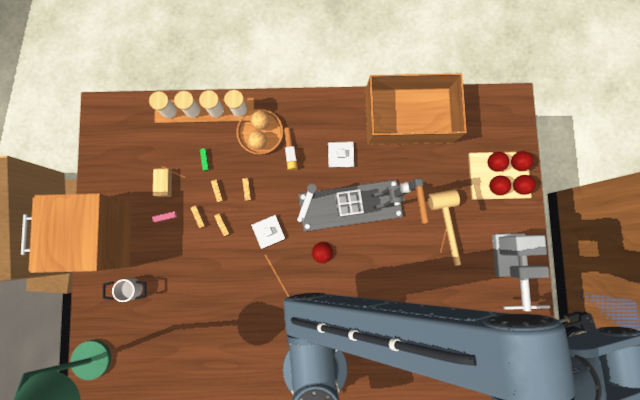

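View pics/scene0.png

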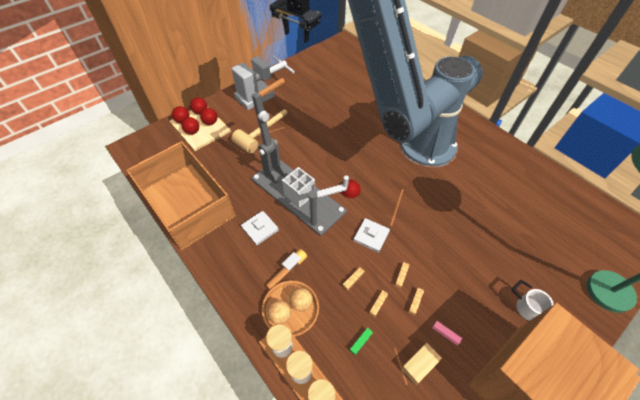

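View pics/wrist0.png

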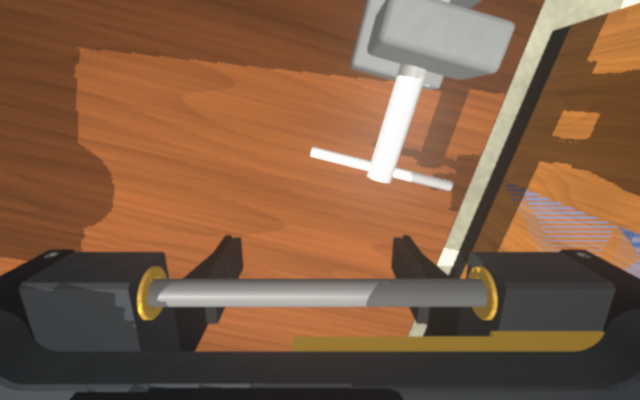

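```bash
cat >> h.py <<'E'
def sticks(c,lo=0.3,verbose=True):
    hsv=cv2.cvtColor(c['color'],cv2.COLOR_RGB2HSV); P=cloud(c)
    m=((hsv[...,0]>12)&(hsv[...,0]<26)&(hsv[...,1]>60)&(hsv[...,1]<170)&(hsv[...,2]>150)).astype(np.uint8)
    m&=((P[...,2]>0.010)&(P[...,2]<0.03)&(c['depth']>0)).astype(np.uint8)
    n,l,st,ce=cv2.connectedComponentsWithStats(m)
    out=[]
    for i in range(1,n):
        if st[i,4]<25: continue
        vs,us=np.nonzero(l==i)
        Q=np.array([onplane(c,u,v,0.018)[:2] for u,v in zip(us,vs)])
        (cx,cy),(w,h),a=cv2.minAreaRect((Q*1000).astype(np.float32))
        if w<h: w,h=h,w; a+=90
        out.append((us.mean(),vs.mean(),cx,cy,w,h,a%180,P[vs,us,2].mean()))
    return out
E
python3 - <<'E'
from h import *
c=np.load('pics/top0.npy',allow_pickle=True).item()
for s in sticks(c): print(np.round(s,3))
P=cloud(c)
for u,v in [(268,231),(341,154),(349,203),(322,252),(305,190),(420,187),(412,183),(330,210),(290,155),(445,200)]: print(u,v,P[v,u].round(3))
cv2.imwrite('pics/topz.png',cv2.resize(c['color'][130:270,150:470,::-1],None,fx=2.5,fy=2.5,interpolation=cv2.INTER_CUBIC))
c=np.load('pics/scene0.npy',allow_pickle=True).item()
for s in sticks(c): print(np.round(s,3))
cv2.imwrite('pics/scenez.png',cv2.resize(c['color'][50:250,200:400,::-1],None,fx=3,fy=3,interpolation=cv2.INTER_CUBIC))
E
```

```text
[2.16095e+02 1.18626e+02 8.47728e+02 3.01380e+02 4.45719e+02 1.81308e+02
 7.08150e+01 2.10000e-02]
[2.87530e+02 1.36880e+02 7.67167e+02 7.31410e+01 6.43250e+01 1.55290e+01
 6.89600e+00 2.00000e-02]
[ 4.80152e+02  1.61217e+02  6.72112e+02 -5.84840e+02  7.38460e+01
  6.01680e+01  7.90030e+01  1.30000e-02]
[ 4.93015e+02  1.83464e+02  6.14982e+02 -6.48383e+02  2.00304e+02
  1.57143e+02  9.00060e+01  1.30000e-02]
[2.46440e+02 1.89129e+02 5.89845e+02 2.14902e+02 7.45990e+01 1.75230e+01
 6.29200e+00 1.80000e-02]
[2.16641e+02 1.90744e+02 5.86507e+02 3.15217e+02 7.39150e+01 1.74620e+01
 1.58970e+01 1.80000e-02]
[1.97483e+02 2.16683e+02 5.00304e+02 3.78667e+02 7.33370e+01 1.77660e+01
 2.33600e+01 1.90000e-02]
[2.21546e+02 2.24622e+02 4.71593e+02 2.98287e+02 7.25380e+01 1.77650e+01
 2.50370e+01 1.80000e-02]
268 231 [0.446 0.142 0.033]
341 154 [ 0.697 -0.106  0.043]
349 203 [ 0.524 -0.122  0.101]
322 252 [ 0.373 -0.034  0.03 ]
305 190 [ 0.585  0.018 -0.003]
420 187 [ 0.532 -0.277  0.354]
412 183 [ 0.546 -0.264  0.33 ]
330 210 [ 0.512 -0.065  0.019]
290 155 [0.699 0.065 0.039]
445 200 [ 0.532 -0.
[... 1050 characters left out ...]
00e-02]
[4.15713e+02 3.00795e+02 5.07026e+02 3.80127e+02 7.71980e+01 1.79850e+01
 2.31190e+01 1.70000e-02]
[3.78029e+02 3.02976e+02 5.92952e+02 3.16766e+02 7.65200e+01 1.80970e+01
 1.66940e+01 1.70000e-02]
[2.63917e+02 3.44067e+02 9.04157e+02 2.05284e+02 3.01530e+01 1.69950e+01
 8.36390e+01 1.90000e-02]
[2.80422e+02 3.68196e+02 9.05845e+02 2.73122e+02 8.24680e+01 1.50750e+01
 9.92020e+01 1.90000e-02]
[3.15511e+02 3.75222e+02 8.64183e+02 3.44437e+02 6.44410e+01 6.37440e+01
 1.79217e+02 1.90000e-02]
[2.98617e+02 3.94809e+02 9.07699e+02 3.54169e+02 3.52790e+01 8.03500e+00
 9.92800e+01 1.90000e-02]
[3.36615e+02 3.96077e+02 8.33300e+02 4.15813e+02 1.96810e+01 1.70670e+01
 5.03060e+01 1.90000e-02]
```

View pics/topz.png

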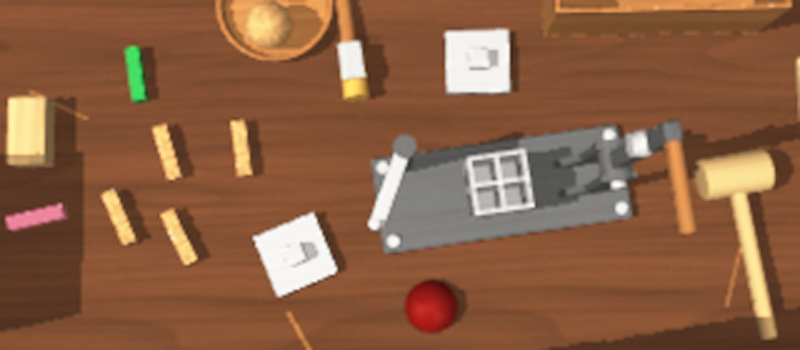

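View pics/scenez.png

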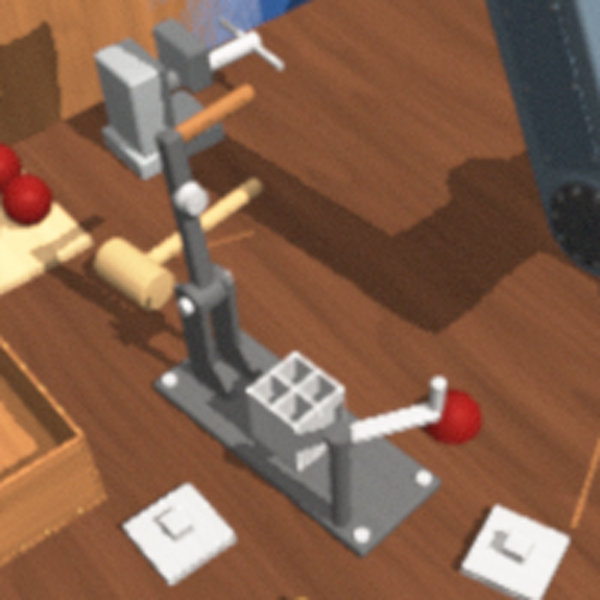

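Request:
carry_out --grip '[1, 1, 1, 1, 1, 1, 1, 1, 1, 1, 1, 1]' --slide '[[0, 0, -48], [0, 0, -48], [0, 0, -48], [0, 0, -48], [35, -30, -20], [38, -30, 0], [38, -30, 0], [38, -30, 0], [38, -30, 0], [38, -30, 0], [35, -35, 0], [35, -35, 0]]' --twist '[[0, 0, 0], [0, 0, 0], [0, 0, 0], [0, 0, 0], [0, 0, 0], [0, 0, 0], [0, 0, 0], [0, 0, 0], [0, 0, 0], [0, 0, 0], [0, 0, 0], [0, 0, 0]]'

```text
time_s: 1.35
position: [0.3795, -0.2901, 0.439]
tcp_rot: [[0.973, 0.231, 0.001], [0.231, -0.973, 0.01], [0.003, -0.01, -1.0]]
force: [0.5, 0.5, 0.8]
opening: 1.004
```

```bash
cat >> h.py <<'E'
from scipy.spatial.transform import Rotation as Ro
def tool(dyaw_deg,phi_deg):
    """tool x along yaw when down; phi = outward pointing tilt"""
    a,f=np.radians([dyaw_deg,phi_deg]); d=np.array([np.cos(a),np.sin(a),0]); z=np.cos(f)*np.array([0,0,-1])+np.sin(f)*d
    y=np.array([np.sin(a),-np.cos(a),0]); return np.stack([np.cross(y,z),y,z],1)
def plan(R,p,n,cur=None):
    s=bot.read_state(); R0=np.array(s['tcp_rot']) if cur is None else cur[0]; p0=np.array(s['position']) if cur is None else cur[1]
    w=Ro.from_matrix(R0.T@R).as_rotvec(); dp=(np.array(p)-p0)*1000/n
    print('rot total deg',np.degrees(np.linalg.norm(w)).round(1),'dist',(np.linalg.norm(dp)*n).round(1))
    print('twist',(w/n).round(3).tolist())
    sl=[((R0@Ro.from_rotvec(w*k/n).as_matrix()).T@dp).round(1).tolist() for k in range(n)]
    if np.linalg.norm(w)<1e-3: sl=sl[:1]
    print('slide x%d'%n,str(sl).replace(' ',''))
def st():
    s=bot.read_state(); print('t',round(s['time_s'],2),'p',np.round(s['position'],4),'F',np.round(s['force'],1),'open',round(s['opening'],3),'q',np.round(s['joint_positions'],1)); return s
E
python3 -c "
from h import *
st(); plan(tool(14,0),[0.50,0.27,0.28],12)
c=np.load('pics/top0.npy',allow_pickle=True).item(); P=cloud(c)
b=c['color'].min(-1)
m=(b>140)&(P[...,2]>.085)&(P[...,2]<.112)
n,l,s,ce=cv2.connectedComponentsWithStats(m.astype(np.uint8))
for i in range(1,n):
  if s[i,4]>30:
    vs,us=np.nonzero(l==i); Q=np.array([onplane(c,u,v,.098)[:2] for u,v in zip(us,vs)])
    print(s[i],cv2.minAreaRect((Q*1000).astype(np.float32)),P[vs,us].mean(0))
"
```

```text
t 1.35 p [ 0.3795 -0.2901  0.439 ] F [0.5 0.5 0.8] open 1.004 q [-51.1   7.3  82.6   0.4  90.6  25.6]
rot total deg 0.9 dist 594.6
twist [-0.001, -0.0, -0.001]
slide x12 [[20.5,-43.0,13.7],[20.5,-43.0,13.7],[20.6,-43.0,13.7],[20.6,-42.9,13.6],[20.7,-42.9,13.6],[20.7,-42.9,13.5],[20.8,-42.9,13.5],[20.8,-42.9,13.5],[20.8,-42.9,13.4],[20.9,-42.9,13.4],[20.9,-42.9,13.3],[21.0,-42.9,13.3]]
[337 190  27  27 204] ((525.4931640625, -125.24894714355469), (74.46273040771484, 74.77681732177734), 7.0934624671936035) [ 0.52598668 -0.12616325  0.09712957]
[522 256   5  10  45] ((330.97149658203125, -661.920166015625), (12.524447441101074, 28.228824615478516), 85.02141571044922) [ 0.33147901 -0.65997021  0.10101461]
[504 279  45  32 362] ((203.03956604003906, -646.800537109375), (112.33907318115234, 113.43976593017578), 34.359230041503906) [ 0.21540257 -0.65559023  0.09700182]
```

Request:
carry_out --grip '[1, 1, 1, 1, 1, 1, 1, 1, 1, 1, 1, 1]' --slide '[[20, -45, 0], [20, -45, 0], [20, -45, 0], [20, -45, 0], [20, -45, 0], [20, -45, 20], [20, -44, 30], [20, -44, 30], [20, -44, 30], [20, -44, 30], [20, -44, 20], [20, -44, 0]]' --twist '[[0, 0, 0], [0, 0, 0], [0, 0, 0], [0, 0, 0], [0, 0, 0], [0, 0, 0], [0, 0, 0], [0, 0, 0], [0, 0, 0], [0, 0, 0], [0, 0, 0], [0, 0, 0]]'

```text
time_s: 2.55
position: [0.4824, 0.2651, 0.2999]
tcp_rot: [[0.973, 0.231, 0.005], [0.231, -0.973, 0.006], [0.007, -0.005, -1.0]]
force: [1.1, -0.2, 0.4]
opening: 0.999
```

```bash
python3 -c "
from h import *
st(); c=cam('wrist'); save(c,'w1.png')
for s in sticks(c): print(np.round(s,3))
c=cam('top'); save(c,'top1.png')
for s in sticks(c):
  if 60<s[4]<85 and s[5]<22 : print('top',np.round(s,3))
"
```

```text
t 2.55 p [0.4824 0.2651 0.2999] F [ 1.1 -0.2  0.4] open 0.999 q [17.  19.4 87.6  0.3 72.6 93.6]
[5.09348e+02 1.22420e+01 7.30202e+02 7.43410e+01 2.83570e+01 1.24180e+01
 1.43797e+02 1.80000e-02]
[2.98200e+02 8.05210e+01 5.87602e+02 3.18168e+02 7.47560e+01 1.80610e+01
 1.63450e+01 1.70000e-02]
[3.70136e+02 9.61810e+01 5.90743e+02 2.18695e+02 7.46640e+01 1.86870e+01
 6.49700e+00 1.70000e-02]
[2.41489e+02 1.32715e+02 5.01693e+02 3.81153e+02 7.47120e+01 1.93840e+01
 2.28980e+01 1.70000e-02]
[2.92358e+02 1.65236e+02 4.73122e+02 3.01447e+02 7.49090e+01 1.85570e+01
 2.56850e+01 1.70000e-02]
top [2.87542e+02 1.37036e+02 7.67167e+02 7.31410e+01 6.43250e+01 1.55290e+01
 6.89600e+00 2.10000e-02]
top [2.46426e+02 1.89070e+02 5.89845e+02 2.14902e+02 7.45990e+01 1.75230e+01
 6.29200e+00 1.80000e-02]
```

View pics/w1.png

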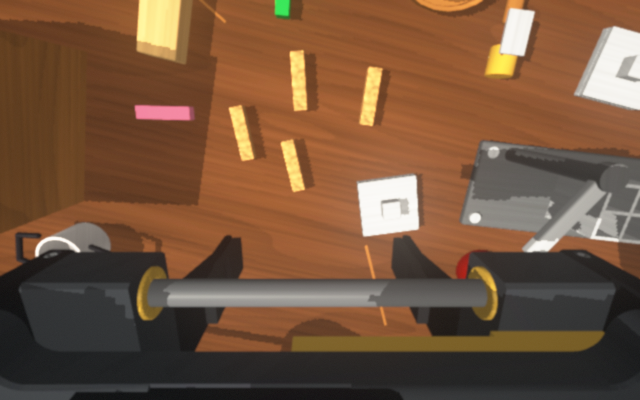

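```bash
python3 -c "
from h import *
plan(tool(25.4,25),[0.4493,0.2891,0.06],8)
"
```

```text
rot total deg 26.8 dist 245.1
twist [0.005, 0.053, -0.025]
slide x8 [[-4.1,-3.2,30.2],[-5.6,-3.2,30.0],[-7.1,-3.2,29.6],[-8.5,-3.3,29.2],[-10.0,-3.4,28.8],[-11.4,-3.5,28.2],[-12.8,-3.7,27.6],[-14.1,-3.9,26.9]]
```

Request:
carry_out --grip '[0, 0, 0, 0, 0, 0, 0, 0, 0, 0]' --slide '[[-4, -3, 30], [-5.5, -3, 30], [-7, -3, 29.5], [-8.5, -3.3, 29], [-10, -3.4, 28.8], [-11.5, -3.5, 28], [-13, -3.7, 27.5], [-14, -3.9, 27], [0, 0, 0], [0, 0, 0]]' --twist '[[0.005, 0.053, -0.025], [0.005, 0.053, -0.025], [0.005, 0.053, -0.025], [0.005, 0.053, -0.025], [0.005, 0.053, -0.025], [0.005, 0.053, -0.025], [0.005, 0.053, -0.025], [0.005, 0.053, -0.025], [0, 0, 0], [0, 0, 0]]'

```text
time_s: 3.65
position: [0.4574, 0.2954, 0.094]
tcp_rot: [[0.84, 0.423, 0.341], [0.377, -0.906, 0.193], [0.391, -0.033, -0.92]]
force: [0.1, 0.3, -0.8]
opening: 0.503
```

```bash
python3 -c "
from h import *
st(); c=cam('wrist'); save(c,'w2.png')
for s in sticks(c): print(np.round(s,3))
plan(tool(25.4,25),[0.4493,0.2891,0.008],4)
"
```

```text
t 3.65 p [0.4574 0.2954 0.094 ] F [ 0.1  0.3 -0.8] open 0.503 q [ 18.7  32.3 117.9  30.7   8.3  54.4]
[1.90044e+02 2.38130e+01 5.83699e+02 4.90322e+02 7.42430e+01 4.14130e+01
 1.25327e+02 2.00000e-02]
[5.38816e+02 4.22400e+00 7.27688e+02 2.11061e+02 1.17080e+01 3.22500e+00
 6.40530e+01 2.10000e-02]
[5.66293e+02 3.29300e+00 7.35939e+02 1.90207e+02 1.04600e+01 9.49500e+00
 1.78858e+02 2.40000e-02]
[5.75200e+02 7.64000e+00 7.36902e+02 1.81609e+02 5.56700e+00 3.21600e+00
 6.35890e+01 2.80000e-02]
[5.97886e+02 1.78570e+01 7.35185e+02 1.61285e+02 2.03220e+01 2.65800e+00
 1.26620e+02 2.40000e-02]
[3.70103e+02 6.15770e+01 6.16176e+02 3.23400e+02 1.57880e+01 1.24100e+01
 1.71200e+01 1.70000e-02]
[3.59153e+02 1.08538e+02 5.83808e+02 3.16781e+02 7.15790e+01 1.79060e+01
 1.63160e+01 1.70000e-02]
[4.66343e+02 1.43598e+02 5.88891e+02 2.19016e+02 7.53470e+01 2.02050e+01
 6.15900e+00 1.60000e-02]
[4.85989e+02 1.04533e+02 6.22553e+02 2.19221e+02 1.29600e+01 1.01960e+01
 9.67530e+01 1.70000e-02]
[2.54266e+02 1.61828e+02 5.01149e+02 3.80232e+02 7.45640e+01 1.93320e+01
 2.31040e+01 1.70000e-02]
[4.71457e+02 1.65343e+02 5.69360e+02 2.10090e+02 1.24210e+01 6.75600e+00
 6.04400e+00 1.70000e-02]
[4.60680e+02 1.73464e+02 5.60008e+02 2.14051e+02 1.79250e+01 8.99000e+00
 6.73840e+01 1.70000e-02]
[3.23103e+02 2.13890e+02 4.77995e+02 3.03969e+02 6.23520e+01 1.76680e+01
 2.50760e+01 1.70000e-02]
[3.23855e+02 2.60702e+02 4.49331e+02 2.89851e+02 2.10600e+01 1.73010e+01
 2.50570e+01 1.70000e-02]
rot total deg 2.7 dist 87.0
twist [-0.007, 0.008, -0.005]
slide x4 [[-10.8,1.3,18.8],[-11.0,1.1,18.7],[-11.2,0.9,18.6],[-11.3,0.7,18.6]]
```

View pics/w2.png

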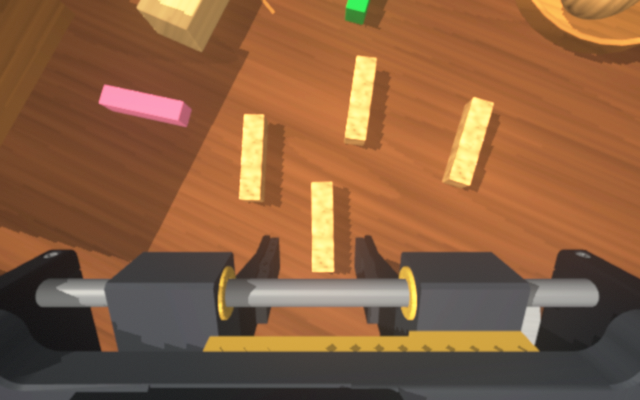

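```bash
python3 -c "
from h import *
plan(tool(25.3,8),[0.4505,0.2895,0.04],5)
"
```

```text
rot total deg 15.2 dist 55.2
twist [-0.006, -0.053, -0.003]
slide x5 [[-5.9,0.8,9.3],[-5.4,0.8,9.6],[-4.9,0.7,9.8],[-4.4,0.6,10.1],[-3.9,0.5,10.3]]
```

Request:
carry_out --grip '[0, 0, 0, 0, 0, 0, 0, 0]' --slide '[[-6, 0.8, 9.3], [-5.4, 0.8, 9.6], [-5, 0.7, 10], [-4.4, 0.6, 10], [-4, 0.5, 10.3], [0, 0, 0], [0, 0, 0], [0, 0, 0]]' --twist '[[-0.006, -0.053, -0.003], [-0.006, -0.053, -0.003], [-0.006, -0.053, -0.003], [-0.006, -0.053, -0.003], [-0.006, -0.053, -0.003], [0, 0, 0], [0, 0, 0], [0, 0, 0]]'

```text
time_s: 4.5
position: [0.4588, 0.2871, 0.0467]
tcp_rot: [[0.894, 0.426, 0.139], [0.423, -0.904, 0.051], [0.147, 0.013, -0.989]]
force: [0.2, -0.9, -0.2]
opening: 0.5
```

```bash
python3 -c "
from h import *
st(); 
plan(tool(25.3,8),[0.4505,0.2895,0.005],3)
"
```

```text
t 4.5 p [0.4588 0.2871 0.0467] F [ 0.2 -0.9 -0.2] open 0.5 q [2.020e+01 3.800e+01 1.083e+02 1.000e-01 2.530e+01 8.490e+01]
rot total deg 0.9 dist 42.6
twist [0.004, -0.003, 0.0]
slide x3 [[-4.2,-2.1,13.4],[-4.1,-2.0,13.4],[-4.1,-1.9,13.5]]
```

Request:
carry_out --grip '[0, 0, 0, 0, 0]' --slide '[[-4.2, -2, 13.4], [-4.1, -2, 13.4], [-4, -2, 13], [0, 0, 0], [0, 0, 0]]' --twist '[[0.004, -0.003, 0], [0, 0, 0], [0, 0, 0], [0, 0, 0], [0, 0, 0]]'

```text
time_s: 5.0
position: [0.4512, 0.2891, 0.0085]
tcp_rot: [[0.894, 0.426, 0.142], [0.422, -0.905, 0.056], [0.152, 0.01, -0.988]]
force: [-0.1, 0.0, -0.3]
opening: 0.503
```

```bash
python3 -c "
from h import *
st(); 
plan(tool(25.3,8),[0.4505,0.2895,0.005],1)
"
```

```text
t 5.0 p [0.4512 0.2891 0.0085] F [-0.1  0.  -0.3] open 0.503 q [ 20.6  42.2 109.9   0.4  19.2  85. ]
rot total deg 0.9 dist 3.6
twist [0.01, -0.013, -0.0]
slide x1 [[-1.0,-0.7,3.4]]
```

Good. Lower the last bit, close, then lift.

Request:
carry_out --grip '[0, -1, -1, -1, -1, -1, -1, -1, -1]' --slide '[[-1, -0.7, 4], [0, 0, 0], [0, 0, 0], [0, 0, 0], [0, 0, 0], [0, 0, 0], [0, 0, -20], [0, 0, -30], [0, 0, -40]]' --twist '[[0, 0, 0], [0, 0, 0], [0, 0, 0], [0, 0, 0], [0, 0, 0], [0, 0, 0], [0, 0, 0], [0, 0, 0], [0, 0, 0]]'

```text
time_s: 5.9
position: [0.4366, 0.2834, 0.0931]
tcp_rot: [[0.895, 0.425, 0.136], [0.422, -0.905, 0.053], [0.146, 0.01, -0.989]]
force: [0.3, -0.6, 1.2]
opening: 0.203
```

```bash
python3 -c "
from h import *
st(); c=cam('wrist'); save(c,'w3.png')
"
```

```text
t 5.9 p [0.4366 0.2834 0.0931] F [ 0.3 -0.6  1.2] open 0.203 q [ 20.6  31.9 109.9   0.2  29.8  85.2]
```

View pics/w3.png

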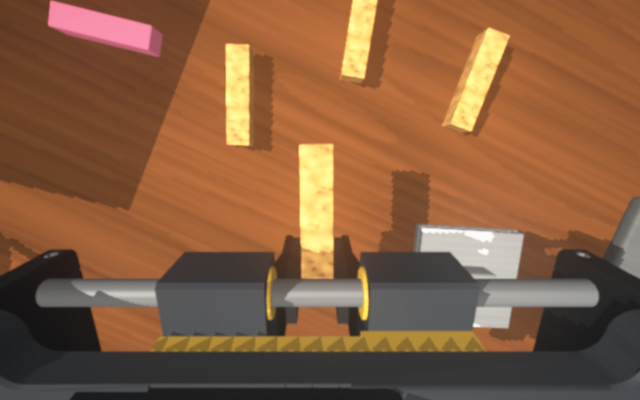

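```bash
python3 -c "
from h import *
R=tool(25.3,8); p=[.4366,.2834,.32]
plan(tool(-10,-82),[.5378,-.1032,.30],12,(R,np.array(p)))
"
```

```text
rot total deg 95.3 dist 400.1
twist [0.034, -0.126, 0.045]
slide x12 [[-6.3,32.7,0.8],[-4.7,33.0,0.4],[-3.2,33.2,-0.3],[-1.8,33.3,-1.1],[-0.5,33.3,-2.1],[0.7,33.2,-3.2],[1.7,33.0,-4.5],[2.5,32.7,-5.9],[3.2,32.4,-7.4],[3.6,31.9,-8.9],[3.8,31.4,-10.5],[3.8,30.9,-12.0]]
```

Request:
carry_out --grip '[-1, -1, -1, -1, -1, -1]' --slide '[[7, 0, -45], [7, 0, -45], [7, 0, -45], [7, 0, -45], [7, 0, -45], [0, 0, 0]]' --twist '[[0, 0, 0], [0, 0, 0], [0, 0, 0], [0, 0, 0], [0, 0, 0], [0, 0, 0]]'

```text
time_s: 6.55
position: [0.4369, 0.2865, 0.3333]
tcp_rot: [[0.894, 0.426, 0.143], [0.422, -0.905, 0.056], [0.153, 0.01, -0.988]]
force: [1.0, -0.5, -0.6]
opening: 0.207
```

Request:
carry_out --grip '[-1, -1, -1, -1, -1, -1, -1, -1, -1, -1, -1, -1]' --slide '[[-6, 33, 1], [-5, 33, 0.4], [-3, 33, -0.3], [-2, 33, -1], [-0.5, 33, -2], [0.7, 33, -3], [1.7, 33, -4.5], [2.5, 33, -6], [3, 32, -7.4], [3.6, 32, -9], [3.8, 31, -10.5], [3.8, 31, -12]]' --twist '[[0.034, -0.126, 0.045], [0.034, -0.126, 0.045], [0.034, -0.126, 0.045], [0.034, -0.126, 0.045], [0.034, -0.126, 0.045], [0.034, -0.126, 0.045], [0.034, -0.126, 0.045], [0.034, -0.126, 0.045], [0.034, -0.126, 0.045], [0.034, -0.126, 0.045], [0.034, -0.126, 0.045], [0.034, -0.126, 0.045]]'

```text
time_s: 7.75
position: [0.5252, -0.1076, 0.3018]
tcp_rot: [[0.121, -0.173, -0.977], [-0.028, -0.985, 0.171], [-0.992, 0.007, -0.124]]
force: [-2.0, 9.3, 28.5]
opening: 0.206
```

```bash
python3 -c "
from h import *
st(); plan(tool(-10,-82),[.5378,-.1032,.22],5)
c=cam('scene'); save(c,'s3.png'); c=cam('top');save(c,'t3.png')
cv2.imwrite('pics/s3z.png',cv2.resize(cv2.imread('pics/s3.png')[50:300,150:450],None,fx=2.5,fy=2.4,interpolation=3)[:600])
"
```

```text
t 7.75 p [ 0.5252 -0.1076  0.3018] F [-2.   9.3 28.5] open 0.206 q [-18.6  58.6  51.2 -18.4 151.7  73. ]
rot total deg 0.9 dist 82.9
twist [0.0, 0.003, -0.001]
slide x5 [[16.5,-1.4,-0.3],[16.5,-1.4,-0.2],[16.5,-1.4,-0.2],[16.5,-1.3,-0.1],[16.5,-1.3,-0.1]]
```

View pics/s3z.png

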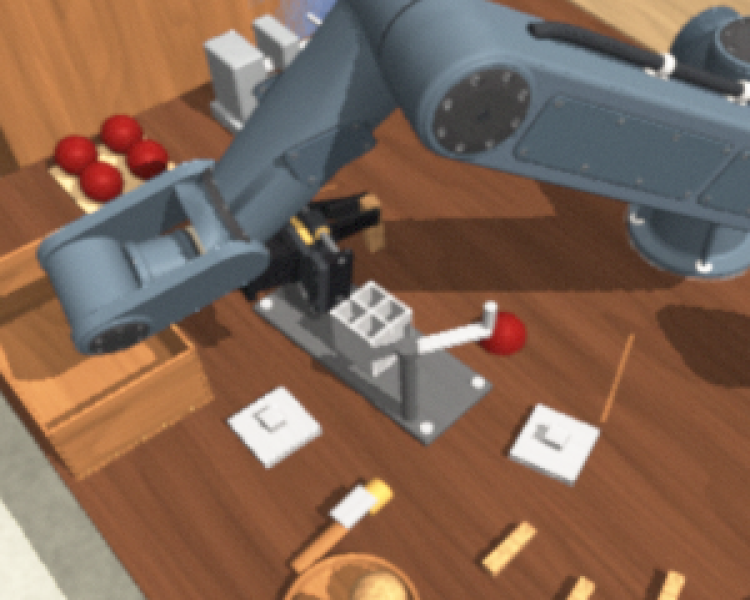

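```bash
python3 -c "
from h import *
s=st(); print(s['joint_positions'],s['qvel'],s['force'],s['moment'],s['tau'])
cv2.imwrite('pics/t3z.png',cv2.resize(cv2.imread('pics/t3.png')[130:290,250:500],None,fx=3.2,fy=3.2,interpolation=3))
cc=cam('wrist');save(cc,'w4.png')
s=st()
"
```

```text
t 7.85 p [ 0.5226 -0.1111  0.2945] F [-0.3  0.7 -0.9] open 0.203 q [-19.   59.2  51.7 -18.3 151.3  73. ]
[-18.97119234  59.1720932   51.70310724 -18.34495273 151.26296964
  73.04568177] [ 4.22950708 -5.49200213 -0.19014454  4.015333    4.57134559  0.55353912] [-0.25916146  0.71166239 -0.9279031 ] [-0.05983844 -0.74815103  0.0381911 ] [  0.19072217 -64.57235098 -16.82350159  -0.7578985    3.75252083
  -0.0934401 ]
t 7.9 p [ 0.5231 -0.1088  0.2982] F [ 1.  -0.4  1.1] open 0.207 q [-18.8  58.9  51.6 -18.2 151.5  73.1]
```

View pics/t3z.png

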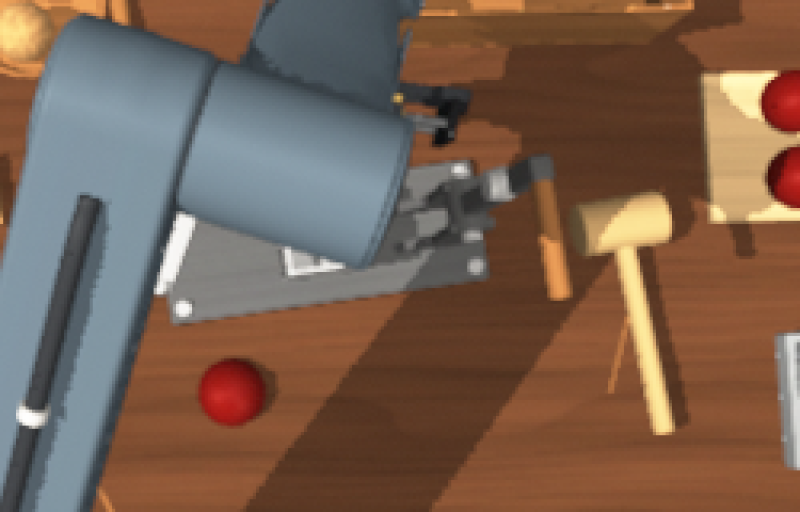

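View pics/w4.png

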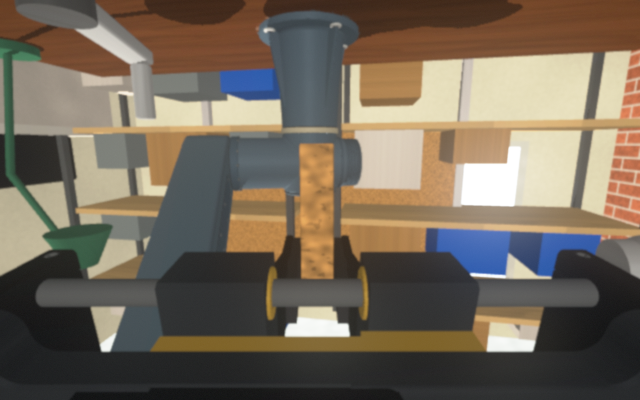

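```bash
python3 -c "
from h import *
plan(tool(-10,-77),[.5378,-.1032,.20],4)
"
```

```text
rot total deg 6.3 dist 99.4
twist [-0.0, 0.027, -0.001]
slide x4 [[24.8,-2.1,-0.5],[24.8,-2.1,0.2],[24.8,-2.1,0.9],[24.7,-2.0,1.6]]
```

Request:
carry_out --grip '[-1, -1, -1, -1, -1, -1]' --slide '[[2, -1, -1], [20, -2, -0.5], [25, -2, 0], [25, -2, 1], [25, -2, 1.6], [0, 0, 0]]' --twist '[[0, 0.06, 0], [0, 0.04, 0], [0, 0, 0], [0, 0, 0], [0, 0, 0], [0, 0, 0]]'

```text
time_s: 8.5
position: [0.5454, -0.098, 0.203]
tcp_rot: [[0.224, -0.17, -0.96], [-0.04, -0.985, 0.165], [-0.974, 0.001, -0.227]]
force: [-0.1, 0.4, -0.3]
opening: 0.202
```

```bash
python3 -c "
from h import *
st(); plan(tool(-10,-82),[.5378,-.1032,.185],3)
c=cam('scene'); save(c,'s4.png')
cv2.imwrite('pics/s4z.png',cv2.resize(cv2.imread('pics/s4.png')[100:250,250:400],None,fx=4,fy=4,interpolation=3)[:600])
"
```

```text
t 8.5 p [ 0.5454 -0.098   0.203 ] F [-0.1  0.4 -0.3] open 0.202 q [-17.5  64.1  49.  -12.6 142.9  78.2]
rot total deg 5.2 dist 20.2
twist [0.001, -0.03, -0.0]
slide x3 [[5.4,2.1,3.5],[5.5,2.1,3.3],[5.6,2.2,3.2]]
```

View pics/s4z.png

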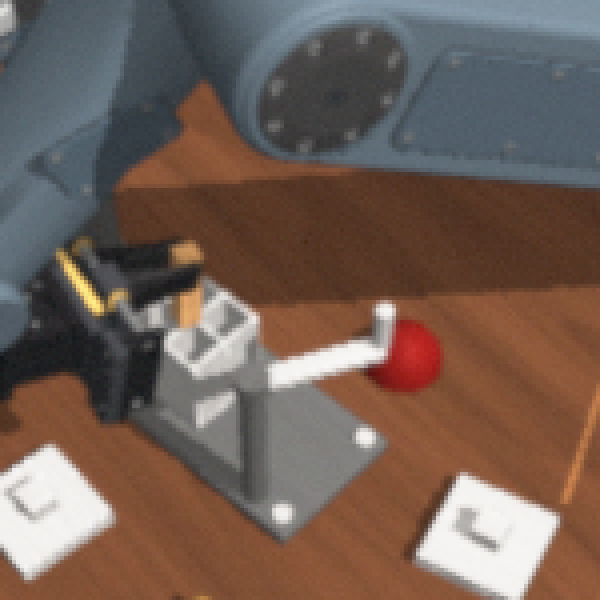

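Request:
carry_out --grip '[-1, -1, -1, -1, -1, -1]' --slide '[[5.5, 2, 3.5], [5.5, 2, 3.4], [5.5, 2.2, 3.2], [0, 0, 0], [0, 0, 0], [0, 0, 0]]' --twist '[[0, -0.03, 0], [0, -0.03, 0], [0, -0.03, 0], [0, 0, 0], [0, 0, 0], [0, 0, 0]]'

```text
time_s: 9.15
position: [0.5381, -0.1033, 0.1891]
tcp_rot: [[0.133, -0.17, -0.976], [-0.025, -0.985, 0.168], [-0.991, 0.002, -0.136]]
force: [0.9, -0.1, 0.0]
opening: 0.205
```

```bash
cat >> h.py <<'E'
def crop(name,f,p,h=75,k=4):
    c=cam(name); u,v=map(int,proj(c,p)); im=c['color'][:,:,::-1]
    u0=max(0,u-h);v0=max(0,v-h); cv2.imwrite('pics/'+f,cv2.resize(im[v0:v0+2*h,u0:u0+2*h],None,fx=k,fy=k,interpolation=3)); print(f,'origin',u0,v0,'k',k); return c
E
python3 -c "
from h import *
s=st(); plan(tool(-10,-82),[.5378,-.1032,.115],5)
c=crop('scene','s5z.png',[.5265,-.1235,.12],h=40,k=8)
R=s['tcp_rot'];b=s['position']+R@[.063,0,-.004]; print(b,proj(c,b),[proj(c,q) for q in ([.5417,-.1039,.098],)])
"
```

```text
t 9.15 p [ 0.5381 -0.1033  0.1891] F [ 0.9 -0.1  0. ] open 0.205 q [-18.   66.9  49.  -14.4 145.3  77.1]
rot total deg 0.3 dist 74.1
twist [0.001, 0.001, -0.0]
slide x5 [[14.7,-0.0,2.1],[14.7,-0.0,2.1],[14.7,-0.0,2.1],[14.7,-0.0,2.1],[14.7,-0.0,2.1]]
s5z.png origin 258 134 k 8
[ 0.55035371 -0.105525    0.1271759 ] (np.float64(296.00972975897037), np.float64(180.4908896476719)) [(np.float64(298.9528879706251), np.float64(185.07857332730092))]
```

View pics/s5z.png

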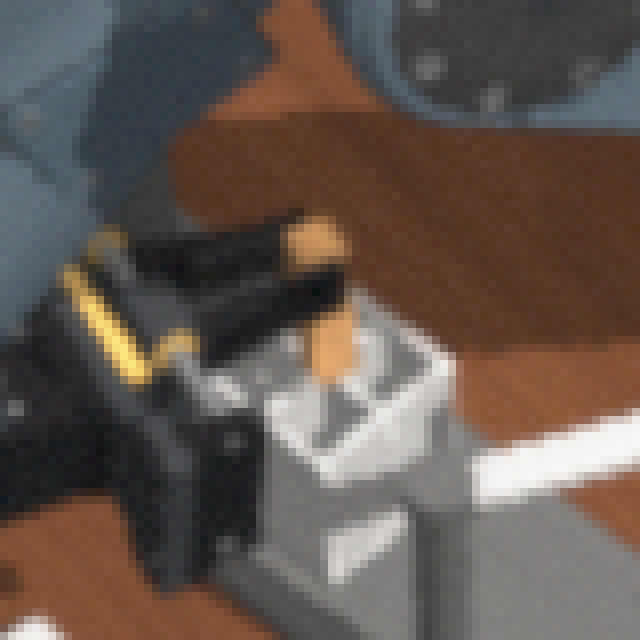

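Request:
carry_out --grip '[-1, -1, -1, -1, -1, -1]' --slide '[[15, 0, 2], [15, 0, 2], [15, 0, 2], [15, 0, 2], [14, 0, 2], [0, 0, 0]]' --twist '[[0, 0, 0], [0, 0, 0], [0, 0, 0], [0, 0, 0], [0, 0, 0], [0, 0, 0]]'

```text
time_s: 9.8
position: [0.5392, -0.1038, 0.1091]
tcp_rot: [[0.138, -0.17, -0.976], [-0.027, -0.985, 0.168], [-0.99, 0.003, -0.14]]
force: [-0.7, 0.2, -0.2]
opening: 0.205
```

```bash
python3 -c "
from h import *
s=st(); 
c=crop('scene','s6z.png',[.5265,-.1235,.12],h=40,k=8)
"
```

```text
t 9.8 p [ 0.5392 -0.1038  0.1091] F [-0.7  0.2 -0.2] open 0.205 q [-18.   72.9  47.1 -13.  141.1  78.8]
s6z.png origin 258 134 k 8
```

View pics/s6z.png

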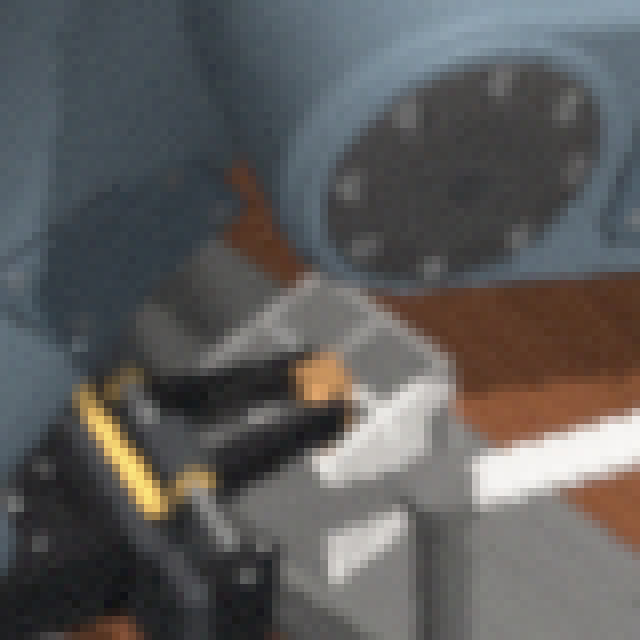

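Request:
carry_out --grip '[-0.3, -0.3, -0.3, -0.3, -0.2, -0.2, -0.2, -0.2]' --slide '[[0, 0, 0], [0, 0, 0], [0, 0, 0], [0, 0, 0], [-30, 0, 0], [-40, 0, 0], [-40, 0, -20], [-40, 0, -20]]' --twist '[[0, 0, 0], [0, 0, 0], [0, 0, 0], [0, 0, 0], [0, 0, 0], [0, 0, 0], [0, 0, 0], [0, 0, 0]]'

```text
time_s: 10.65
position: [0.5495, -0.1056, 0.2582]
tcp_rot: [[0.125, -0.169, -0.978], [-0.02, -0.986, 0.168], [-0.992, -0.002, -0.127]]
force: [-2.2, 9.6, 31.2]
opening: 0.398
```

```bash
python3 -c "
from h import *
s=st(); 
c=crop('scene','s7z.png',[.5265,-.1235,.12],h=40,k=8)
plan(tool(23,8),[.4775,.37,.25],12)
"
```

```text
t 10.65 p [ 0.5495 -0.1056  0.2582] F [-2.2  9.6 31.2] open 0.398 q [-17.9  63.4  46.5 -17.2 151.7  73.6]
s7z.png origin 258 134 k 8
rot total deg 94.3 dist 482.5
twist [-0.031, 0.127, -0.042]
slide x12 [[-0.8,-38.1,12.8],[-0.7,-38.5,11.5],[-0.5,-38.9,10.2],[-0.0,-39.2,8.9],[0.6,-39.5,7.7],[1.3,-39.6,6.6],[2.2,-39.8,5.6],[3.3,-39.8,4.7],[4.4,-39.8,3.9],[5.6,-39.7,3.3],[6.9,-39.5,2.8],[8.2,-39.3,2.5]]
```

View pics/s7z.png

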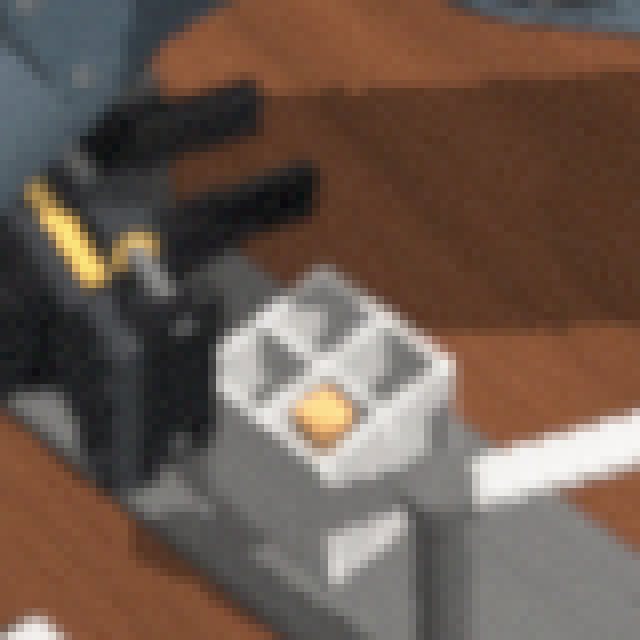

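Request:
carry_out --grip '[0, 0, 0, 0, 0, 0, 0, 0, 0, 0, 0, 0]' --slide '[[-1, -10, 5], [-10, -38, 11], [-10, -39, 10], [-10, -39, 9], [0.6, -39, 8], [1.3, -39, 7], [2, -39, 6], [3, -39, 5], [4.5, -39, 4], [5.6, -39, 3], [7, -39, 3], [8, -39, 3]]' --twist '[[-0.03, 0.127, -0.04], [-0.03, 0.127, -0.042], [-0.031, 0.127, -0.042], [-0.031, 0.127, -0.042], [-0.031, 0.127, -0.042], [-0.031, 0.127, -0.042], [-0.031, 0.127, -0.042], [-0.031, 0.127, -0.042], [-0.031, 0.127, -0.042], [-0.031, 0.127, -0.042], [-0.031, 0.127, -0.042], [-0.031, 0.127, -0.042]]'

```text
time_s: 11.9
position: [0.4723, 0.3462, 0.2798]
tcp_rot: [[0.9, 0.386, 0.203], [0.379, -0.922, 0.071], [0.215, 0.013, -0.977]]
force: [0.2, 0.5, -0.1]
opening: 0.503
```

```bash
python3 -c "
from h import *
s=st(); c=cam('wrist'); save(c,'w5.png')
for s in sticks(c):
  if s[4]>60 and s[5]<23:print(np.round(s,1))
c=cam('top');print('top')
for s in sticks(c):
  if 80>s[4]>60 and s[5]<23:print(np.round(s,1))
plan(tool(23,8),[.4775,.37,.05],7)
"
```

```text
t 11.9 p [0.4723 0.3462 0.2798] F [ 0.2  0.5 -0.1] open 0.503 q [26.1 18.9 93.1 -1.8 55.7 94.2]
[423.3 170.4 586.9 227.2  74.8  17.9  20.    0. ]
top
[ 4.517e+02  1.038e+02  8.702e+02 -4.984e+02  6.870e+01  8.500e+00
  2.000e-01  0.000e+00]
[287.5 136.9 767.1  73.4  64.3  15.3   5.9   0. ]
[246.4 189.1 589.8 214.9  74.6  17.5   6.3   0. ]
[216.6 190.7 586.5 315.2  73.9  17.5  15.9   0. ]
rot total deg 4.0 dist 229.7
twist [0.002, -0.01, 0.001]
slide x7 [[-4.1,-2.6,32.4],[-3.8,-2.6,32.5],[-3.5,-2.5,32.5],[-3.2,-2.4,32.6],[-2.9,-2.4,32.6],[-2.5,-2.3,32.6],[-2.2,-2.3,32.7]]
```

View pics/w5.png

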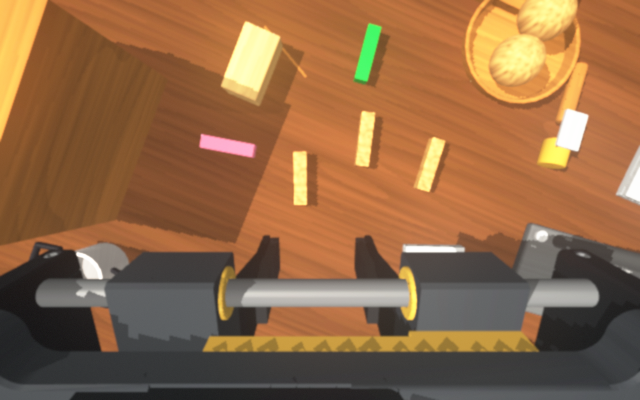

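```bash
python3 -c "
from h import *
s=st(); c=cam('wrist'); 
for s in sticks(c):
  if s[4]>10 :print(np.round(s,2))
c=cam('top');save(c,'t5.png');print('top')
for s in sticks(c):
  if 80>s[4]>60 and s[5]<23:print(np.round(s,2))
"
```

```text
t 12.0 p [0.4665 0.3483 0.2784] F [-0.1 -1.2 -0.6] open 0.5 q [26.5 18.9 93.3 -1.6 56.  94. ]
[5.2546e+02 1.5280e+01 8.1703e+02 1.8803e+02 3.6740e+01 7.7100e+00
 2.8770e+01 3.0000e-02]
[5.5326e+02 7.6640e+01 7.6183e+02 1.5511e+02 1.7437e+02 1.2836e+02
 1.0224e+02 2.0000e-02]
[2.6572e+02 7.2120e+01 6.0902e+02 4.8188e+02 1.0090e+02 4.5380e+01
 1.5189e+02 2.0000e-02]
[4.9845e+02 6.9570e+01 7.3733e+02 1.8840e+02 3.9260e+01 8.7600e+00
 5.3890e+01 3.0000e-02]
[3.7552e+02 1.0940e+02 6.2253e+02 3.2425e+02 1.4700e+01 6.1300e+00
 7.3020e+01 2.0000e-02]
[3.6330e+02 1.4739e+02 5.7522e+02 3.2414e+02 6.0120e+01 1.6380e+01
 3.3270e+01 2.0000e-02]
[4.2761e+02 1.6352e+02 5.8694e+02 2.2701e+02 7.4380e+01 1.7810e+01
 1.9570e+01 1.0000e-02]
[3.0550e+02 1.7457e+02 5.0147e+02 3.8206e+02 7.2850e+01 1.6990e+01
 2.2930e+01 2.0000e-02]
top
[2.8755e+02 1.3694e+02 7.6717e+02 7.3140e+01 6.4320e+01 1.5530e+01
 6.9000e+00 2.0000e-02]
[2.4644e+02 1.8910e+02 5.8985e+02 2.1490e+02 7.4600e+01 1.7520e+01
 6.2900e+00 2.0000e-02]
[2.1664e+02 1.9064e+02 5.8651e+02 3.1522e+02 7.3920e+01 1.7460e+01
 1.5900e+01 2.0000e-02]
```

View pics/t5.png

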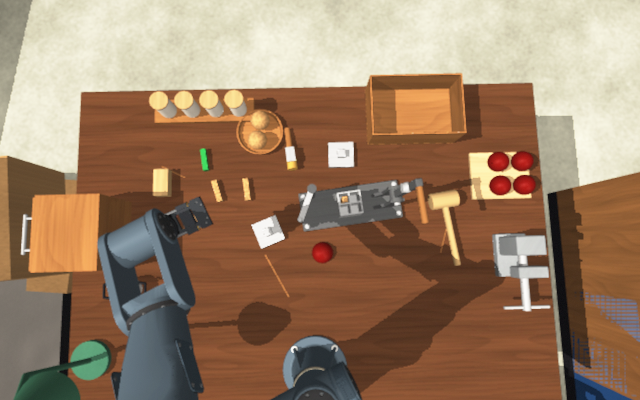

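```bash
python3 -c "
from h import *
plan(tool(23,8),[.4779,.371,.045],7)
"
```

```text
rot total deg 4.0 dist 235.0
twist [0.002, -0.01, -0.0]
slide x7 [[-4.6,-3.4,33.1],[-4.3,-3.4,33.1],[-4.0,-3.3,33.2],[-3.6,-3.3,33.2],[-3.3,-3.2,33.3],[-3.0,-3.1,33.3],[-2.7,-3.1,33.3]]
```

Request:
carry_out --grip '[0, 0, 0, 0, 0, 0, 0, 0, 0]' --slide '[[-4.6, -3.4, 33], [-4.3, -3.4, 33], [-4, -3.3, 33], [-3.6, -3.3, 33], [-3.3, -3.2, 33], [-3, -3, 33], [-2.7, -3, 33], [0, 0, 0], [0, 0, 0]]' --twist '[[0, -0.01, 0], [0, -0.01, 0], [0, -0.01, 0], [0, -0.01, 0], [0, -0.01, 0], [0, -0.01, 0], [0, -0.01, 0], [0, 0, 0], [0, 0, 0]]'

```text
time_s: 13.0
position: [0.4982, 0.3585, 0.0404]
tcp_rot: [[0.922, 0.363, 0.135], [0.361, -0.932, 0.036], [0.139, 0.015, -0.99]]
force: [0.7, -0.1, 0.8]
opening: 0.501
```

```bash
python3 -c "
from h import *
st();plan(tool(23,8),[.4779,.371,.005],3)
c=cam('wrist');save(c,'w6.png')
for s in sticks(c):
  if s[4]>10 :print(np.round(s,2))
"
```

```text
t 13.0 p [0.4982 0.3585 0.0404] F [ 0.7 -0.1  0.8] open 0.501 q [26.1 41.7 97.1 -2.8 33.3 97. ]
rot total deg 1.9 dist 42.6
twist [0.006, 0.0, -0.009]
slide x3 [[-6.4,-6.5,10.9],[-6.3,-6.5,11.0],[-6.2,-6.5,11.0]]
[1.7206e+02 2.9790e+01 5.9047e+02 4.9993e+02 5.7530e+01 3.4700e+01
 9.0130e+01 2.0000e-02]
[4.1513e+02 1.3658e+02 5.8292e+02 3.2639e+02 7.5560e+01 1.8740e+01
 2.9300e+01 1.0000e-02]
[4.4493e+02 7.3600e+01 6.2147e+02 3.2616e+02 1.3770e+01 5.1300e+00
 1.0380e+02 2.0000e-02]
[5.6033e+02 1.9397e+02 5.9044e+02 2.2161e+02 7.4160e+01 2.3610e+01
 6.5600e+00 1.0000e-02]
[6.0017e+02 1.3346e+02 6.2484e+02 2.2088e+02 1.4520e+01 6.3200e+00
 9.4210e+01 2.0000e-02]
[4.4039e+02 1.4671e+02 5.8244e+02 3.0935e+02 1.1030e+01 3.2100e+00
 1.6570e+01 2.0000e-02]
[5.8735e+02 1.6511e+02 6.0649e+02 2.1718e+02 1.2480e+01 1.0770e+01
 8.9940e+01 2.0000e-02]
[2.9446e+02 2.1134e+02 5.0355e+02 3.7881e+02 7.4980e+01 1.5510e+01
 2.6370e+01 2.0000e-02]
[4.2220e+02 1.8081e+02 5.5839e+02 3.1110e+02 1.3550e+01 5.3700e+00
 5.9350e+01 2.0000e-02]
[2.8322e+02 2.6022e+02 4.8135e+02 3.7501e+02 3.1310e+01 1.1620e+01
 2.6660e+01 2.0000e-02]
```

View pics/w6.png

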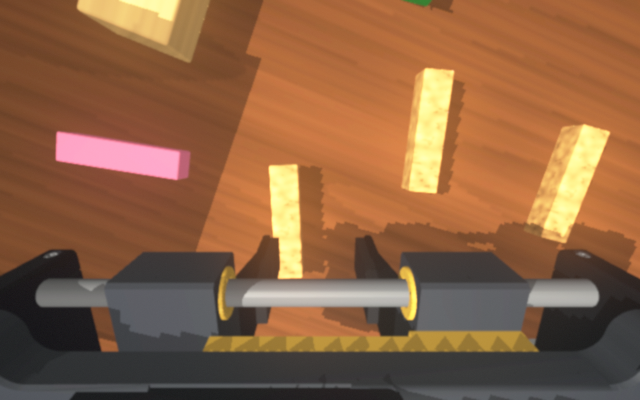

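Request:
carry_out --grip '[0, 0, 0, 0]' --slide '[[-12, -10, 0], [-12, -10, 0], [0, 0, 0], [0, 0, 0]]' --twist '[[0, 0, 0], [0, 0, 0], [0, 0, 0], [0, 0, 0]]'

```text
time_s: 13.45
position: [0.4683, 0.3696, 0.0425]
tcp_rot: [[0.921, 0.362, 0.142], [0.36, -0.932, 0.04], [0.147, 0.014, -0.989]]
force: [-0.2, -0.3, -0.3]
opening: 0.496
```

```bash
python3 -c "
from h import *
st();plan(tool(23,8),[.4785,.3705,.005],3)
"
```

```text
t 13.45 p [0.4683 0.3696 0.0425] F [-0.2 -0.3 -0.3] open 0.496 q [ 28.5  40.7  99.9  -3.6  31.1 100.3]
rot total deg 2.0 dist 38.9
twist [0.006, -0.003, -0.01]
slide x3 [[1.4,0.8,12.9],[1.4,0.9,12.9],[1.5,1.0,12.9]]
```

Request:
carry_out --grip '[0, 0, 0, 0, 0]' --slide '[[3, 1, 11], [1.4, 1, 11], [1.5, 1, 10], [0, 0, 0], [0, 0, 0]]' --twist '[[0.006, -0.003, -0.01], [0.006, -0.003, -0.01], [0, 0, 0], [0, 0, 0], [0, 0, 0]]'

```text
time_s: 13.95
position: [0.4813, 0.3713, 0.0097]
tcp_rot: [[0.914, 0.384, 0.134], [0.381, -0.923, 0.051], [0.143, 0.004, -0.99]]
force: [-0.2, -0.3, 0.4]
opening: 0.503
```

```bash
python3 -c "
from h import *
st();plan(tool(23,8),[.4785,.3705,.005],1)
"
```

```text
t 13.95 p [0.4813 0.3713 0.0097] F [-0.2 -0.3  0.4] open 0.503 q [27.6 44.5 98.7 -2.  28.7 96.7]
rot total deg 0.5 dist 5.5
twist [0.005, -0.004, -0.007]
slide x1 [[-3.5,-0.4,4.2]]
```

Request:
carry_out --grip '[0, 0, -1, -1, -1, -1, -1, -1, -1, -1]' --slide '[[-3.5, 0, 5], [0, 0, 0], [0, 0, 0], [0, 0, 0], [0, 0, 0], [0, 0, 0], [0, 0, 0], [0, 0, -20], [0, 0, -30], [0, 0, -40]]' --twist '[[0, 0, 0], [0, 0, 0], [0, 0, 0], [0, 0, 0], [0, 0, 0], [0, 0, 0], [0, 0, 0], [0, 0, 0], [0, 0, 0], [0, 0, 0]]'

```text
time_s: 14.95
position: [0.4634, 0.3635, 0.0898]
tcp_rot: [[0.915, 0.383, 0.123], [0.381, -0.924, 0.045], [0.131, 0.006, -0.991]]
force: [0.1, 0.7, -0.2]
opening: 0.201
```

```bash
python3 -c "
from h import *
st();c=cam('wrist');save(c,'w7.png')
R=tool(23,8); p=[.47,.37,.32]
plan(tool(-10,-66),[.54,-.142,.30],12,(R,np.array(p)))
"
```

```text
t 14.95 p [0.4634 0.3635 0.0898] F [ 0.1  0.7 -0.2] open 0.201 q [27.8 35.8 99.3 -1.6 37.4 96.5]
rot total deg 80.1 dist 517.1
twist [0.025, -0.104, 0.045]
slide x12 [[-11.4,41.6,0.1],[-9.5,42.0,0.1],[-7.6,42.4,-0.0],[-5.7,42.7,-0.4],[-3.9,42.9,-1.0],[-2.1,43.0,-1.7],[-0.4,43.0,-2.7],[1.2,42.9,-3.8],[2.7,42.7,-5.1],[4.0,42.4,-6.5],[5.2,42.0,-8.0],[6.1,41.6,-9.6]]
```

View pics/w7.png

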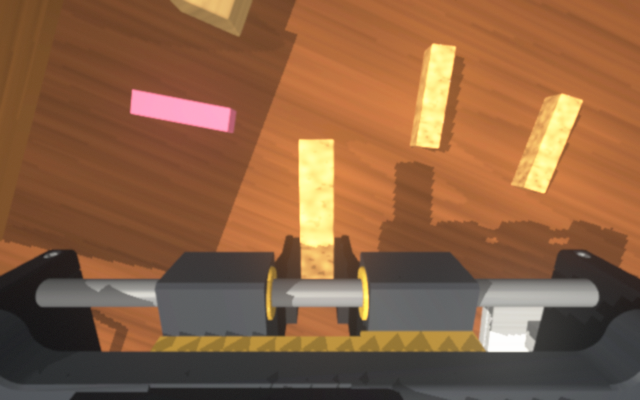

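```bash
python3 -c "
from h import *
R=tool(23,8); p=[.47,.37,.32]
plan(tool(10,-64),[.542,-.139,.29],12,(R,np.array(p)))
"
```

```text
rot total deg 73.0 dist 514.9
twist [0.009, -0.104, 0.018]
slide x12 [[-11.3,41.4,0.9],[-10.4,41.6,1.7],[-9.5,41.8,2.3],[-8.4,42.0,2.9],[-7.4,42.1,3.3],[-6.3,42.3,3.6],[-5.1,42.4,3.8],[-4.0,42.6,3.9],[-2.8,42.7,3.8],[-1.7,42.7,3.6],[-0.5,42.8,3.3],[0.6,42.8,2.9]]
```

Request:
carry_out --grip '[-1, -1, -1, -1, -1, -1]' --slide '[[7, 0, -45], [7, 0, -45], [7, 0, -45], [7, 0, -45], [7, 0, -45], [0, 0, 0]]' --twist '[[0, 0, 0], [0, 0, 0], [0, 0, 0], [0, 0, 0], [0, 0, 0], [0, 0, 0]]'

```text
time_s: 15.6
position: [0.4681, 0.3676, 0.3323]
tcp_rot: [[0.913, 0.384, 0.134], [0.381, -0.923, 0.051], [0.144, 0.004, -0.99]]
force: [0.3, 0.5, 0.7]
opening: 0.205
```

Request:
carry_out --grip '[-1, -1, -1, -1, -1, -1, -1, -1, -1, -1, -1, -1]' --slide '[[-11, 41, 1], [-10, 41, 2], [-9, 41, 2], [-8, 41, 3], [-7, 42, 3], [-6, 42, 3.6], [-5, 42, 3.8], [-4, 42, 3.9], [-3, 42, 3.8], [-1.7, 40, 3.6], [-0.5, 40, 3.3], [0, 38, 3]]' --twist '[[0.009, -0.104, 0.018], [0.009, -0.104, 0.018], [0.009, -0.104, 0.018], [0.009, -0.104, 0.018], [0.009, -0.104, 0.018], [0.009, -0.104, 0.018], [0.009, -0.104, 0.018], [0.009, -0.104, 0.018], [0.009, -0.104, 0.018], [0.009, -0.104, 0.018], [0.009, -0.104, 0.018], [0.009, -0.104, 0.018]]'

```text
time_s: 16.8
position: [0.5351, -0.1386, 0.3028]
tcp_rot: [[0.408, 0.174, -0.896], [0.068, -0.985, -0.16], [-0.91, 0.005, -0.414]]
force: [-0.1, 0.2, 0.4]
opening: 0.202
```

```bash
python3 -c "
from h import *
st();plan(tool(10,-70),[.542,-.139,.20],5)
plan(tool(10,-82),[.542,-.139,.18],2,(tool(10,-70),np.array([.542,-.139,.20])))
"
```

```text
t 16.8 p [ 0.5351 -0.1386  0.3028] F [-0.1  0.2  0.4] open 0.202 q [-14.2  51.2  54.  -31.2 133.8  57. ]
rot total deg 4.4 dist 103.0
twist [0.0, -0.015, -0.001]
slide x5 [[19.3,0.2,7.3],[19.4,0.2,7.0],[19.5,0.3,6.7],[19.6,0.3,6.4],[19.7,0.3,6.1]]
rot total deg 12.0 dist 20.0
twist [0.0, -0.105, -0.0]
slide x2 [[9.4,0.0,3.4],[9.7,0.0,2.4]]
```

Request:
carry_out --grip '[-1, -1, -1, -1, -1, -1, -1, -1, -1]' --slide '[[19, 0, 7.3], [19.4, 0, 7], [19.5, 0, 6.7], [19.6, 0, 6.4], [19.7, 0, 6], [5, 0, 2], [5, 0, 1], [0, 0, 0], [0, 0, 0]]' --twist '[[0, -0.015, 0], [0, -0.015, 0], [0, -0.015, 0], [0, -0.015, 0], [0, -0.015, 0], [0, -0.1, 0], [0, -0.1, 0], [0, 0, 0], [0, 0, 0]]'

```text
time_s: 17.7
position: [0.538, -0.1468, 0.1696]
tcp_rot: [[0.127, 0.168, -0.978], [0.025, -0.986, -0.166], [-0.992, -0.003, -0.13]]
force: [0.5, 0.4, 0.5]
opening: 0.206
```

```bash
cat >> h.py <<'E'
def tip(s,L=.063):
    R=np.array(s['tcp_rot']); d=R@np.array([np.cos(np.radians(8)),0,np.sin(np.radians(8))])
    return np.array(s['position'])-.004*R[:,2]+L*d, d
E
python3 -c "
from h import *
s=st();plan(tool(10,-82),[.542,-.139,.112],5)
print(tip(s))
c=crop('scene','s8z.png',[.5265,-.1235,.12],h=40,k=8)
"
```

```text
t 17.7 p [ 0.538  -0.1468  0.1696] F [0.5 0.4 0.5] open 0.206 q [-14.1  67.8  50.6 -36.2 137.4  58.2]
rot total deg 0.7 dist 58.3
twist [-0.001, 0.002, 0.0]
slide x5 [[11.6,-1.4,0.5],[11.6,-1.4,0.5],[11.6,-1.4,0.5],[11.6,-1.4,0.5],[11.6,-1.4,0.5]]
(array([ 0.54133325, -0.14605023,  0.10711507]), array([-0.00989434,  0.00164566, -0.9999497 ]))
s8z.png origin 258 134 k 8
```

View pics/s8z.png

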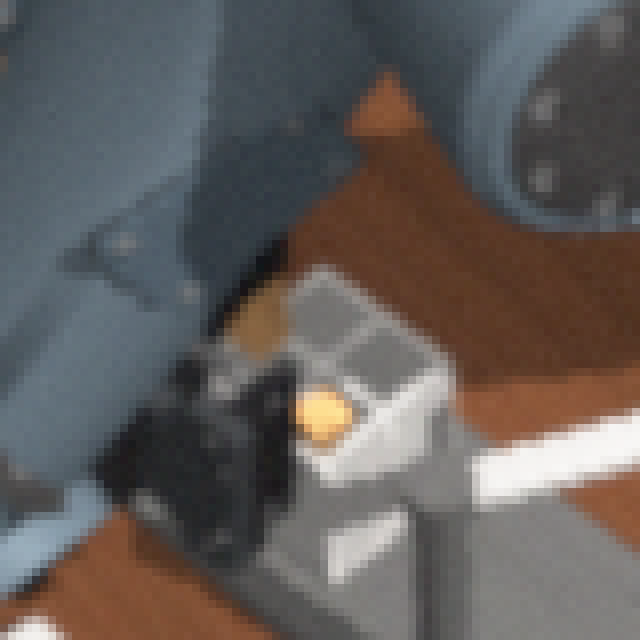

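Request:
carry_out --grip '[-1, -1, -1, -1]' --slide '[[0, -7, -5], [0, 0, 0], [0, 0, 0], [0, 0, 0]]' --twist '[[0, 0, 0], [0, 0, 0], [0, 0, 0], [0, 0, 0]]'

```text
time_s: 18.15
position: [0.543, -0.1384, 0.1747]
tcp_rot: [[0.138, 0.169, -0.976], [0.024, -0.986, -0.167], [-0.99, -0.0, -0.14]]
force: [-0.3, -0.8, -0.8]
opening: 0.2
```

```bash

python3 -c "
from h import *
s=st();plan(tool(10,-82),[.542,-.139,.112],5)
print(tip(s))
c=crop('scene','s9z.png',[.5265,-.1235,.12],h=40,k=8)
"
```

```text
t 18.15 p [ 0.543  -0.1384  0.1747] F [-0.3 -0.8 -0.8] open 0.2 q [-13.5  67.5  49.9 -35.6 138.   58.5]
rot total deg 0.3 dist 62.7
twist [-0.001, -0.0, -0.0]
slide x5 [[12.4,0.1,2.0],[12.4,0.1,2.0],[12.4,0.1,2.0],[12.4,0.1,2.0],[12.4,0.1,2.0]]
(array([ 0.54700996, -0.13773114,  0.11226427]), array([ 1.21282769e-03,  6.28273699e-04, -9.99999067e-01]))
s9z.png origin 258 134 k 8
```

View pics/s9z.png

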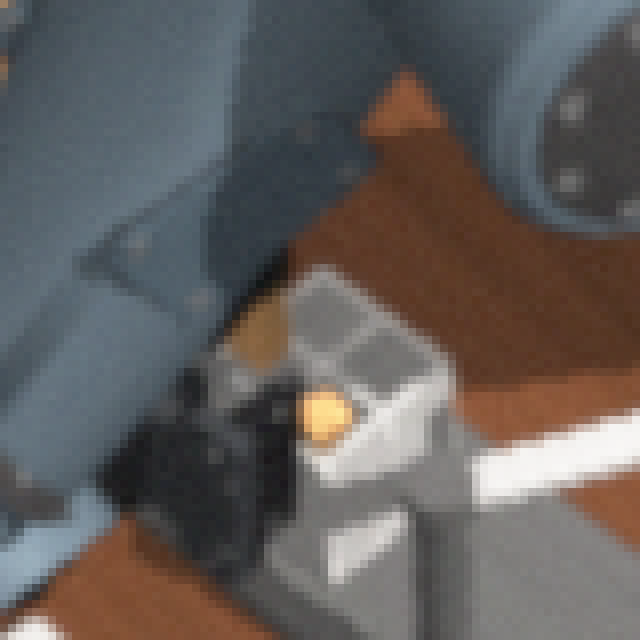

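Request:
carry_out --grip '[-1, -1, -1, -1, -1, -1]' --slide '[[12, 0, 2], [12, 0, 2], [12, 0, 2], [12, 0, 2], [8, 0, 1.5], [0, 0, 0]]' --twist '[[0, 0, 0], [0, 0, 0], [0, 0, 0], [0, 0, 0], [0, 0, 0], [0, 0, 0]]'

```text
time_s: 18.8
position: [0.5408, -0.1391, 0.1118]
tcp_rot: [[0.138, 0.168, -0.976], [0.025, -0.986, -0.166], [-0.99, -0.001, -0.14]]
force: [-0.1, 0.1, -0.1]
opening: 0.204
```

```bash

python3 -c "
from h import *
s=st();print(tip(s))
"
```

```text
t 18.8 p [ 0.5408 -0.1391  0.1118] F [-0.1  0.1 -0.1] open 0.204 q [-13.6  72.1  48.9 -33.5 135.   61.4]
(array([ 0.54471181, -0.1383526 ,  0.0493769 ]), array([ 4.71726139e-04,  1.37419426e-03, -9.99998945e-01]))
```

Release, rise, then unrotate before climbing far.

Request:
carry_out --grip '[-0.3, -0.3, -0.3, -0.3, -0.2, -0.2, -0.2, -0.2, -0.2, 0]' --slide '[[0, 0, 0], [0, 0, 0], [0, 0, 0], [0, 0, 0], [-30, 0, 0], [-40, 0, 0], [-20, 0, -10], [-20, 0, -10], [-30, 0, 0], [-30, 0, 0]]' --twist '[[0, 0, 0], [0, 0, 0], [0, 0, 0], [0, 0, 0], [0, 0, 0], [0, 0, 0], [0, 0.1, 0], [0, 0.1, 0], [0, 0.1, 0], [0, 0.1, 0]]'

```text
time_s: 19.8
position: [0.5202, -0.1423, 0.2781]
tcp_rot: [[0.508, 0.17, -0.844], [0.094, -0.985, -0.142], [-0.856, -0.007, -0.517]]
force: [-0.1, -0.2, 0.7]
opening: 0.435
```

```bash

python3 -c "
from h import *
s=st();c=crop('scene','s10z.png',[.5265,-.1235,.12],h=40,k=8)
plan(tool(16.2,15),[.54,.28,.25],12)
"
```

```text
t 19.8 p [ 0.5202 -0.1423  0.2781] F [-0.1 -0.2  0.7] open 0.435 q [-15.4  48.3  59.7 -26.3 125.4  60.1]
s10z.png origin 258 134 k 8
rot total deg 73.5 dist 425.2
twist [-0.004, 0.106, -0.01]
slide x12 [[6.6,-34.5,-4.8],[7.4,-34.4,-4.2],[8.2,-34.3,-3.5],[8.8,-34.2,-2.7],[9.4,-34.1,-1.9],[9.9,-34.0,-1.0],[10.2,-33.9,-0.0],[10.5,-33.8,0.9],[10.7,-33.7,1.9],[10.7,-33.6,2.9],[10.7,-33.5,4.0],[10.5,-33.5,5.0]]
```

View pics/s10z.png

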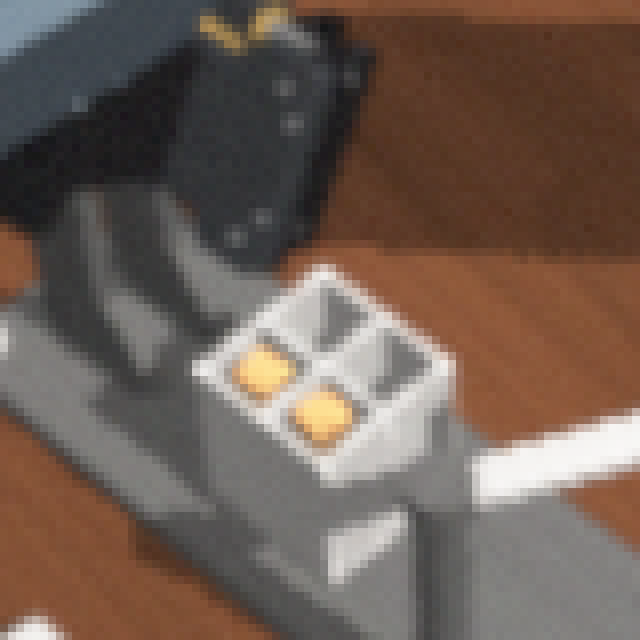

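Request:
carry_out --grip '[0, 0, 0, 0, 0, 0, 0, 0, 0, 0, 0, 0]' --slide '[[0, -34, -5], [3, -34, -5], [5, -34, -4], [7, -34, -3], [9, -34, -2], [9, -34, -1], [10, -34, 0], [10, -34, 1], [11, -34, 2], [11, -34, 3], [11, -34, 4], [10, -34, 5]]' --twist '[[-0.004, 0.106, -0.01], [-0.004, 0.106, -0.01], [-0.004, 0.106, -0.01], [-0.004, 0.106, -0.01], [-0.004, 0.106, -0.01], [-0.004, 0.106, -0.01], [-0.004, 0.106, -0.01], [-0.004, 0.106, -0.01], [-0.004, 0.106, -0.01], [-0.004, 0.106, -0.01], [-0.004, 0.106, -0.01], [-0.004, 0.106, -0.01]]'

```text
time_s: 21.05
position: [0.5347, 0.2888, 0.2786]
tcp_rot: [[0.909, 0.278, 0.312], [0.266, -0.961, 0.08], [0.322, 0.01, -0.947]]
force: [0.6, 0.3, -0.0]
opening: 0.506
```

Request:
carry_out --grip '[0]' --slide '[[0, 0, 0]]' --twist '[[0, 0, 0]]'

```text
time_s: 21.15
position: [0.5304, 0.2915, 0.278]
tcp_rot: [[0.908, 0.283, 0.309], [0.271, -0.959, 0.082], [0.32, 0.01, -0.947]]
force: [-0.2, -0.4, -0.6]
opening: 0.503
```

```bash
python3 -c "
from h import *
s=st(); c=cam('wrist');save(c,'w8.png') 
for s in sticks(c):
  if s[4]>50 :print(np.round(s,2))
c=cam('top');save(c,'t8.png');print('top')
for s in sticks(c):
  if 80>s[4]>50 and s[5]<23:print(np.round(s,2))
plan(tool(16.2,20),[.5625,.3095,.07],8)
"
```

```text
t 21.15 p [0.5304 0.2915 0.278 ] F [-0.2 -0.4 -0.6] open 0.503 q [18.9 18.6 95.5 -1.8 47.3 93.3]
[4.0444e+02 1.2490e+01 8.5543e+02 2.6051e+02 1.6033e+02 5.1690e+01
 1.0673e+02 2.0000e-02]
[3.0929e+02 1.8357e+02 5.8748e+02 3.1810e+02 7.4370e+01 1.7160e+01
 1.6470e+01 2.0000e-02]
[3.7636e+02 2.0151e+02 5.9068e+02 2.1887e+02 7.4460e+01 1.9060e+01
 6.6000e+00 2.0000e-02]
top
[2.8752e+02 1.3693e+02 7.6714e+02 7.3380e+01 6.4290e+01 1.5320e+01
 5.9200e+00 2.0000e-02]
[2.4645e+02 1.8917e+02 5.8985e+02 2.1490e+02 7.4600e+01 1.7520e+01
 6.2900e+00 2.0000e-02]
rot total deg 1.4 dist 212.1
twist [0.001, 0.003, 0.001]
slide x8 [[-4.4,-1.7,26.1],[-4.5,-1.7,26.1],[-4.6,-1.6,26.1],[-4.7,-1.6,26.0],[-4.7,-1.6,26.0],[-4.8,-1.5,26.0],[-4.9,-1.5,26.0],[-5.0,-1.5,26.0]]
```

View pics/w8.png

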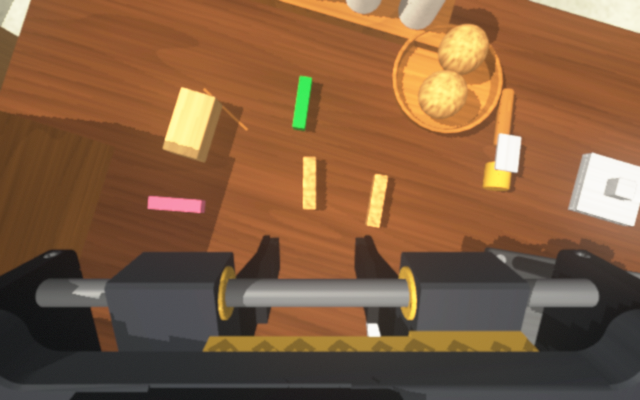

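Request:
carry_out --grip '[0, 0, 0, 0, 0, 0, 0, 0, 0, 0]' --slide '[[-4.4, -1.7, 26], [-4.5, -1.7, 26], [-4.6, -1.6, 26], [-4.7, -1.6, 26], [-4.7, -1.6, 26], [-5, -1.5, 26], [-5, -1.5, 26], [-5, -1.5, 26], [0, 0, 0], [0, 0, 0]]' --twist '[[0, 0.003, 0], [0, 0.003, 0], [0, 0.003, 0], [0, 0.003, 0], [0, 0.003, 0], [0, 0.003, 0], [0, 0.003, 0], [0, 0.003, 0], [0, 0, 0], [0, 0, 0]]'

```text
time_s: 22.25
position: [0.5847, 0.296, 0.0703]
tcp_rot: [[0.901, 0.261, 0.346], [0.25, -0.965, 0.077], [0.354, 0.017, -0.935]]
force: [0.3, 0.3, 0.8]
opening: 0.502
```

```bash
python3 -c "
from h import *
s=st(); 
plan(tool(16.3,20),[.5627,.3098,.045],2)
c=cam('wrist');save(c,'w9.png') 
for s in sticks(c):
  if s[4]>50 :print(np.round(s,2))
"
```

```text
t 22.25 p [0.5847 0.296  0.0703] F [0.3 0.3 0.8] open 0.502 q [ 18.   39.4 100.3  -5.7  19.7  97.7]
rot total deg 1.7 dist 36.2
twist [0.011, -0.006, -0.006]
slide x2 [[-12.7,-9.8,8.5],[-12.5,-9.8,8.7]]
[2.8993e+02 2.3133e+02 5.8974e+02 3.1828e+02 7.0980e+01 1.8070e+01
 1.6270e+01 2.0000e-02]
```

```bash
python3 -c "
from h import *
plan(tool(16.3,12),[.5630,.3100,.045],3)
"
```

```text
rot total deg 8.9 dist 36.2
twist [0.007, -0.051, -0.005]
slide x3 [[-8.3,-6.5,5.8],[-8.0,-6.5,6.3],[-7.6,-6.5,6.7]]
```

Request:
carry_out --grip '[0, 0, 0, 0, 0, 0]' --slide '[[-8, -6.5, 6], [-8, -6.5, 6], [-7, -6, 6.5], [0, 0, 0], [0, 0, 0], [0, 0, 0]]' --twist '[[0.007, -0.051, -0.005], [0.007, -0.051, -0.005], [0.007, -0.051, -0.005], [0, 0, 0], [0, 0, 0], [0, 0, 0]]'

```text
time_s: 22.9
position: [0.5694, 0.3091, 0.0558]
tcp_rot: [[0.937, 0.279, 0.21], [0.272, -0.96, 0.061], [0.218, 0.0, -0.976]]
force: [0.2, 0.4, -0.9]
opening: 0.504
```

```bash
python3 -c "
from h import *
st()
plan(tool(16.3,12),[.5630,.3100,.006],3)
"
```

```text
t 22.9 p [0.5694 0.3091 0.0558] F [ 0.2  0.4 -0.9] open 0.504 q [18.9 41.1 95.6 -1.2 30.7 93.7]
rot total deg 0.6 dist 50.3
twist [0.0, -0.004, -0.001]
slide x3 [[-5.5,-0.9,15.8],[-5.5,-0.9,15.8],[-5.4,-0.9,15.8]]
```

Request:
carry_out --grip '[0, 0, 0, 0, 0]' --slide '[[-5.5, -1, 15], [-5.5, -1, 15], [-5.4, -1, 15], [0, 0, 0], [0, 0, 0]]' --twist '[[0, -0.004, 0], [0, -0.004, 0], [0, 0, 0], [0, 0, 0], [0, 0, 0]]'

```text
time_s: 23.4
position: [0.5608, 0.3093, 0.0045]
tcp_rot: [[0.939, 0.278, 0.201], [0.272, -0.96, 0.058], [0.209, 0.001, -0.978]]
force: [0.2, 0.5, -0.8]
opening: 0.498
```

```bash
python3 -c "
from h import *
st()
plan(tool(16.3,12),[.5630,.3100,.006],1)
"
```

```text
t 23.4 p [0.5608 0.3093 0.0045] F [ 0.2  0.5 -0.8] open 0.498 q [19.2 45.8 97.  -1.6 25.2 94.4]
rot total deg 0.1 dist 2.8
twist [0.001, -0.001, -0.002]
slide x1 [[2.6,-0.0,-1.0]]
```

Request:
carry_out --grip '[0, -1, -1, -1, -1, -1, -1, -1, -1]' --slide '[[2, 0, -1], [0, 0, 0], [0, 0, 0], [0, 0, 0], [0, 0, 0], [0, 0, 0], [0, 0, -20], [0, 0, -30], [0, 0, -40]]' --twist '[[0, 0, 0], [0, 0, 0], [0, 0, 0], [0, 0, 0], [0, 0, 0], [0, 0, 0], [0, 0, 0], [0, 0, 0], [0, 0, 0]]'

```text
time_s: 24.3
position: [0.5424, 0.3034, 0.0919]
tcp_rot: [[0.941, 0.278, 0.193], [0.272, -0.961, 0.055], [0.201, 0.001, -0.98]]
force: [0.4, -1.0, 0.3]
opening: 0.202
```

Request:
carry_out --grip '[-1, -1, -1, -1, -1, -1]' --slide '[[10, 0, -45], [10, 0, -45], [10, 0, -45], [10, 0, -45], [10, 0, -45], [0, 0, 0]]' --twist '[[0, 0, 0], [0, 0, 0], [0, 0, 0], [0, 0, 0], [0, 0, 0], [0, 0, 0]]'

```text
time_s: 24.9
position: [0.5453, 0.3048, 0.3377]
tcp_rot: [[0.939, 0.278, 0.2], [0.272, -0.961, 0.058], [0.208, 0.0, -0.978]]
force: [1.1, 0.9, 0.4]
opening: 0.204
```

```bash
python3 -c "
from h import *
st();c=cam('wrist');save(c,'w10.png')
plan(tool(0,-64),[.5,-.105,.31],12)
"
```

```text
t 24.9 p [0.5453 0.3048 0.3377] F [1.1 0.9 0.4] open 0.204 q [19.3 19.1 82.9 -0.7 65.9 93.4]
rot total deg 77.1 dist 412.0
twist [0.011, -0.109, 0.023]
slide x12 [[-13.1,31.7,-0.6],[-12.4,32.0,0.4],[-11.5,32.3,1.4],[-10.6,32.6,2.2],[-9.6,32.8,2.9],[-8.5,33.1,3.6],[-7.3,33.3,4.1],[-6.1,33.5,4.4],[-4.8,33.7,4.6],[-3.6,33.8,4.7],[-2.3,33.9,4.7],[-1.0,34.0,4.5]]
```

View pics/w10.png

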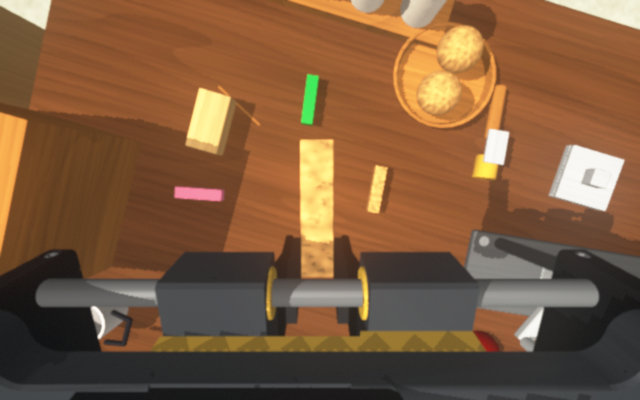

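Request:
carry_out --grip '[-1, -1, -1, -1, -1, -1, -1, -1, -1, -1, -1, -1]' --slide '[[-13, 32, -0.6], [-12, 32, 0.4], [-11.5, 32, 1.4], [-10.6, 32, 2.2], [-9.6, 33, 3], [-8.5, 33, 3.6], [-7.3, 33, 4], [-6, 33, 4.4], [-5, 33, 4.6], [-3.6, 33, 4.7], [-2.3, 33, 4.7], [-1, 33, 4.5]]' --twist '[[0.011, -0.109, 0.023], [0.011, -0.109, 0.023], [0.011, -0.109, 0.023], [0.011, -0.109, 0.023], [0.011, -0.109, 0.023], [0.011, -0.109, 0.023], [0.011, -0.109, 0.023], [0.011, -0.109, 0.023], [0.011, -0.109, 0.023], [0.011, -0.109, 0.023], [0.011, -0.109, 0.023], [0.011, -0.109, 0.023]]'

```text
time_s: 26.15
position: [0.4854, -0.1101, 0.2983]
tcp_rot: [[0.368, -0.001, -0.93], [-0.003, -1.0, 0.0], [-0.93, 0.003, -0.368]]
force: [0.4, 0.8, -0.6]
opening: 0.204
```

```bash
python3 -c "
from h import *
st()
plan(tool(0,-70),[.5024,-.1083,.20],5)
"
```

```text
t 26.15 p [ 0.4854 -0.1101  0.2983] F [ 0.4  0.8 -0.6] open 0.204 q [-16.4  49.2  61.9 -21.5 134.4  68.6]
rot total deg 1.6 dist 99.8
twist [-0.0, -0.006, -0.001]
slide x5 [[19.5,-0.4,4.1],[19.6,-0.4,4.0],[19.6,-0.4,3.9],[19.6,-0.4,3.8],[19.6,-0.4,3.6]]
```

Request:
carry_out --grip '[-1, -1, -1, -1, -1, -1, -1, -1, -1]' --slide '[[19.5, 0, 4], [19.6, 0, 4], [19.6, 0, 4], [19.6, 0, 3.8], [18, 0, 3.6], [5, 0, 1], [5, 0, 1], [0, 0, 0], [0, 0, 0]]' --twist '[[0, -0.006, 0], [0, -0.006, 0], [0, -0.006, 0], [0, -0.006, 0], [0, -0.006, 0], [0, -0.07, 0], [0, -0.07, 0], [0, 0, 0], [0, 0, 0]]'

```text
time_s: 27.05
position: [0.4916, -0.1153, 0.1676]
tcp_rot: [[0.161, -0.009, -0.987], [0.007, -1.0, 0.011], [-0.987, -0.009, -0.161]]
force: [-0.5, -0.9, 0.8]
opening: 0.2
```

```bash
sed -i 's/def tip(s,L=.063):/def tip(s,L=.063,a=8):/; s/np.radians(8)/np.radians(a)/g' h.py; python3 -c "
from h import *
s=st();print(tip(s,a=12))
plan(tool(0,-78),[.5024,-.1083,.112],5)
c=crop('scene','s11z.png',[.5265,-.1235,.12],h=40,k=8)
"
```

```text
t 27.05 p [ 0.4916 -0.1153  0.1676] F [-0.5 -0.9  0.8] open 0.2 q [-16.5  64.4  59.  -22.3 134.7  70.8]
(array([ 0.49260492, -0.11477827,  0.10530111]), array([-0.04747092,  0.00954927, -0.99882697]))
rot total deg 2.8 dist 57.0
twist [-0.002, 0.01, 0.001]
slide x5 [[11.3,-1.3,-0.3],[11.3,-1.3,-0.2],[11.3,-1.4,-0.1],[11.3,-1.4,-0.0],[11.3,-1.4,0.1]]
s11z.png origin 258 134 k 8
```

View pics/s11z.png

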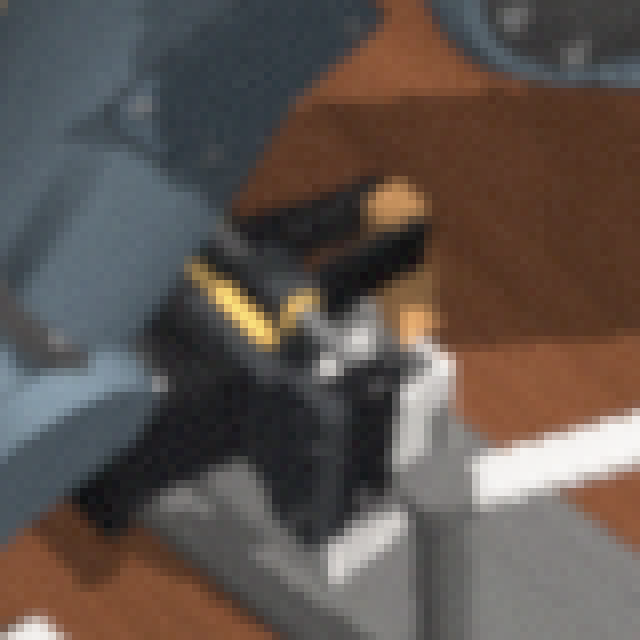

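Request:
carry_out --grip '[-1, -1, -1, -1, -1, -1]' --slide '[[-2, -3, -7], [-1, -3, -6], [0, 0, 0], [0, 0, 0], [0, 0, 0], [0, 0, 0]]' --twist '[[0, 0.025, 0], [0, 0.025, 0], [0, 0, 0], [0, 0, 0], [0, 0, 0], [0, 0, 0]]'

```text
time_s: 27.7
position: [0.5061, -0.109, 0.1776]
tcp_rot: [[0.225, -0.009, -0.974], [0.005, -1.0, 0.01], [-0.974, -0.007, -0.225]]
force: [0.3, 0.5, -0.5]
opening: 0.197
```

```bash
python3 -c "
from h import *
s=st();print(tip(s,a=12))
c=crop('scene','s12z.png',[.5265,-.1235,.12],h=40,k=8)
"
```

```text
t 27.7 p [ 0.5061 -0.109   0.1776] F [ 0.3  0.5 -0.5] open 0.197 q [-15.8  62.9  57.4 -20.9 134.3  71.1]
(array([ 0.51112249, -0.10857042,  0.11555052]), array([ 0.01763566,  0.00686377, -0.99982092]))
s12z.png origin 258 134 k 8
```

View pics/s12z.png

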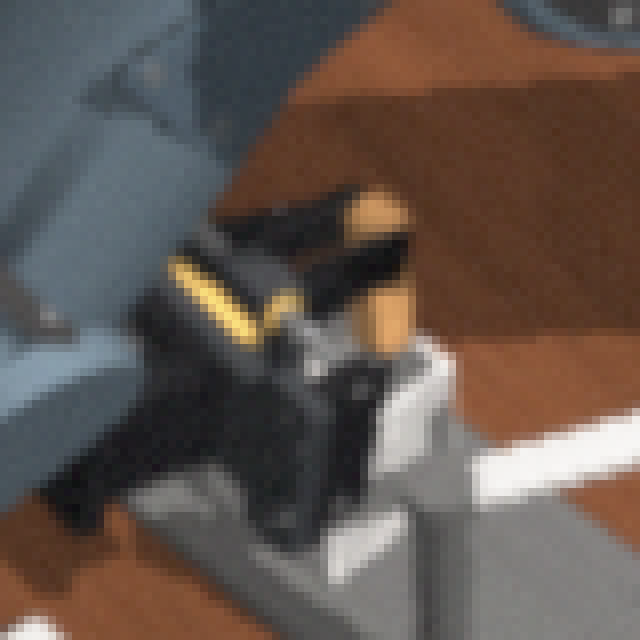

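Request:
carry_out --grip '[-1, -1, -1, -1, -1, -1, -1]' --slide '[[0, 0, 3], [12, 0, 3], [13, 0, 3], [13, 0, 3], [13, 0, 3], [9, 0, 2], [0, 0, 0]]' --twist '[[0, 0, 0], [0, 0, 0], [0, 0, 0], [0, 0, 0], [0, 0, 0], [0, 0, 0], [0, 0, 0]]'

```text
time_s: 28.45
position: [0.5016, -0.1085, 0.1084]
tcp_rot: [[0.22, -0.01, -0.976], [0.005, -1.0, 0.011], [-0.976, -0.008, -0.22]]
force: [1.8, -1.1, 3.2]
opening: 0.202
```

```bash
python3 -c "
from h import *
s=st();print(tip(s,a=12))
c=crop('scene','s13z.png',[.5265,-.1235,.12],h=40,k=8)
"
```

```text
t 28.45 p [ 0.5016 -0.1085  0.1084] F [ 1.8 -1.1  3.2] open 0.202 q [-15.9  68.   57.2 -19.5 130.   73.3]
(array([ 0.50621588, -0.10806445,  0.04629288]), array([ 0.01203674,  0.00760397, -0.99989864]))
s13z.png origin 258 134 k 8
```

View pics/s13z.png

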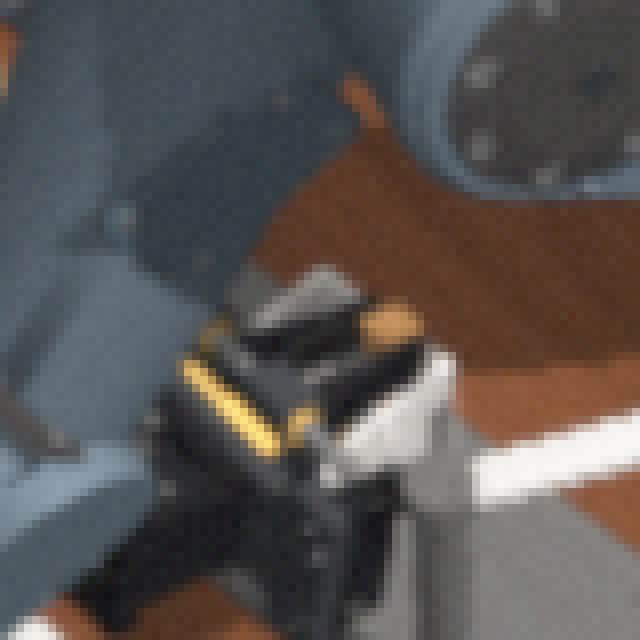

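Request:
carry_out --grip '[-1, -0.3, -0.3, -0.3, -0.3, -0.2, -0.2, -0.2, -0.2, -0.2, 0]' --slide '[[-4, 0, 0], [0, 0, 0], [0, 0, 0], [0, 0, 0], [0, 0, 0], [-30, 0, 0], [-40, 0, 0], [-20, 0, -10], [-20, 0, -10], [-30, 0, 0], [-30, 0, 0]]' --twist '[[0, 0, 0], [0, 0, 0], [0, 0, 0], [0, 0, 0], [0, 0, 0], [0, 0, 0], [0, 0, 0], [0, 0.1, 0], [0, 0.1, 0], [0, 0.1, 0], [0, 0.1, 0]]'

```text
time_s: 29.6
position: [0.4653, -0.1096, 0.2759]
tcp_rot: [[0.589, -0.008, -0.808], [0.005, -1.0, 0.014], [-0.808, -0.012, -0.589]]
force: [0.5, -0.8, -0.4]
opening: 0.437
```

```bash

python3 -c "
from h import *
s=st();c=crop('scene','s14z.png',[.5265,-.1235,.12],h=40,k=8)
plan(tool(6.4,8),[.53,.19,.26],12)
"
```

```text
t 29.6 p [ 0.4653 -0.1096  0.2759] F [ 0.5 -0.8 -0.4] open 0.437 q [-17.9  42.1  70.3 -15.7 119.3  71.1]
s14z.png origin 258 134 k 8
rot total deg 61.8 dist 307.8
twist [-0.005, 0.089, -0.009]
slide x12 [[4.9,-25.0,-2.9],[5.4,-24.9,-2.6],[5.8,-24.9,-2.2],[6.3,-24.8,-1.8],[6.6,-24.7,-1.3],[7.0,-24.7,-0.8],[7.3,-24.6,-0.3],[7.5,-24.5,0.2],[7.7,-24.5,0.8],[7.8,-24.4,1.4],[7.9,-24.3,1.9],[7.9,-24.3,2.5]]
```

View pics/s14z.png

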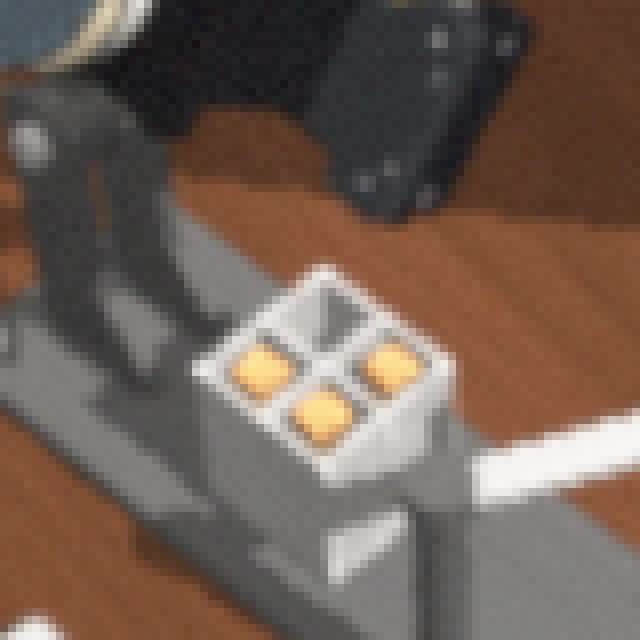

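Three in. Now A.

Request:
carry_out --grip '[0, 0, 0, 0, 0, 0, 0, 0, 0, 0, 0, 0]' --slide '[[0, -25, -6], [3, -25, -6], [5, -25, -4], [6, -25, -2], [6.6, -25, -1], [7, -25, -1], [7, -25, 0], [7.5, -25, 0], [7.7, -24, 1], [8, -24, 1.4], [8, -24, 2], [8, -24, 2.5]]' --twist '[[-0.005, 0.089, -0.009], [-0.005, 0.089, -0.009], [-0.005, 0.089, -0.009], [-0.005, 0.089, -0.009], [-0.005, 0.089, -0.009], [-0.005, 0.089, -0.009], [-0.005, 0.089, -0.009], [-0.005, 0.089, -0.009], [-0.005, 0.089, -0.009], [-0.005, 0.089, -0.009], [-0.005, 0.089, -0.009], [-0.005, 0.089, -0.009]]'

```text
time_s: 30.85
position: [0.535, 0.1975, 0.2797]
tcp_rot: [[0.977, 0.103, 0.188], [0.103, -0.995, 0.009], [0.188, 0.01, -0.982]]
force: [0.1, -0.6, -0.2]
opening: 0.497
```

Request:
carry_out --grip '[0, 0]' --slide '[[0, 0, 0], [0, 0, 0]]' --twist '[[0, 0, 0], [0, 0, 0]]'

```text
time_s: 31.05
position: [0.5315, 0.1999, 0.2796]
tcp_rot: [[0.977, 0.108, 0.185], [0.108, -0.994, 0.01], [0.185, 0.011, -0.983]]
force: [-0.2, 0.5, -0.1]
opening: 0.5
```

```bash
python3 -c "
from h import *
s=st(); c=cam('wrist');save(c,'w11.png') 
for s in sticks(c):
  if s[4]>50 :print(np.round(s,2))
c=cam('top');save(c,'t11.png');print('top')
for s in sticks(c):
  if 80>s[4]>50 and s[5]<23:print(np.round(s,2))
plan(tool(6.4,10),[.5652,.2145,.06],8)
"
```

```text
t 31.05 p [0.5315 0.1999 0.2796] F [-0.2  0.5 -0.1] open 0.5 q [10.1 18.1 94.1 -1.6 57.3 94.5]
[3.9898e+02 4.6650e+01 7.5087e+02 1.1409e+02 9.9190e+01 2.0670e+01
 1.4592e+02 2.0000e-02]
[4.2524e+02 4.6420e+01 7.6094e+02 7.5980e+01 5.4930e+01 1.9060e+01
 8.5700e+00 2.0000e-02]
[1.2119e+02 1.1734e+02 6.1916e+02 4.7719e+02 8.9080e+01 1.3820e+01
 1.7988e+02 2.0000e-02]
[3.0751e+02 1.5960e+02 5.9082e+02 2.1812e+02 7.3480e+01 1.6950e+01
 6.0700e+00 2.0000e-02]
top
[ 4.5186e+02  1.0521e+02  8.6477e+02 -4.9858e+02  7.2220e+01  8.4400e+00
  8.2000e-01  2.0000e-02]
[2.8752e+02 1.3693e+02 7.6714e+02 7.3380e+01 6.4290e+01 1.5320e+01
 5.9200e+00 2.0000e-02]
rot total deg 0.9 dist 222.5
twist [0.001, -0.001, -0.0]
slide x8 [[-0.8,-1.7,27.7],[-0.8,-1.7,27.7],[-0.8,-1.7,27.8],[-0.7,-1.6,27.8],[-0.7,-1.6,27.8],[-0.6,-1.5,27.8],[-0.6,-1.5,27.8],[-0.5,-1.5,27.8]]
```

View pics/w11.png

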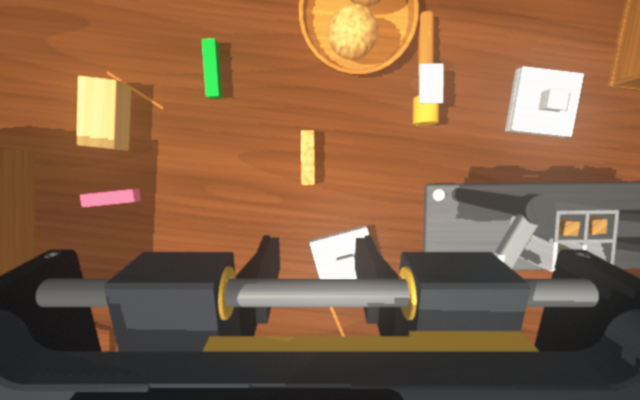

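Request:
carry_out --grip '[0, 0, 0, 0, 0, 0, 0, 0, 0, 0]' --slide '[[-3, -2.5, 27], [-3, -2.5, 27], [-3, -2.5, 27], [-3, -2.5, 27], [-3, -2.5, 27], [-3, -2, 27], [-3, -2, 27], [-2, -2, 24], [0, 0, 0], [0, 0, 0]]' --twist '[[0, 0, 0], [0, 0, 0], [0, 0, 0], [0, 0, 0], [0, 0, 0], [0, 0, 0], [0, 0, 0], [0, 0, 0], [0, 0, 0], [0, 0, 0]]'

```text
time_s: 32.15
position: [0.5624, 0.2058, 0.0601]
tcp_rot: [[0.978, 0.088, 0.19], [0.089, -0.996, 0.004], [0.19, 0.013, -0.982]]
force: [0.0, 0.1, -0.4]
opening: 0.501
```

```bash
python3 -c "
from h import *
s=st(); c=cam('wrist');save(c,'w12.png') 
for s in sticks(c):
  if s[4]>50 :print(np.round(s,2))
plan(tool(6.2,10),[.565,.2145,.006],4)
"
```

```text
t 32.15 p [0.5624 0.2058 0.0601] F [ 0.   0.1 -0.4] open 0.501 q [ 10.3  38.7 101.2  -3.5  29.3  98.1]
[4.0261e+02 1.1320e+01 7.1898e+02 1.6261e+02 8.7500e+01 1.2510e+01
 9.5320e+01 2.0000e-02]
rot total deg 1.7 dist 55.1
twist [0.004, -0.004, -0.004]
slide x4 [[-1.7,-2.3,13.5],[-1.7,-2.2,13.5],[-1.6,-2.2,13.5],[-1.5,-2.1,13.5]]
```

Request:
carry_out --grip '[0, 0, 0, 0, 0, 0, 0]' --slide '[[-2, -5, 5], [-2, -4, 13], [-2, -1, 13], [-2, 0, 13], [-1, 0, 6], [0, 0, 0], [0, 0, 0]]' --twist '[[0.008, -0.004, -0.008], [0.008, -0.004, -0.008], [0, 0, 0], [0, 0, 0], [0, 0, 0], [0, 0, 0], [0, 0, 0]]'

```text
time_s: 32.9
position: [0.5643, 0.2167, 0.0086]
tcp_rot: [[0.977, 0.108, 0.186], [0.106, -0.994, 0.022], [0.187, -0.001, -0.982]]
force: [-0.2, 0.1, 0.0]
opening: 0.5
```

```bash
python3 -c "
from h import *
s=st(); c=cam('wrist');save(c,'w12.png') 
plan(tool(6.2,10),[.565,.2145,.006],1)
"
```

```text
t 32.9 p [0.5643 0.2167 0.0086] F [-0.2  0.1  0. ] open 0.5 q [ 10.8  44.2 101.3  -2.   23.8  96.4]
rot total deg 0.8 dist 3.6
twist [-0.001, -0.014, -0.0]
slide x1 [[0.0,2.2,2.8]]
```

View pics/w12.png

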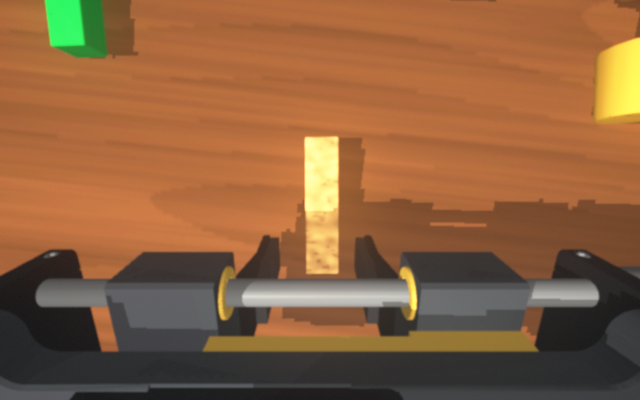

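Request:
carry_out --grip '[0, -1, -1, -1, -1, -1, -1, -1, -1]' --slide '[[0, 2, 3], [0, 0, 0], [0, 0, 0], [0, 0, 0], [0, 0, 0], [0, 0, 0], [0, 0, -20], [0, 0, -30], [0, 0, -40]]' --twist '[[0, 0, 0], [0, 0, 0], [0, 0, 0], [0, 0, 0], [0, 0, 0], [0, 0, 0], [0, 0, 0], [0, 0, 0], [0, 0, 0]]'

```text
time_s: 33.85
position: [0.5459, 0.2117, 0.0922]
tcp_rot: [[0.978, 0.107, 0.178], [0.105, -0.994, 0.02], [0.179, -0.001, -0.984]]
force: [-0.3, 0.3, 0.9]
opening: 0.204
```

Request:
carry_out --grip '[-1, -1, -1, -1, -1, -1]' --slide '[[10, 0, -45], [10, 0, -45], [10, 0, -45], [10, 0, -45], [10, 0, -45], [0, 0, 0]]' --twist '[[0, 0, 0], [0, 0, 0], [0, 0, 0], [0, 0, 0], [0, 0, 0], [0, 0, 0]]'

```text
time_s: 34.45
position: [0.5541, 0.2128, 0.3374]
tcp_rot: [[0.977, 0.108, 0.185], [0.106, -0.994, 0.021], [0.186, -0.001, -0.983]]
force: [0.7, 0.2, 0.3]
opening: 0.201
```

```bash
python3 -c "
from h import *
st();c=cam('wrist');save(c,'w13.png')
plan(tool(8,-64),[.505,-.142,.31],10)
"
```

```text
t 34.45 p [0.5541 0.2128 0.3374] F [0.7 0.2 0.3] open 0.201 q [10.6 16.9 86.1 -0.8 66.3 94.7]
rot total deg 74.3 dist 358.3
twist [-0.002, -0.13, -0.003]
slide x10 [[-8.8,34.7,0.8],[-8.7,34.7,2.0],[-8.5,34.7,3.2],[-8.1,34.6,4.3],[-7.5,34.6,5.4],[-6.9,34.6,6.3],[-6.1,34.5,7.2],[-5.2,34.5,8.0],[-4.2,34.5,8.7],[-3.2,34.5,9.2]]
```

View pics/w13.png

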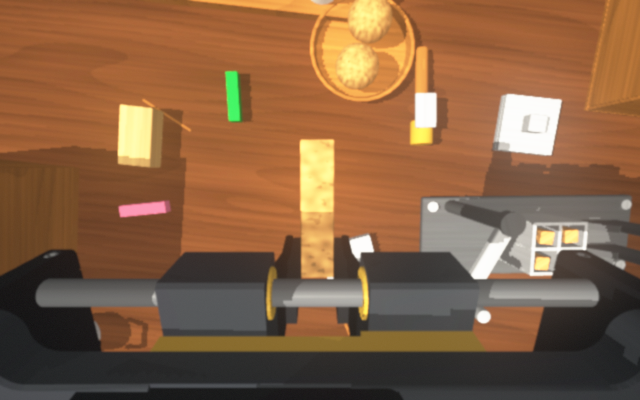

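Request:
carry_out --grip '[-1, -1, -1, -1, -1, -1, -1, -1, -1, -1, -1]' --slide '[[-7, 35, 0], [-7, 35, 1], [-7, 35, 2], [-6, 35, 3], [-6, 35, 4], [-5, 35, 5], [-5, 35, 6], [-4, 34, 7], [-3, 34, 7], [-2, 34, 8], [0, 0, 0]]' --twist '[[-0.002, -0.13, -0.003], [-0.002, -0.13, -0.003], [-0.002, -0.13, -0.003], [-0.002, -0.13, -0.003], [-0.002, -0.13, -0.003], [-0.002, -0.13, -0.003], [-0.002, -0.13, -0.003], [-0.002, -0.13, -0.003], [-0.002, -0.13, -0.003], [-0.002, -0.13, -0.003], [0, 0, 0]]'

```text
time_s: 35.6
position: [0.5121, -0.152, 0.2988]
tcp_rot: [[0.353, 0.148, -0.924], [0.067, -0.989, -0.132], [-0.933, -0.016, -0.359]]
force: [0.1, 0.4, -1.3]
opening: 0.202
```

```bash
python3 -c "
from h import *
st()
plan(tool(8,-70),[.510,-.138,.20],5)
"
```

```text
t 35.6 p [ 0.5121 -0.152   0.2988] F [ 0.1  0.4 -1.3] open 0.202 q [-16.   51.4  57.2 -31.9 133.9  56.5]
rot total deg 1.5 dist 99.8
twist [0.001, -0.004, 0.004]
slide x5 [[18.5,-2.5,7.1],[18.5,-2.6,7.1],[18.5,-2.6,7.0],[18.5,-2.7,6.9],[18.6,-2.8,6.8]]
```

Request:
carry_out --grip '[-1, -1, -1, -1, -1, -1, -1, -1, -1]' --slide '[[18.5, -4, 5.5], [18.5, -4, 5.5], [18.5, -4, 5.5], [18.5, -4, 5], [17, -4, 5], [3, 0, 0], [3, 0, 0], [0, 0, 0], [0, 0, 0]]' --twist '[[0, -0.004, 0], [0, -0.004, 0], [0, -0.004, 0], [0, -0.004, 0], [0, -0.004, 0], [0, -0.07, 0], [0, -0.07, 0], [0, 0, 0], [0, 0, 0]]'

```text
time_s: 36.5
position: [0.5158, -0.1231, 0.1871]
tcp_rot: [[0.19, 0.151, -0.97], [0.05, -0.988, -0.145], [-0.981, -0.021, -0.195]]
force: [0.3, 0.5, 1.0]
opening: 0.207
```

```bash
python3 -c "
from h import *
s=st();t,d=tip(s,a=10.5);print(t,d)
print('need tip shift in tool',(np.array(s['tcp_rot']).T@(np.array([.5113,-.1431,t[2]])-t)*1000).round(1))
c=crop('scene','s15z.png',[.5265,-.1235,.12],h=40,k=8)
"
```

```text
t 36.5 p [ 0.5158 -0.1231  0.1871] F [0.3 0.5 1. ] open 0.207 q [-13.4  63.1  56.5 -30.5 134.   62.1]
[ 0.5202518  -0.12112864  0.12487407] [ 0.00965424  0.02274175 -0.99969476]
need tip shift in tool [-2.8 20.4 11.9]
s15z.png origin 258 134 k 8
```

View pics/s15z.png

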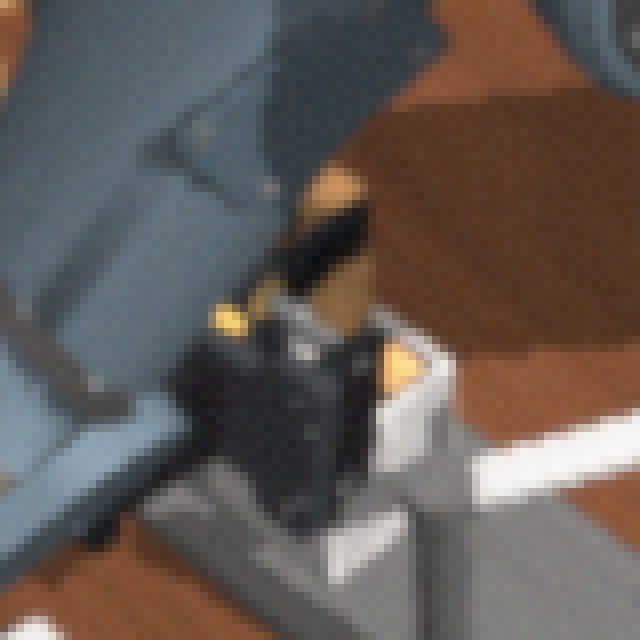

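Request:
carry_out --grip '[-1, -1, -1, -1, -1, -1]' --slide '[[-1, 10, 6], [0, 9, 5], [0, 0, 0], [0, 0, 0], [0, 0, 0], [0, 0, 0]]' --twist '[[0.015, 0, 0], [0, 0, 0], [0, 0, 0], [0, 0, 0], [0, 0, 0], [0, 0, 0]]'

```text
time_s: 37.15
position: [0.5072, -0.1466, 0.1888]
tcp_rot: [[0.199, 0.134, -0.971], [0.048, -0.991, -0.127], [-0.979, -0.021, -0.203]]
force: [-0.2, -0.1, -0.4]
opening: 0.203
```

```bash
python3 -c "
from h import *
s=st();t,d=tip(s,a=10.5);print(t,d)
print('need tip shift in tool',(np.array(s['tcp_rot']).T@(np.array([.5113,-.1431,t[2]])-t)*1000).round(1))
c=crop('scene','s16z.png',[.5265,-.1235,.12],h=40,k=8)
"
```

```text
t 37.15 p [ 0.5072 -0.1466  0.1888] F [-0.2 -0.1 -0.4] open 0.203 q [-15.5  62.5  57.6 -31.3 132.7  61.4]
[ 0.51226546 -0.14461918  0.12667838] [ 0.0184583   0.02389031 -0.99954417]
need tip shift in tool [-0.1 -1.6  0.7]
s16z.png origin 258 134 k 8
```

View pics/s16z.png

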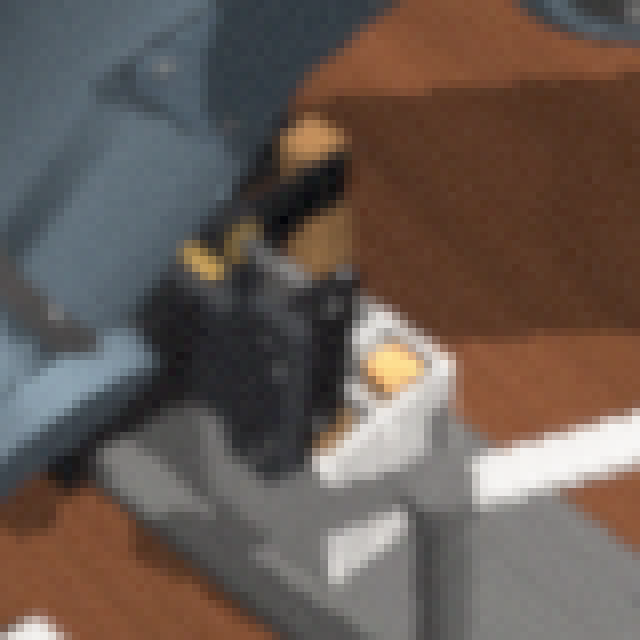

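Descend.

Request:
carry_out --grip '[-1, -1, -1, -1, -1, -1, -1]' --slide '[[13, -1, 3], [13, -1, 3], [13, 0, 3], [13, 0, 3], [13, 0, 3], [8, 0, 1.5], [0, 0, 0]]' --twist '[[0, 0, 0], [0, 0, 0], [0, 0, 0], [0, 0, 0], [0, 0, 0], [0, 0, 0], [0, 0, 0]]'

```text
time_s: 37.9
position: [0.5047, -0.1417, 0.1078]
tcp_rot: [[0.191, 0.134, -0.972], [0.047, -0.991, -0.128], [-0.981, -0.021, -0.195]]
force: [2.4, -0.6, 6.6]
opening: 0.204
```

```bash
python3 -c "
from h import *
s=st();t,d=tip(s,a=10.5);print(t,d)
print('need tip shift in tool',(np.array(s['tcp_rot']).T@(np.array([.5113,-.1431,t[2]])-t)*1000).round(1))
c=crop('scene','s17z.png',[.5265,-.1235,.12],h=40,k=8)
"
```

```text
t 37.9 p [ 0.5047 -0.1417  0.1078] F [ 2.4 -0.6  6.6] open 0.204 q [-15.2  68.7  56.8 -28.9 128.6  65.1]
[ 0.50926293 -0.13981261  0.04560524] [ 0.01029619  0.02258232 -0.99969197]
need tip shift in tool [ 0.2  3.5 -1.6]
s17z.png origin 258 134 k 8
```

View pics/s17z.png

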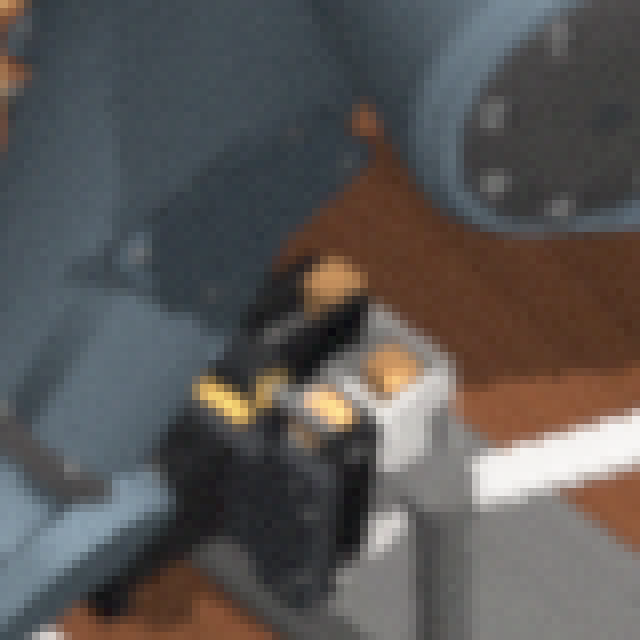

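Request:
carry_out --grip '[-1, -0.3, -0.3, -0.3, -0.3, -0.2, -0.2, -0.2, -0.2, -0.2, 0]' --slide '[[-5, 0, 0], [0, 0, 0], [0, 0, 0], [0, 0, 0], [0, 0, 0], [-30, 0, 0], [-40, 0, 0], [-20, 0, -10], [-20, 0, -10], [-30, 0, 0], [-30, 0, 0]]' --twist '[[0, 0, 0], [0, 0, 0], [0, 0, 0], [0, 0, 0], [0, 0, 0], [0, 0, 0], [0, 0, 0], [0, 0.1, 0], [0, 0.1, 0], [0, 0.1, 0], [0, 0.1, 0]]'

```text
time_s: 39.05
position: [0.4732, -0.1494, 0.2738]
tcp_rot: [[0.554, 0.137, -0.821], [0.101, -0.99, -0.097], [-0.826, -0.029, -0.562]]
force: [0.5, -0.0, -0.3]
opening: 0.436
```

```bash

python3 -c "
from h import *
s=st();c=crop('scene','s18z.png',[.5265,-.1235,.12],h=40,k=8)
c=cam('top'); save(c,'t18.png'); np.save('pics/t18.npy',c,allow_pickle=True)
cv2.imwrite('pics/t18z.png',cv2.resize(c['color'][210:255,240:300,::-1],None,fx=10,fy=10,interpolation=3))
"
```

```text
t 39.05 p [ 0.4732 -0.1494  0.2738] F [ 0.5 -0.  -0.3] open 0.436 q [-18.1  43.7  68.6 -23.3 118.8  61.7]
s18z.png origin 258 134 k 8
```

View pics/s18z.png

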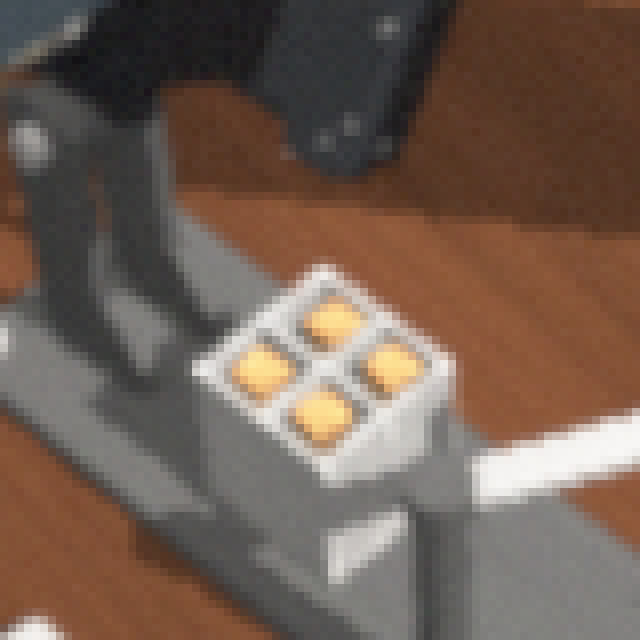

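View pics/t18z.png

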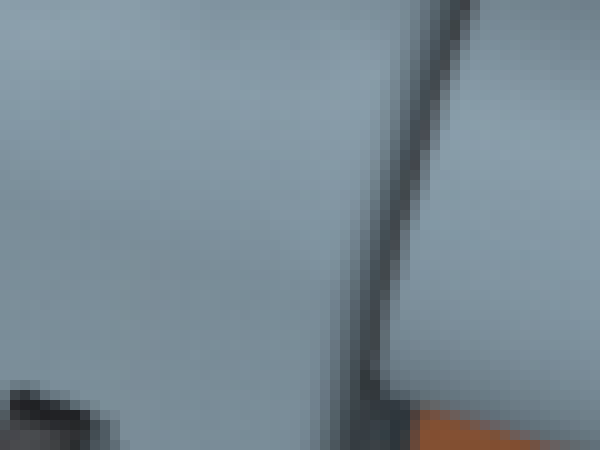

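```bash
cat >> h.py <<'E'
def lids(c,zp=.016,lo=.008,hi=.024,minA=150):
    P=cloud(c); a=c['color'].astype(int); w=(a.min(-1)>130)&(a.max(-1)-a.min(-1)<40)
    m=(w&(P[...,2]>lo)&(P[...,2]<hi)).astype(np.uint8)
    m=cv2.morphologyEx(m,cv2.MORPH_CLOSE,np.ones((3,3),np.uint8))
    n,l,s,ce=cv2.connectedComponentsWithStats(m)
    for i in range(1,n):
        if s[i,4]>minA:
            cs,_=cv2.findContours((l==i).astype(np.uint8),cv2.RETR_EXTERNAL,cv2.CHAIN_APPROX_NONE)
            k=max(cs,key=len)[:,0]
            Q=np.array([onplane(c,u,v,zp)[:2] for u,v in k])*1000
            print(s[i].tolist(),np.round(np.array(sum([list(x) if isinstance(x,tuple) else [x] for x in cv2.minAreaRect(Q.astype(np.float32))],[])),1),'hull',np.round(k.mean(0),1))
E
python3 -c "
from h import *
for f in ['top0','scene0']:
  c=np.load('pics/%s.npy'%f,allow_pickle=True).item(); lids(c)
plan(tool(100,0),[.42,.13,.28],12)
"
```

```text
[329, 142, 25, 25, 547] [ 703.8 -108.7   82.5   84.5   88.3] hull [341.1 154.3]
[252, 215, 33, 34, 599] [444.6 143.4  85.2  86.   21.6] hull [268.1 231.6]
[405, 142, 52, 22, 281] [ 32.9  46.8  93.6 194.3  56.1] hull [432.1 154.7]
[241, 211, 37, 34, 562] [ 7.087e+02 -1.050e+02  8.550e+01  9.020e+01  2.000e-01] hull [258.9 227.4]
[354, 219, 35, 32, 595] [451.7 145.   88.8  85.5  21.7] hull [371.3 234.6]
rot total deg 103.7 dist 285.1
twist [-0.066, 0.06, -0.122]
slide x12 [[-0.2,-23.7,1.3],[2.6,-23.6,-0.2],[5.5,-23.1,-1.5],[8.4,-22.1,-2.5],[11.2,-20.7,-3.3],[13.8,-18.9,-3.9],[16.2,-16.9,-4.2],[18.4,-14.5,-4.1],[20.2,-11.9,-3.8],[21.7,-9.1,-3.3],[22.8,-6.2,-2.4],[23.5,-3.2,-1.3]]
```

```bash

python3 -c "
from h import *
plan(tool(8,0),[.42,-.03,.29],8)
plan(tool(111,0),[.415,.134,.26],12,(tool(8,0),np.array([.42,-.03,.29])))
"
```

```text
rot total deg 55.4 dist 131.7
twist [-0.003, 0.121, 0.001]
slide x8 [[-3.3,-15.8,3.2],[-3.7,-15.8,2.8],[-4.0,-15.8,2.2],[-4.3,-15.8,1.7],[-4.4,-15.8,1.1],[-4.6,-15.8,0.5],[-4.6,-15.8,-0.1],[-4.6,-15.8,-0.7]]
rot total deg 103.0 dist 166.8
twist [-0.0, -0.0, -0.15]
slide x12 [[1.5,-13.6,2.5],[3.5,-13.2,2.5],[5.4,-12.5,2.5],[7.2,-11.6,2.5],[8.9,-10.4,2.5],[10.3,-8.9,2.5],[11.6,-7.3,2.5],[12.5,-5.5,2.5],[13.2,-3.6,2.5],[13.6,-1.5,2.5],[13.7,0.5,2.5],[13.4,2.5,2.5]]
```

Request:
carry_out --grip '[0, 0, 0, 0, 0, 0, 0, 0]' --slide '[[-4, -16, -2], [-4, -16, 0], [-4, -16, 0], [-4, -16, 0], [-4.4, -16, 0], [-4.6, -16, 0], [-4.6, -16, 0], [-4.6, -16, 0]]' --twist '[[-0.003, 0.121, 0], [-0.003, 0.121, 0], [-0.003, 0.121, 0], [-0.003, 0.121, 0], [-0.003, 0.121, 0], [-0.003, 0.121, 0], [-0.003, 0.121, 0], [-0.003, 0.121, 0]]'

```text
time_s: 39.95
position: [0.4298, -0.0247, 0.2934]
tcp_rot: [[0.989, 0.142, 0.027], [0.142, -0.99, 0.01], [0.028, -0.006, -1.0]]
force: [0.2, 0.4, 0.4]
opening: 0.501
```

Request:
carry_out --grip '[0.2, 0.2, 0.2, 0.2, 0.2, 0.2, 0.2, 0.2, 0.2, 0.2, 0.2, 0.2]' --slide '[[1.5, -13.6, 1], [3.5, -13, 1], [5.4, -12.5, 1], [7, -11.6, 2], [9, -10.4, 2.5], [10, -9, 2.5], [11.6, -7.3, 2.5], [12.5, -5.5, 2.5], [13, -3.6, 2.5], [13.6, -1.5, 2.5], [13.7, 0.5, 2.5], [13.4, 2.5, 2.5]]' --twist '[[0, 0, -0.149], [0, 0, -0.149], [0, 0, -0.149], [0, 0, -0.149], [0, 0, -0.149], [0, 0, -0.149], [0, 0, -0.149], [0, 0, -0.149], [0, 0, -0.149], [0, 0, -0.149], [0, 0, -0.149], [0, 0, -0.149]]'

```text
time_s: 41.15
position: [0.411, 0.1468, 0.2657]
tcp_rot: [[-0.368, 0.93, 0.01], [0.93, 0.368, 0.01], [0.006, 0.013, -1.0]]
force: [0.7, -0.6, 0.4]
opening: 0.598
```

Request:
carry_out --grip '[0.2, 0.2]' --slide '[[0, 0, 0], [0, 0, 0]]' --twist '[[0, 0, 0], [0, 0, 0]]'

```text
time_s: 41.35
position: [0.4099, 0.1477, 0.2647]
tcp_rot: [[-0.369, 0.93, 0.006], [0.93, 0.369, 0.01], [0.007, 0.009, -1.0]]
force: [0.6, -0.5, -0.2]
opening: 0.6
```

```bash

python3 -c "
from h import *
s=st(); print(np.round(s['tcp_rot'],3)); c=cam('wrist'); save(c,'w20.png'); lids(c); np.save('pics/w20.npy',c,allow_pickle=True)
"
```

```text
t 41.35 p [0.4099 0.1477 0.2647] F [ 0.6 -0.5 -0.2] open 0.6 q [  4.7  11.9 105.1   0.6  62.6 -17.2]
[[-0.369  0.93   0.006]
 [ 0.93   0.369  0.01 ]
 [ 0.007  0.009 -1.   ]]
[0, 85, 69, 104, 1269] [ 62.2  62.2  38.5 140.4  48.5] hull [ 41.  132.2]
[319, 115, 66, 66, 3806] [442.5 192.9  84.7  85.5  21.6] hull [350.4 147. ]
[302, 254, 62, 25, 1127] [486.4  23.6  91.7  39.7  21.3] hull [330.9 269. ]
[287, 307, 18, 24, 309] [468.2 -82.4  20.3  47.8   7.2] hull [296.  318.7]
[311, 307, 52, 28, 938] [526.6 -61.3  77.7  50.6  17.8] hull [336.  317.3]
```

View pics/w20.png

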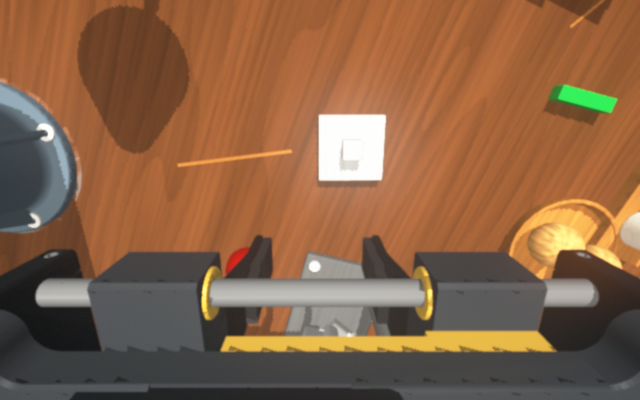

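```bash

python3 -c "
from h import *
c=cam('top');save(c,'t21.png'); lids(c)
c=cam('scene'); lids(c)
plan(tool(111.6,0),[.444,.192,.06],8)
"
```

```text
[329, 142, 25, 25, 546] [ 703.8 -108.7   82.5   84.4   88.3] hull [341.  154.4]
[428, 142, 29, 22, 156] [  5.3  77.1  43.6 155.3  86.6] hull [443.7 155.6]
[241, 211, 37, 33, 560] [ 7.086e+02 -1.053e+02  8.540e+01  8.960e+01  1.000e-01] hull [259.  226.8]
[365, 228, 36, 33, 628] [448.7 192.2  89.4  86.   21.7] hull [382.8 244.1]
rot total deg 0.7 dist 212.5
twist [0.001, -0.001, 0.0]
slide x8 [[3.5,5.7,25.7],[3.5,5.8,25.7],[3.5,5.8,25.7],[3.5,5.8,25.7],[3.6,5.9,25.7],[3.6,5.9,25.7],[3.6,5.9,25.6],[3.6,6.0,25.6]]
```

View pics/t21.png

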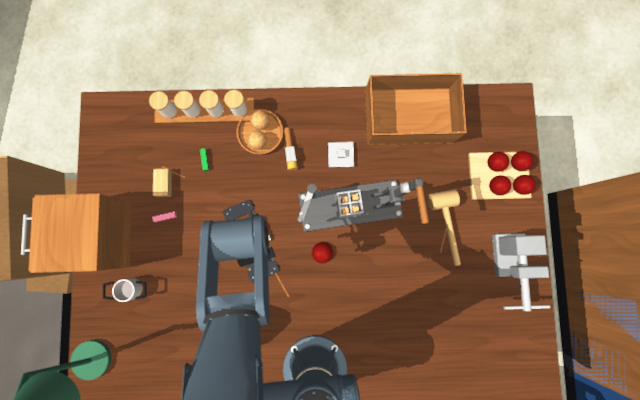

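Request:
carry_out --grip '[0.2, 0.2, 0.2, 0.2, 0.2, 0.2, 0.2, 0.2, 0.2, 0.2]' --slide '[[3.5, 5, 24], [3.5, 5, 24], [3.5, 5, 24], [3.5, 5, 24], [3.5, 5, 24], [3.5, 5, 24], [3.5, 5, 24], [3, 5, 20], [0, 0, 0], [0, 0, 0]]' --twist '[[0, 0, 0], [0, 0, 0], [0, 0, 0], [0, 0, 0], [0, 0, 0], [0, 0, 0], [0, 0, 0], [0, 0, 0], [0, 0, 0], [0, 0, 0]]'

```text
time_s: 42.5
position: [0.4484, 0.1848, 0.0745]
tcp_rot: [[-0.348, 0.937, 0.019], [0.938, 0.348, 0.009], [0.002, 0.021, -1.0]]
force: [0.2, -0.6, 0.0]
opening: 0.601
```

```bash

python3 -c "
from h import *
st(); c=cam('wrist'); save(c,'w22.png'); lids(c)
plan(tool(111.6,0),[.4433,.192,.020],4)
"
```

```text
t 42.5 p [0.4484 0.1848 0.0745] F [ 0.2 -0.6  0. ] open 0.601 q [  9.   33.7 110.1   0.6  35.  -11.9]
[251, 147, 120, 112, 10666] [442.1 193.5  85.3  86.3  21.5] hull [312.4 200.4]
rot total deg 1.8 dist 55.4
twist [0.005, -0.0, -0.005]
slide x4 [[2.1,-0.9,13.7],[2.1,-0.8,13.7],[2.1,-0.7,13.7],[2.1,-0.6,13.7]]
```

View pics/w22.png

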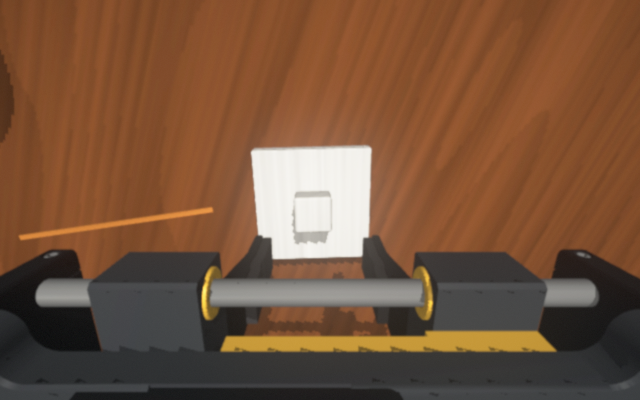

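Request:
carry_out --grip '[0.2, 0.2, 0.2, 0.2, 0.2, 0.2, 0.2, 0.2]' --slide '[[4.5, -1.5, 5], [4.5, -1.5, 5], [0.5, 0, 13], [0, 0, 13], [0, 0, 12], [0, 0, 0], [0, 0, 0], [0, 0, 0]]' --twist '[[0.01, 0, -0.012], [0.01, 0, -0.012], [0, 0, 0], [0, 0, 0], [0, 0, 0], [0, 0, 0], [0, 0, 0], [0, 0, 0]]'

```text
time_s: 43.35
position: [0.4445, 0.1943, 0.0292]
tcp_rot: [[-0.373, 0.928, 0.008], [0.928, 0.373, 0.003], [-0.001, 0.008, -1.0]]
force: [-1.2, 0.7, -0.3]
opening: 0.603
```

```bash

python3 -c "
from h import *
st()
plan(tool(111.6,0),[.4427,.1928,.021],1)
"
```

```text
t 43.35 p [0.4445 0.1943 0.0292] F [-1.2  0.7 -0.3] open 0.603 q [ 1.030e+01  3.910e+01  1.107e+02  1.000e-01  2.980e+01 -1.170e+01]
rot total deg 0.6 dist 8.5
twist [0.008, 0.001, 0.005]
slide x1 [[-0.7,-2.3,8.2]]
```

Request:
carry_out --grip '[0.2, 0.2, -1, -1, -1, -1, -1, -1]' --slide '[[-0.7, -2, 8.5], [0, 0, 0], [0, 0, 0], [0, 0, 0], [0, 0, 0], [0, 0, 0], [0, 0, 0], [0, 0, 0]]' --twist '[[0.008, 0, 0.005], [0, 0, 0], [0, 0, 0], [0, 0, 0], [0, 0, 0], [0, 0, 0], [0, 0, 0], [0, 0, 0]]'

```text
time_s: 44.15
position: [0.4437, 0.1929, 0.0212]
tcp_rot: [[-0.368, 0.93, 0.002], [0.93, 0.368, -0.0], [-0.001, 0.002, -1.0]]
force: [0.4, 0.2, -1.3]
opening: 0.294
```

```bash

python3 -c "
from h import *
s=st(); print(np.round(s['tcp_rot'],3)); c=cam('wrist'); lids(c); 
"
```

```text
t 44.15 p [0.4437 0.1929 0.0212] F [ 0.4  0.2 -1.3] open 0.294 q [ 1.030e+01  4.010e+01  1.107e+02 -1.000e-01  2.910e+01 -1.120e+01]
[[-0.368  0.93   0.002]
 [ 0.93   0.368 -0.   ]
 [-0.001  0.002 -1.   ]]
[240, 175, 154, 92, 10184] [436.5 208.5  85.1  56.1  21.5] hull [316.6 215.2]
```

Request:
carry_out --grip '[-1, -1, -1, -1, -1, -1, -1, -1, -1, -1]' --slide '[[0, 0, -15], [0, 0, -25], [0, 0, -30], [0, 0, -30], [0, 0, -30], [0, 0, -30], [0, 0, -30], [0, 0, -30], [0, 0, -30], [0, 0, 0]]' --twist '[[0, 0, 0], [0, 0, 0], [0, 0, 0], [0, 0, 0], [0, 0, 0], [0, 0, 0], [0, 0, 0], [0, 0, 0], [0, 0, 0], [0, 0, 0]]'

```text
time_s: 45.2
position: [0.4381, 0.192, 0.2756]
tcp_rot: [[-0.367, 0.93, -0.014], [0.93, 0.367, -0.003], [0.002, -0.014, -1.0]]
force: [1.6, 0.7, -3.2]
opening: 0.294
```

```bash

python3 -c "
from h import *
s=st(); c=cam('wrist'); save(c,'w23.png')
plan(tool(97.1,0),[.5265,-.1235,.28],10)
"
```

```text
t 45.2 p [0.4381 0.192  0.2756] F [ 1.6  0.7 -3.2] open 0.294 q [ 10.3  15.3  98.1  -0.   67.4 -11.3]
rot total deg 14.5 dist 327.8
twist [-0.002, -0.0, 0.025]
slide x10 [[-32.6,-3.2,-0.7],[-32.7,-2.4,-0.7],[-32.7,-1.6,-0.7],[-32.8,-0.7,-0.7],[-32.8,0.1,-0.7],[-32.8,0.9,-0.7],[-32.7,1.8,-0.7],[-32.7,2.6,-0.7],[-32.6,3.4,-0.7],[-32.5,4.2,-0.7]]
```

View pics/w23.png

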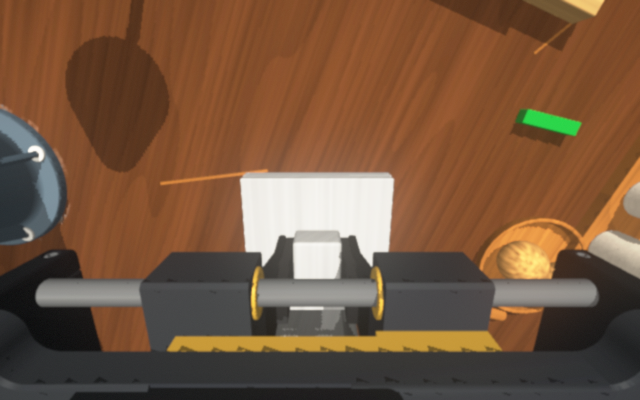

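Request:
carry_out --grip '[-1, -1, -1, -1, -1, -1, -1, -1, -1, -1, -1, -1]' --slide '[[-25, -3, -2], [-32, -2, -2], [-32, -1.6, -2], [-32, -0.7, -1], [-33, 0, -1], [-33, 1, -0.7], [-32, 2, -0.7], [-32, 2.6, -0.7], [-32, 3.4, -0.7], [-25, 4, -0.7], [0, 0, 0], [0, 0, 0]]' --twist '[[0, 0, 0.025], [0, 0, 0.025], [0, 0, 0.025], [0, 0, 0.025], [0, 0, 0.025], [0, 0, 0.025], [0, 0, 0.025], [0, 0, 0.025], [0, 0, 0.025], [0, 0, 0.025], [0, 0, 0], [0, 0, 0]]'

```text
time_s: 46.45
position: [0.5053, -0.1129, 0.2524]
tcp_rot: [[-0.117, 0.99, -0.074], [0.993, 0.118, 0.01], [0.019, -0.072, -0.997]]
force: [-0.4, 0.4, -2.4]
opening: 0.298
```

```bash

python3 -c "
from h import *
s=st(); c=cam('wrist'); save(c,'w24.png')
plan(tool(97.1,0),[.5265,-.1235,.16],6)
c=cam('top'); save(c,'t24.png')
c=crop('scene','s24z.png',[.5265,-.1235,.16],h=60,k=5)
"
```

```text
t 46.45 p [ 0.5053 -0.1129  0.2524] F [-0.4  0.4 -2.4] open 0.298 q [-24.2  21.7  92.3  -1.3  70.1 -30.5]
rot total deg 4.3 dist 95.4
twist [-0.012, -0.003, -0.001]
slide x6 [[-2.5,4.4,15.1],[-2.4,4.2,15.1],[-2.4,4.0,15.2],[-2.3,3.9,15.3],[-2.3,3.7,15.3],[-2.2,3.5,15.4]]
s24z.png origin 237 106 k 5
```

View pics/w24.png

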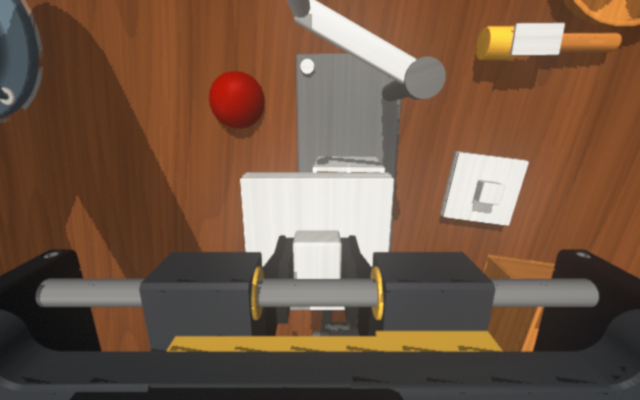

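View pics/s24z.png

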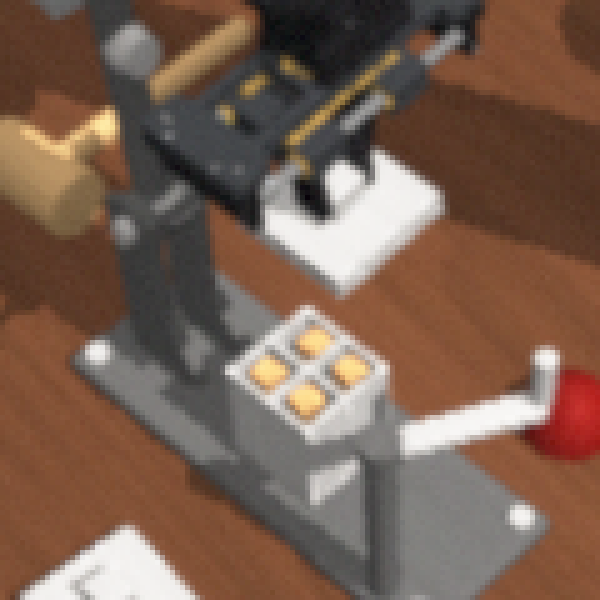

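```bash

python3 -c "
from h import *
for c in [np.load('pics/top0.npy',allow_pickle=True).item(),np.load('pics/scene0.npy',allow_pickle=True).item(),np.load('pics/t18.npy',allow_pickle=True).item(),cam('top'),cam('scene')]:
  print('-'); lids(c,.098,.088,.108,100)
plan(tool(97.1,0),[.5265,-.1235,.2],4)
"
```

```text
-
[337, 190, 27, 27, 212] [ 525.3 -125.3   74.6   74.7    6.8] hull [349.9 202.8]
[504, 279, 46, 32, 366] [ 227.3 -658.4  139.4   93.9   88.5] hull [526.  300.7]
-
[270, 56, 24, 17, 126] [ 200.8 -655.2  111.2   97.6   49.8] hull [280.1  65.6]
[282, 168, 32, 27, 258] [ 531.9 -121.7   76.    80.2    5.7] hull [298.4 180.7]
-
[504, 279, 46, 32, 383] [ 227.3 -658.3  139.5   93.9   88.5] hull [526.  300.5]
-
[504, 279, 46, 32, 384] [ 227.3 -658.3  139.5   93.9   88.5] hull [526.1 300.5]
-
[282, 168, 32, 27, 253] [ 532.4 -121.5   76.2   80.     6.6] hull [298.2 180.5]
rot total deg 4.0 dist 59.3
twist [-0.017, -0.004, -0.001]
slide x4 [[-3.6,5.5,13.3],[-3.6,5.3,13.4],[-3.5,5.1,13.5],[-3.5,4.8,13.6]]
```

Request:
carry_out --grip '[-1, -1, -1, -1, -1, -1, -1, -1]' --slide '[[-4, 5.5, 5], [-4, 5.5, 10], [-4, 5.5, 10], [-3.5, 4.8, 10], [0, 0, 0], [0, 0, 0], [0, 0, 0], [0, 0, 0]]' --twist '[[-0.02, -0.004, 0], [-0.02, -0.004, 0], [-0.02, -0.004, 0], [-0.012, -0.004, 0], [0, 0, 0], [0, 0, 0], [0, 0, 0], [0, 0, 0]]'

```text
time_s: 47.5
position: [0.529, -0.1191, 0.2212]
tcp_rot: [[-0.13, 0.992, 0.01], [0.992, 0.13, -0.001], [-0.002, 0.01, -1.0]]
force: [0.3, 0.4, -3.0]
opening: 0.297
```

```bash

python3 -c "
from h import *
s=st(); print(np.round(s['tcp_rot'],3))
plan(tool(97.1,0),[.5264,-.1240,.15],4)
"
```

```text
t 47.5 p [ 0.529  -0.1191  0.2212] F [ 0.3  0.4 -3. ] open 0.297 q [-24.6  23.7  94.5   0.2  61.2 -32.2]
[[-0.13   0.992  0.01 ]
 [ 0.992  0.13  -0.001]
 [-0.002  0.01  -1.   ]]
rot total deg 0.7 dist 71.4
twist [0.002, 0.001, 0.002]
slide x4 [[-1.1,-1.0,17.8],[-1.1,-0.9,17.8],[-1.1,-0.9,17.8],[-1.1,-0.8,17.8]]
```

Request:
carry_out --grip '[-1, -1, -1, -1, -1, -1, -1, -1]' --slide '[[-2, -1.5, 14], [-1.5, -1, 17], [-1, -1, 17], [-1, -1, 17], [0, 0, 0], [0, 0, 0], [0, 0, 0], [0, 0, 0]]' --twist '[[0.008, 0, 0.006], [0, 0, 0], [0, 0, 0], [0, 0, 0], [0, 0, 0], [0, 0, 0], [0, 0, 0], [0, 0, 0]]'

```text
time_s: 48.3
position: [0.5268, -0.1265, 0.1538]
tcp_rot: [[-0.123, 0.992, 0.004], [0.992, 0.123, -0.004], [-0.005, 0.004, -1.0]]
force: [0.8, 0.7, -3.6]
opening: 0.296
```

```bash

python3 -c "
from h import *
s=st(); print(np.round(s['tcp_rot'],3))
plan(tool(97.1,0),[.5264,-.1240,.128],2)
c=crop('scene','s25z.png',[.5265,-.1235,.11],h=40,k=8)
cam('top'); c=crop('top','t25z.png',[.5265,-.1235,.11],h=40,k=8)
"
```

```text
t 48.3 p [ 0.5268 -0.1265  0.1538] F [ 0.8  0.7 -3.6] open 0.296 q [-25.3  29.2  98.2  -0.2  52.3 -32.2]
[[-0.123  0.992  0.004]
 [ 0.992  0.123 -0.004]
 [-0.005  0.004 -1.   ]]
rot total deg 0.4 dist 25.9
twist [0.002, 0.002, -0.0]
slide x2 [[1.3,-0.1,12.9],[1.3,-0.0,12.9]]
s25z.png origin 258 136 k 8
t25z.png origin 309 162 k 8
```

View pics/s25z.png

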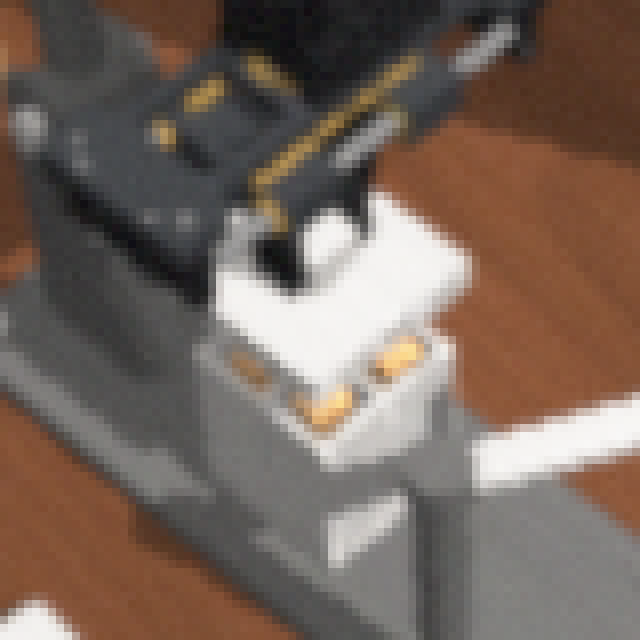

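Request:
carry_out --grip '[-1, -1, -1, -1, -1, -1]' --slide '[[2, 0, 12], [1.5, 0, 11], [0, 0, 0], [0, 0, 0], [0, 0, 0], [0, 0, 0]]' --twist '[[0.003, 0.003, 0], [0, 0, 0], [0, 0, 0], [0, 0, 0], [0, 0, 0], [0, 0, 0]]'

```text
time_s: 49.05
position: [0.5264, -0.1226, 0.1289]
tcp_rot: [[-0.123, 0.992, 0.001], [0.992, 0.123, -0.002], [-0.002, 0.001, -1.0]]
force: [-0.2, 0.0, -3.4]
opening: 0.296
```

```bash

python3 -c "
from h import *
s=st(); 
plan(tool(97.1,0),[.5264,-.1240,.111],3)
c=crop('scene','s26z.png',[.5265,-.1235,.11],h=40,k=8)
z=s['position'][2]
# project expected lid corners (top face) for lid centred on TCP and pot corners
ex=np.array([.9923,.1236,0]);ey=np.array([-.1236,.9923,0])
for nm,ce,h,zz in [('lidbot',np.r_[s['position'][:2],z-.0212],.043,0),('pot',np.array([.5264,-.1235,.098]),.037,0)]:
  print(nm,[np.round((np.array(proj(c,ce+h*(a*ex+b*ey)))-[258,136])*8).tolist() for a,b in [(1,1),(1,-1),(-1,1)]])
"
```

```text
t 49.05 p [ 0.5264 -0.1226  0.1289] F [-0.2  0.  -3.4] open 0.296 q [-24.9  31.4  99.3  -0.1  49.2 -31.9]
rot total deg 0.1 dist 17.9
twist [0.0, 0.001, -0.0]
slide x3 [[-0.5,-0.1,6.0],[-0.5,-0.1,6.0],[-0.5,-0.1,6.0]]
s26z.png origin 258 136 k 8
lidbot [[328.0, 452.0], [176.0, 334.0], [479.0, 326.0]]
pot [[328.0, 448.0], [198.0, 347.0], [457.0, 340.0]]
```

View pics/s26z.png

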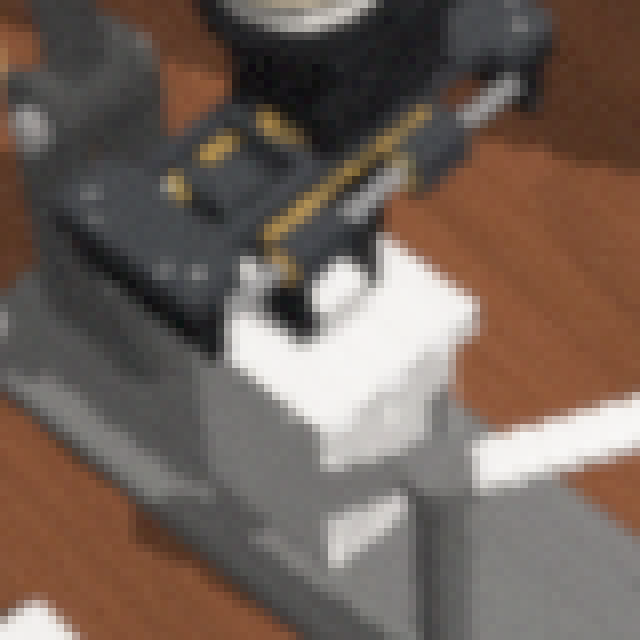

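Request:
carry_out --grip '[-1, -1, -1, -1, -1]' --slide '[[-0.7, 0, 5], [-0.5, 0, 5], [0, 0, 4], [0, 0, 0], [0, 0, 0]]' --twist '[[0, 0, 0], [0, 0, 0], [0, 0, 0], [0, 0, 0], [0, 0, 0]]'

```text
time_s: 49.6
position: [0.5269, -0.1243, 0.114]
tcp_rot: [[-0.123, 0.992, 0.002], [0.992, 0.123, -0.002], [-0.002, 0.001, -1.0]]
force: [-0.7, -0.2, -3.2]
opening: 0.293
```

```bash

python3 -c "
from h import *
s=st();print(s['moment'])
c=crop('scene','s27z.png',[.5265,-.1235,.11],h=40,k=8)
"
```

```text
t 49.6 p [ 0.5269 -0.1243  0.114 ] F [-0.7 -0.2 -3.2] open 0.293 q [-25.1  32.8  99.9  -0.1  47.2 -32.1]
[-0.05497907 -0.1166828   0.00035981]
s27z.png origin 258 136 k 8
```

View pics/s27z.png

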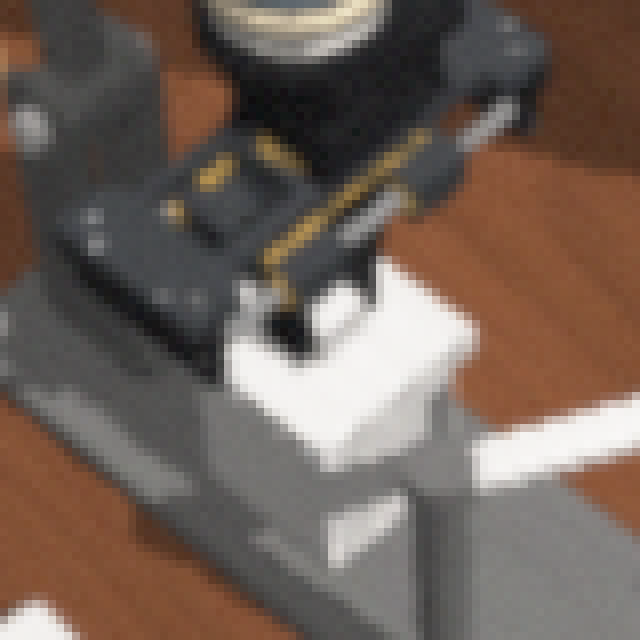

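Request:
carry_out --grip '[-1, -1, -1]' --slide '[[0, 0, 3], [0, 0, 1.5], [0, 0, 0]]' --twist '[[0, 0, 0], [0, 0, 0], [0, 0, 0]]'

```text
time_s: 49.95
position: [0.5274, -0.1245, 0.1116]
tcp_rot: [[-0.123, 0.992, 0.003], [0.992, 0.123, -0.003], [-0.003, 0.003, -1.0]]
force: [-0.7, -0.2, -3.2]
opening: 0.298
```

Request:
carry_out --grip '[-1, -1, 0.3, 0.3, 0.3, 0.3, 0.3, 0.3, 0.3]' --slide '[[0, 0, 2], [0, 0, 0], [0, 0, 0], [0, 0, 0], [0, 0, 0], [0, 0, -30], [0, 0, -45], [0, 0, -45], [0, 0, -30]]' --twist '[[0, 0, 0], [0, 0, 0], [0, 0, 0], [0, 0, 0], [0, 0, 0], [0, 0, 0], [0, 0, 0], [0, 0, 0], [0, 0, 0]]'

```text
time_s: 50.85
position: [0.5253, -0.1235, 0.2607]
tcp_rot: [[-0.123, 0.992, -0.005], [0.992, 0.123, 0.001], [0.002, -0.005, -1.0]]
force: [0.8, -0.0, 0.6]
opening: 0.648
```

```bash

python3 -c "
from h import *
s=st()
c=crop('scene','s28z.png',[.5265,-.1235,.15],h=60,k=5)
P=cloud(c); a=c['color'].min(-1)
for u,v in [(298,170),(310,178),(300,190)]: print(P[v,u])
lids(c,.106,.099,.112,80)
"
```

```text
t 50.85 p [ 0.5253 -0.1235  0.2607] F [ 0.8 -0.   0.6] open 0.648 q [-25.1  21.2  91.5  -0.1  67.6 -32.1]
s28z.png origin 238 108 k 5
[ 0.50887044 -0.15039371  0.10496794]
[ 0.50036977 -0.09852151  0.10609274]
[ 0.55385564 -0.08254569  0.10412501]
[279, 164, 37, 30, 519] [ 532.5 -123.4   87.3   90.     7.1] hull [297.5 178.8]
```

View pics/s28z.png

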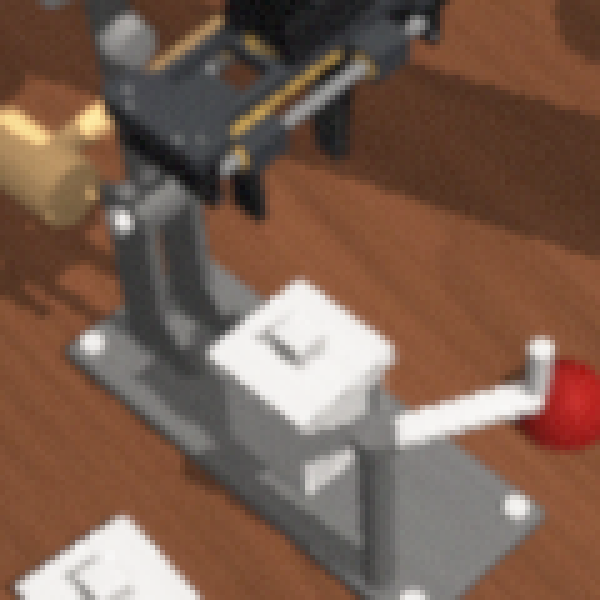

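```bash

python3 -c "
from h import *
ex=np.array([.9923,.1236,0]);ey=np.array([-.1236,.9923,0]);O=np.array([.5264,-.1232,0])
for f in ['top0','scene0']:
  c=np.load('pics/%s.npy'%f,allow_pickle=True).item(); P=cloud(c); hsv=cv2.cvtColor(c['color'],cv2.COLOR_RGB2HSV)
  m=(hsv[...,1]>110)&(hsv[...,0]<22)&(P[...,2]>.28)&(P[...,2]<.4)&(c['depth']>0)&(abs(P[...,0]-.47)<.15)&(abs(P[...,1]+.28)<.12)
  Q=P[m]-O; A=np.stack([Q@ex,Q@ey,Q[:,2]],1)*1000
  print(f,m.sum(),A.min(0).round(),A.max(0).round(),A.mean(0).round(1))
  for x0 in range(-120,0,20):
    k=(A[:,0]>x0)&(A[:,0]<x0+20)
    if k.sum(): print(x0+10,k.sum(),A[k,1].min().round(1),A[k,1].max().round(1),A[k,2].max().round(1),A[k].mean(0).round(1))
  w=(c['color'].min(-1)>120)&(P[...,2]>.165)&(P[...,2]<.225)&(abs(P[...,0]-.5)<.15)&(abs(P[...,1])<.1)
  Q=P[w]-O; A=np.stack([Q@ex,Q@ey,Q[:,2]],1)*1000; k=A[:,2]>195
  print('latch',len(A),A.min(0).round(),A.max(0).round(),'knob',k.sum(),A[k].mean(0).round(1))
"
```

```text
top0 281 [-105. -164.  293.] [  -4. -144.  357.] [ -57.3 -151.6  350.4]
-110 16 -159.1 -144.3 354.3 [-102.7 -151.3  350.6]
-90 59 -162.9 -143.7 355.7 [ -90.  -151.5  351. ]
-70 58 -161.4 -144.2 355.4 [ -69.9 -151.3  351.1]
-50 58 -161.0 -144.4 356.5 [ -50.  -151.4  351.1]
-30 57 -161.9 -144.8 356.9 [ -30.1 -152.1  350.8]
-10 33 -163.6 -144.3 355.2 [ -14.7 -151.9  346.2]
latch 235 [-44. 103. 166.] [ 61. 165. 217.] knob 19 [-38.7 159.6 212.7]
scene0 172 [-100. -160.  282.] [  16. -142.  357.] [ -51.2 -149.   346.9]
-90 35 -157.4 -142.0 352.7 [ -89.1 -149.3  348.5]
-70 36 -159.8 -142.8 357.1 [ -69.8 -148.6  348.7]
-50 39 -156.5 -143.4 354.7 [ -50.1 -148.6  349. ]
-30 34 -156.5 -143.2 354.0 [ -29.4 -149.   349. ]
-10 22 -156.2 -142.8 353.4 [ -14.  -148.7  349. ]
latch 259 [-38.  99. 166.] [ 68. 168. 216.] knob 28 [-31.4 162.4 208. ]
```

```bash

python3 -c "
from h import *
R=tool(97.1,0)
plan(tool(7.1,0),[.44,-.2,.46],11,(R,np.array([.52,-.12,.44])))
plan(tool(7.1,15),[.4707,-.2833,.42],4,(tool(7.1,0),np.array([.44,-.2,.46])))
"
```

```text
rot total deg 90.0 dist 114.9
twist [0.0, 0.0, 0.143]
slide x11 [[-6.3,-8.1,-1.8],[-7.4,-7.1,-1.8],[-8.3,-6.0,-1.8],[-9.1,-4.8,-1.8],[-9.7,-3.4,-1.8],[-10.1,-2.0,-1.8],[-10.3,-0.5,-1.8],[-10.2,0.9,-1.8],[-10.0,2.4,-1.8],[-9.6,3.8,-1.8],[-8.9,5.1,-1.8]]
rot total deg 15.0 dist 97.4
twist [-0.0, 0.065, 0.0]
slide x4 [[5.0,21.6,10.0],[4.4,21.6,10.3],[3.7,21.6,10.6],[3.0,21.6,10.8]]
```

Request:
carry_out --grip '[0, 0, 0, 0, 0]' --slide '[[0, 0, -45], [0, 0, -45], [0, 0, -45], [0, 0, -40], [0, 0, 0]]' --twist '[[0, 0, 0], [0, 0, 0], [0, 0, 0], [0, 0, 0], [0, 0, 0]]'

```text
time_s: 51.4
position: [0.5272, -0.124, 0.4453]
tcp_rot: [[-0.123, 0.992, 0.006], [0.992, 0.123, -0.004], [-0.005, 0.005, -1.0]]
force: [1.3, 0.3, 0.5]
opening: 0.505
```

Request:
carry_out --grip '[0, 0, 0, 0, 0, 0, 0, 0, 0, 0, 0]' --slide '[[-6, -8, -2], [-7, -7, -2], [-8, -6, -2], [-9, -5, -2], [-10, -3.4, -2], [-10, -2, -2], [-10, -0.5, -2], [-10, 1, -2], [-10, 2.4, -2], [-9.6, 3.8, -2], [-9, 5, -2]]' --twist '[[0, 0, 0.143], [0, 0, 0.143], [0, 0, 0.143], [0, 0, 0.143], [0, 0, 0.143], [0, 0, 0.143], [0, 0, 0.143], [0, 0, 0.143], [0, 0, 0.143], [0, 0, 0.143], [0, 0, 0.143]]'

```text
time_s: 52.5
position: [0.4403, -0.2006, 0.4552]
tcp_rot: [[0.998, 0.059, -0.008], [0.059, -0.998, 0.006], [-0.008, -0.006, -1.0]]
force: [-0.5, 0.6, 0.0]
opening: 0.501
```

```bash

python3 -c "
from h import *
st()
plan(tool(7.1,15),[.4707,-.2833,.41],5)
"
```

```text
t 52.5 p [ 0.4403 -0.2006  0.4552] F [-0.5  0.6  0. ] open 0.501 q [-37.7   7.6  79.9  -0.   93.1  48.9]
rot total deg 15.9 dist 99.0
twist [0.0, 0.054, -0.013]
slide x5 [[5.2,16.9,8.9],[4.5,17.0,9.1],[3.7,17.0,9.4],[3.0,17.1,9.5],[2.3,17.1,9.7]]
```

Request:
carry_out --grip '[0, 0, 0, 0, 0, 0, 0, 0]' --slide '[[5, 17, 8], [4.5, 17, 9], [3.7, 17, 9.4], [3, 17, 9.5], [2.3, 17, 9.7], [0, 0, 0], [0, 0, 0], [0, 0, 0]]' --twist '[[0, 0.054, -0.013], [0, 0.054, -0.013], [0, 0.054, -0.013], [0, 0.054, -0.013], [0, 0.054, -0.013], [0, 0, 0], [0, 0, 0], [0, 0, 0]]'

```text
time_s: 53.3
position: [0.4685, -0.2839, 0.4011]
tcp_rot: [[0.959, 0.119, 0.258], [0.113, -0.993, 0.038], [0.261, -0.007, -0.965]]
force: [0.5, 0.6, 0.0]
opening: 0.501
```

```bash

python3 -c "
from h import *
st()
plan(tool(7.1,15),[.4707,-.2833,.3257],5)
c=cam('wrist'); save(c,'w30.png')
print(proj(c,[.4658,-.2839,.344]))
"
```

```text
t 53.3 p [ 0.4685 -0.2839  0.4011] F [0.5 0.6 0. ] open 0.501 q [-50.3   9.8  86.7  13.3  75.9  30.5]
rot total deg 0.5 dist 75.5
twist [-0.001, -0.0, -0.001]
slide x5 [[-3.5,0.0,14.7],[-3.5,0.0,14.7],[-3.5,-0.0,14.7],[-3.5,-0.0,14.7],[-3.5,-0.0,14.7]]
(np.float64(317.4128314719397), np.float64(240.2170773144988))
```

View pics/w30.png

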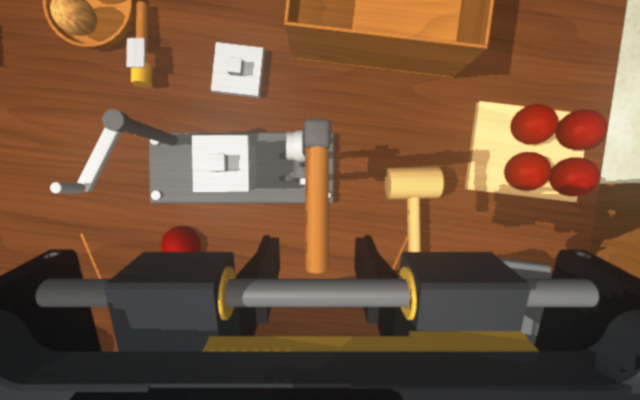

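Request:
carry_out --grip '[0, 0, 0, 0, 0, 0, 0]' --slide '[[-4, 0, 14.5], [-4, 0, 14.5], [-4, 0, 14.5], [-4, 0, 14.5], [-4, 0, 14], [0, 0, 0], [0, 0, 0]]' --twist '[[0, 0, 0], [0, 0, 0], [0, 0, 0], [0, 0, 0], [0, 0, 0], [0, 0, 0], [0, 0, 0]]'

```text
time_s: 54.05
position: [0.4724, -0.2792, 0.3304]
tcp_rot: [[0.956, 0.129, 0.264], [0.124, -0.992, 0.032], [0.266, 0.002, -0.964]]
force: [0.2, 0.5, 0.3]
opening: 0.497
```

```bash

python3 -c "
from h import *
st()
plan(tool(7.1,15),[.4707,-.2833,.3257],1)
c=cam('wrist'); save(c,'w31.png')
"
```

```text
t 54.05 p [ 0.4724 -0.2792  0.3304] F [0.2 0.5 0.3] open 0.497 q [-49.6  13.   93.8  14.1  65.3  28. ]
rot total deg 0.5 dist 6.5
twist [0.0, -0.007, 0.005]
slide x1 [[-3.4,3.9,4.0]]
```

View pics/w31.png

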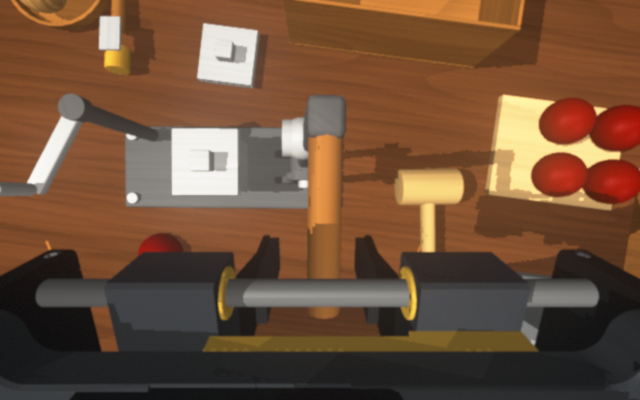

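Good. Fine adjust and close.

Request:
carry_out --grip '[0, 0, -1, -1, -1, -1, -1, -1]' --slide '[[-2, 4, 5], [0, 0, 0], [0, 0, 0], [0, 0, 0], [0, 0, 0], [0, 0, 0], [0, 0, 0], [0, 0, 0]]' --twist '[[0, 0, 0], [0, 0, 0], [0, 0, 0], [0, 0, 0], [0, 0, 0], [0, 0, 0], [0, 0, 0], [0, 0, 0]]'

```text
time_s: 54.9
position: [0.4733, -0.2835, 0.3277]
tcp_rot: [[0.955, 0.129, 0.267], [0.125, -0.992, 0.031], [0.269, 0.004, -0.963]]
force: [0.1, -0.3, -0.3]
opening: 0.197
```

```bash
cat >> h.py <<'E'
ex=np.array([.9923,.1236,0]);ey=np.array([-.1236,.9923,0]);O=np.array([.5264,-.1232,0])
def topress(p): q=np.array(p)-O; return np.array([q@ex,q@ey,q[2]])*1000
def arc(steps,deg,r=195,th0=None):
    s=bot.read_state(); R=np.array(s['tcp_rot']); g=np.array(s['position'])-.019*R[:,2]; q=topress(g)
    th=np.arctan2(q[2]-150,q[1]+135); print('grasp press',q.round(1),'theta',th.round(3),'r',np.hypot(q[2]-150,q[1]+135).round(1))
    out=[];cur=g
    for k in range(1,steps+1):
        t=th-np.radians(deg)*k; n=O+ex*q[0]/1000+ey*(-135+r*np.cos(t))/1000+np.array([0,0,.150+r*np.sin(t)/1000])
        out.append((R.T@(n-cur)*1000).round(1).tolist()); cur=n
    print(str(out).replace(' ',''))
E
python3 -c "
from h import *
s=st();print(s['moment'])
arc(6,5)
"
```

```text
t 54.9 p [ 0.4733 -0.2835  0.3277] F [ 0.1 -0.3 -0.3] open 0.197 q [-49.9  13.3  93.8  14.3  64.8  27.5]
[ 0.03865807  0.22182872 -0.07920512]
grasp press [ -77.6 -152.5  346. ] theta 1.66 r 196.8
[[-0.2,-17.2,0.9],[-0.1,-17.0,0.6],[-0.5,-16.9,2.1],[-0.9,-16.6,3.5],[-1.3,-16.3,4.9],[-1.6,-15.8,6.2]]
```

Request:
carry_out --grip '[-1, -1, -1, -1, -1, -1]' --slide '[[0, -17, 0.5], [0, -17, 1], [-0.5, -17, 2], [-1, -16.6, 3.5], [-1.3, -16.3, 5], [-1.6, -16, 6]]' --twist '[[0, 0, 0], [0, 0, 0], [0, 0, 0], [0, 0, 0], [0, 0, 0], [0, 0, 0]]'

```text
time_s: 55.5
position: [0.4652, -0.211, 0.3197]
tcp_rot: [[0.951, 0.12, 0.283], [0.137, -0.99, -0.04], [0.276, 0.077, -0.958]]
force: [-8.7, -2.6, 12.7]
opening: 0.193
```

```bash
python3 -c "
from h import *
s=st();print(s['moment'])
arc(6,5)
c=crop('scene','s32z.png',[.5,-.2,.2],h=80,k=4)
"
```

```text
t 55.5 p [ 0.4652 -0.211   0.3197] F [-8.7 -2.6 12.7] open 0.193 q [-42.8   8.4 102.   11.3  56.3  34.5]
[-0.68319119  0.9840718  -0.13870601]
grasp press [-76.9 -78.1 337.9] theta 1.277 r 196.3
[[-1.6,-16.2,5.4],[-1.6,-16.0,5.6],[-2.0,-15.4,6.9],[-2.4,-14.7,8.1],[-2.7,-13.9,9.4],[-3.1,-13.0,10.5]]
s32z.png origin 208 59 k 4
```

View pics/s32z.png

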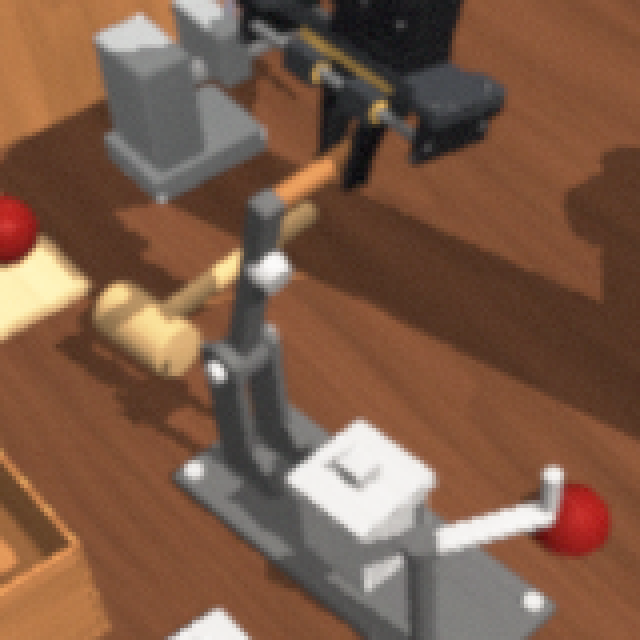

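Request:
carry_out --grip '[-1, -1, -1, -1, -1, -1]' --slide '[[-1.6, -16, 5.5], [-1.6, -16, 5.6], [-2, -15.4, 7], [-2.4, -14.7, 8], [-2.7, -14, 9.4], [-3, -13, 10.5]]' --twist '[[0.015, 0, 0], [0.015, 0, 0], [0.015, 0, 0], [0.015, 0, 0], [0.015, 0, 0], [0.015, 0, 0]]'

```text
time_s: 56.15
position: [0.457, -0.1361, 0.2753]
tcp_rot: [[0.946, 0.145, 0.288], [0.149, -0.989, 0.01], [0.286, 0.033, -0.958]]
force: [-3.6, -1.7, 4.1]
opening: 0.192
```

```bash
python3 -c "
from h import *
s=st();print(s['moment'],np.round(s['tcp_rot'],3))
arc(6,5)
"
```

```text
t 56.15 p [ 0.457  -0.1361  0.2753] F [-3.6 -1.7  4.1] open 0.192 q [-37.    8.7 109.9  13.9  49.1  36.4]
[-0.51249513  0.39364363 -0.25260454] [[ 0.946  0.145  0.288]
 [ 0.149 -0.989  0.01 ]
 [ 0.286  0.033 -0.958]]
grasp press [-75.9  -3.7 293.5] theta 0.83 r 194.5
[[-2.9,-12.8,10.8],[-3.4,-11.4,12.2],[-3.7,-10.2,13.1],[-4.0,-9.0,13.9],[-4.2,-7.7,14.6],[-4.4,-6.4,15.2]]
```

Request:
carry_out --grip '[-1, -1, -1, -1, -1, -1]' --slide '[[-3, -12.8, 10.8], [-3.4, -11.4, 12.2], [-3.7, -10.2, 13], [-4, -9, 14], [-4.2, -7.7, 14.6], [-4.4, -6.4, 15.2]]' --twist '[[0.01, 0, 0], [0.01, 0, 0], [0.01, 0, 0], [0.01, 0, 0], [0.01, 0, 0], [0.01, 0, 0]]'

```text
time_s: 56.75
position: [0.451, -0.0836, 0.1937]
tcp_rot: [[0.944, 0.162, 0.289], [0.153, -0.987, 0.053], [0.294, -0.006, -0.956]]
force: [-1.5, -0.2, 2.7]
opening: 0.184
```

```bash
python3 -c "
from h import *
s=st();print(s['moment'],np.round(s['tcp_rot'],3))
arc(6,5)
c=crop('scene','s33z.png',[.5,-.12,.2],h=80,k=4)
"
```

```text
t 56.75 p [ 0.451  -0.0836  0.1937] F [-1.5 -0.2  2.7] open 0.184 q [-32.6  15.6 118.6  20.5  34.8  32.4]
[-0.37178616  0.20897817 -0.31874617] [[ 0.944  0.162  0.289]
 [ 0.153 -0.987  0.053]
 [ 0.294 -0.006 -0.956]]
grasp press [-75.5  48.3 211.8] theta 0.325 r 193.4
[[-4.4,-6.1,15.2],[-4.8,-3.2,16.0],[-4.9,-1.7,16.2],[-5.0,-0.2,16.3],[-5.0,1.2,16.2],[-5.0,2.7,16.0]]
s33z.png origin 224 74 k 4
```

View pics/s33z.png

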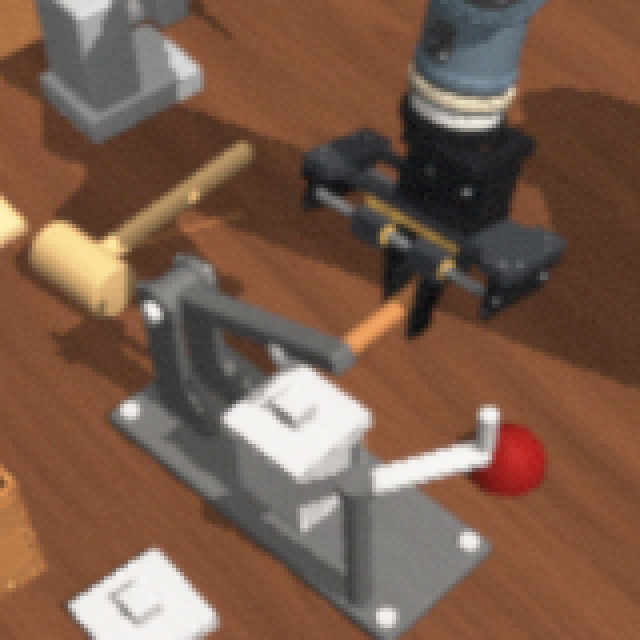

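Request:
carry_out --grip '[-1, -1, -1]' --slide '[[-4.4, -5, 15], [-4.8, -3.2, 16], [-5, -1.7, 14]]' --twist '[[0, 0, 0], [0, 0, 0], [0, 0, 0]]'

```text
time_s: 57.1
position: [0.4497, -0.0733, 0.1454]
tcp_rot: [[0.943, 0.159, 0.292], [0.151, -0.987, 0.052], [0.296, -0.005, -0.955]]
force: [5.3, 5.4, 1.7]
opening: 0.189
```

```bash
python3 -c "
from h import *
s=st();print(s['moment'],np.round(s['tcp_rot'],3))
arc(3,2)
c=crop('scene','s34z.png',[.5,-.08,.15],h=60,k=5)
"
```

```text
t 57.1 p [ 0.4497 -0.0733  0.1454] F [5.3 5.4 1.7] open 0.189 q [-31.3  21.6 122.4  27.1  25.5  26.1]
[ 0.73517276 -0.71313885 -0.07404567] [[ 0.943  0.159  0.292]
 [ 0.151 -0.987  0.052]
 [ 0.296 -0.005 -0.955]]
grasp press [-75.5  58.7 163.6] theta 0.07 r 194.1
[[-2.0,-1.2,6.5],[-2.0,-0.1,6.5],[-2.0,0.2,6.5]]
s34z.png origin 253 112 k 5
```

View pics/s34z.png

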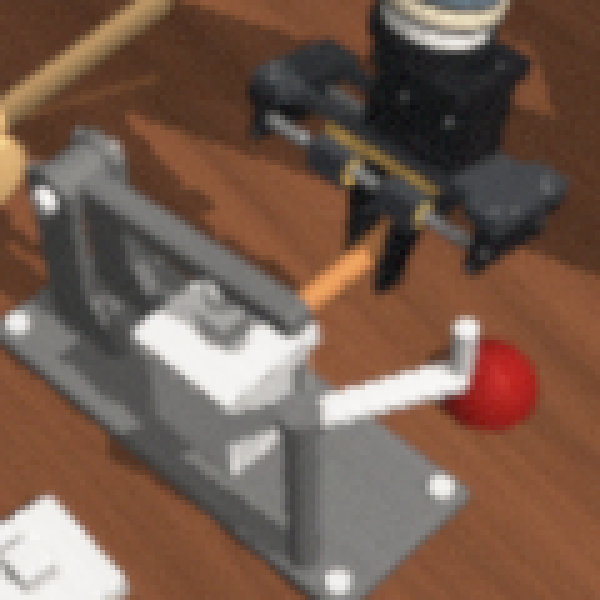

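Request:
carry_out --grip '[-1, -1, -1]' --slide '[[-2, 0, 6.5], [-1.5, 0, 5], [0, 0, 0]]' --twist '[[0, 0, 0], [0, 0, 0], [0, 0, 0]]'

```text
time_s: 57.45
position: [0.4496, -0.0722, 0.1311]
tcp_rot: [[0.944, 0.158, 0.289], [0.149, -0.987, 0.055], [0.294, -0.009, -0.956]]
force: [1.8, 1.1, -6.2]
opening: 0.182
```

```bash
python3 -c "
from h import *
s=st();print(s['moment'])
arc(3,1)
"
```

```text
t 57.45 p [ 0.4496 -0.0722  0.1311] F [ 1.8  1.1 -6.2] open 0.182 q [-31.2  23.6 123.1  29.9  23.2  23.2]
[-0.08557685  0.14958353 -0.28097177]
grasp press [-75.5  59.8 149.2] theta -0.004 r 194.8
[[-1.0,-0.2,3.3],[-1.0,0.1,3.2],[-1.0,0.2,3.2]]
```

Request:
carry_out --grip '[-1, -1, -1]' --slide '[[-1, 0, 3], [-1, 0, 3], [0, 0, 0]]' --twist '[[0, 0, 0], [0, 0, 0], [0, 0, 0]]'

```text
time_s: 57.75
position: [0.4496, -0.0721, 0.1248]
tcp_rot: [[0.944, 0.158, 0.29], [0.148, -0.987, 0.055], [0.295, -0.009, -0.955]]
force: [2.7, 2.3, -5.2]
opening: 0.181
```

```bash
python3 -c "
from h import *
s=st();print(s['moment'])
arc(3,1)
c=crop('scene','s35z.png',[.5,-.08,.15],h=60,k=5)
"
```

```text
t 57.75 p [ 0.4496 -0.0721  0.1248] F [ 2.7  2.3 -5.2] open 0.181 q [-31.2  24.5 123.5  31.6  22.1  21.4]
[ 0.09661196  0.06997905 -0.19450338]
grasp press [-75.5  59.8 142.9] theta -0.036 r 195.0
[[-1.0,0.2,3.2],[-1.0,0.2,3.2],[-1.0,0.3,3.2]]
s35z.png origin 253 112 k 5
```

View pics/s35z.png

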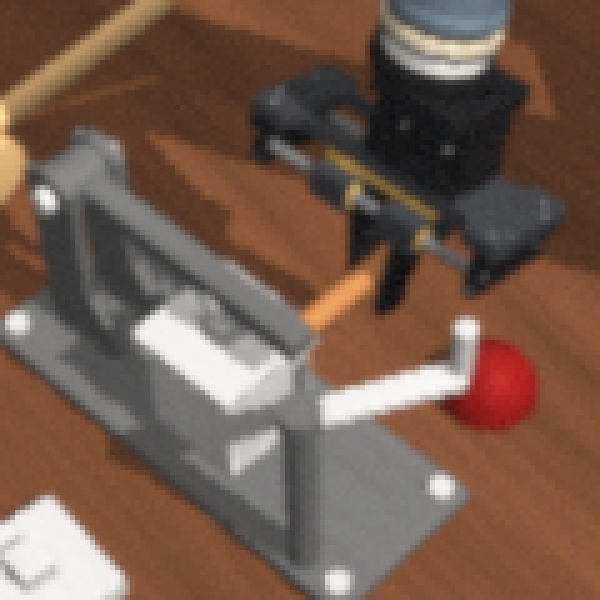

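```bash
cat >> h.py <<'E'
def armz(n):
    c=cam(n); P=cloud(c); Q=P-O; A=np.stack([Q@ex,Q@ey,Q[...,2]],-1)*1000
    m=(c['depth']>0)&(abs(A[...,0])<9)&(A[...,2]>120)&(A[...,2]<260)
    for y in range(-120,80,25):
        k=m&(abs(A[...,1]-y)<12)
        if k.sum()>3: print(n,y,k.sum(),np.percentile(A[...,2][k],[10,50,90]).round(1))
E
python3 -c "
from h import *
armz('scene');armz('top')
"
```

```text
scene -120 36 [157.8 162.  168.4]
scene -95 27 [157.5 159.6 162.7]
scene -70 24 [157.7 159.1 161.9]
scene -45 25 [157.9 159.2 161.5]
scene -20 24 [157.8 159.4 160.8]
scene 5 28 [157.4 159.7 161.8]
scene 30 25 [158.2 159.4 162. ]
scene 55 35 [155.1 159.  162.2]
top -120 52 [158.5 163.  168. ]
top -95 47 [157.2 159.5 162. ]
top -70 47 [157.5 160.2 162.7]
top -45 48 [157.3 160.  162.1]
top -20 48 [157.5 160.2 163. ]
top 5 47 [158.1 160.9 162.8]
top 30 46 [158.1 161.1 163.9]
top 55 48 [157.5 160.7 163.5]
```

Request:
carry_out --grip '[0, 0, 0, 0, 0, 0, 0, 0, 0]' --slide '[[0, 0, 0], [0, 0, 0], [0, 0, 0], [0, 0, 0], [0, 0, -15], [0, 0, -30], [0, 0, -40], [0, 0, -40], [0, 0, -40]]' --twist '[[0, 0, 0], [0, 0, 0], [0, 0, 0], [0, 0, 0], [0, 0, 0], [0, 0, 0], [0, 0, 0], [0, 0, 0], [0, 0, 0]]'

```text
time_s: 58.8
position: [0.3995, -0.0823, 0.2842]
tcp_rot: [[0.946, 0.16, 0.282], [0.151, -0.987, 0.054], [0.287, -0.009, -0.958]]
force: [0.8, -1.1, 0.8]
opening: 0.502
```

```bash
python3 -c "
from h import *
st();armz('top')
c=crop('scene','s36z.png',[.5,-.08,.15],h=60,k=5)
for n in ['top','scene']:
  c=cam(n);P=cloud(c);w=(c['color'].min(-1)>120)&(P[...,2]>.165)&(P[...,2]<.225)&(abs(P[...,0]-.5)<.15)&(abs(P[...,1])<.1)
  Q=P[w]-O; A=np.stack([Q@ex,Q@ey,Q[:,2]],1)*1000; k=A[:,2]>190
  print('latch',len(A),A.min(0).round(),A.max(0).round(),'knob',k.sum(),A[k].mean(0).round(1))
"
```

```text
t 58.8 p [ 0.3995 -0.0823  0.2842] F [ 0.8 -1.1  0.8] open 0.502 q [-37.3   1.7 116.4  15.8  51.7  34.9]
top -120 51 [157.6 161.2 166.7]
top -95 45 [157.3 160.3 164.2]
top -70 47 [157.7 160.  163.4]
top -45 46 [157.6 160.7 163.6]
top -20 45 [157.5 160.1 163.1]
top 5 46 [158.2 160.4 163.6]
top 30 48 [157.7 160.3 162.8]
top 55 48 [157.8 160.9 163.5]
s36z.png origin 253 112 k 5
latch 234 [-44. 103. 166.] [ 61. 165. 215.] knob 19 [-38.7 159.6 212.4]
latch 263 [-39.  98. 165.] [ 69. 168. 214.] knob 33 [-31.3 162.5 205.8]
```

View pics/s36z.png

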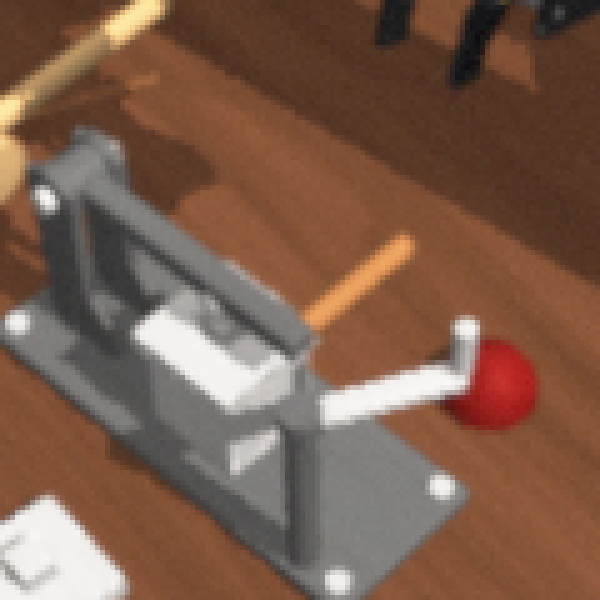

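```bash
python3 -c "
from h import *
plan(tool(7.1,0),[.469,.0315,.265],6)
"
```

```text
rot total deg 17.0 dist 134.4
twist [-0.002, -0.049, 0.006]
slide x6 [[12.7,-16.9,7.2],[13.0,-17.0,6.6],[13.2,-17.1,5.9],[13.4,-17.2,5.2],[13.5,-17.3,4.5],[13.6,-17.4,3.8]]
```

Request:
carry_out --grip '[0, 0, 0, 0, 0, 0, 0, 0, 0]' --slide '[[12.7, -17, 5], [13, -17, 5], [13, -17, 5], [13.4, -17, 4], [13.5, -17, 4], [13.6, -17, 3.8], [0, 0, 0], [0, 0, 0], [0, 0, 0]]' --twist '[[-0.002, -0.049, 0.006], [-0.002, -0.049, 0.006], [-0.002, -0.049, 0.006], [-0.002, -0.049, 0.006], [-0.002, -0.049, 0.006], [-0.002, -0.049, 0.006], [0, 0, 0], [0, 0, 0], [0, 0, 0]]'

```text
time_s: 59.9
position: [0.4631, 0.0362, 0.2529]
tcp_rot: [[0.992, 0.12, -0.043], [0.121, -0.993, 0.004], [-0.042, -0.009, -0.999]]
force: [-0.9, 0.0, -0.3]
opening: 0.503
```

```bash
python3 -c "
from h import *
st()
plan(tool(7.1,0),[.469,.0315,.18],5)
c=cam('wrist');save(c,'w40.png'); print(proj(c,[.469,.0315,.213]))
"
```

```text
t 59.9 p [0.4631 0.0362 0.2529] F [-0.9  0.  -0.3] open 0.503 q [ -9.3  16.5 100.5  -0.2  65.4  73.9]
rot total deg 2.5 dist 73.3
twist [-0.002, 0.008, -0.001]
slide x5 [[1.7,1.2,14.5],[1.5,1.2,14.5],[1.4,1.2,14.5],[1.3,1.1,14.6],[1.2,1.1,14.6]]
(np.float64(325.5624319868106), np.float64(217.1438815030305))
```

View pics/w40.png

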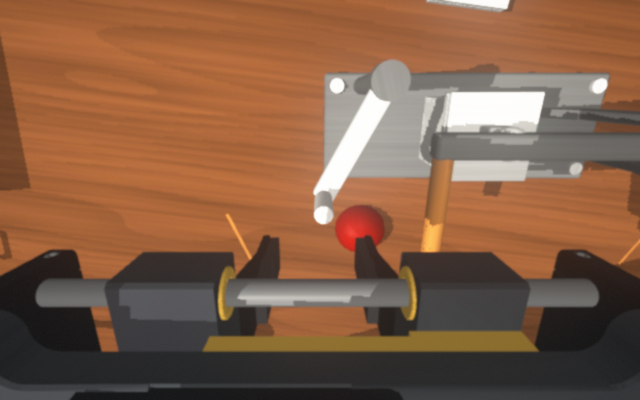

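Request:
carry_out --grip '[0, 0, 0, 0, 0, 0, 0, 0]' --slide '[[2, 2, 10], [1.5, 1.5, 15], [0, 0.5, 15], [0, 0, 14], [0, 0, 14], [0, 0, 0], [0, 0, 0], [0, 0, 0]]' --twist '[[0, 0.02, 0], [0, 0.02, 0], [0, 0, 0], [0, 0, 0], [0, 0, 0], [0, 0, 0], [0, 0, 0], [0, 0, 0]]'

```text
time_s: 60.75
position: [0.4617, 0.0272, 0.1847]
tcp_rot: [[0.994, 0.11, 0.001], [0.11, -0.994, 0.008], [0.002, -0.008, -1.0]]
force: [1.2, -0.8, -0.7]
opening: 0.501
```

```bash
python3 -c "
from h import *
st()
plan(tool(7.1,0),[.469,.0315,.181],1)
c=cam('wrist');save(c,'w41.png'); print(proj(c,[.469,.0315,.213]))
"
```

```text
t 60.75 p [0.4617 0.0272 0.1847] F [ 1.2 -0.8 -0.7] open 0.501 q [-10.8  21.1 107.2   0.6  51.7  72.5]
rot total deg 0.9 dist 9.2
twist [-0.008, -0.002, -0.014]
slide x1 [[7.7,-3.4,3.8]]
(np.float64(309.69058856773233), np.float64(263.8196872255729))
```

View pics/w41.png

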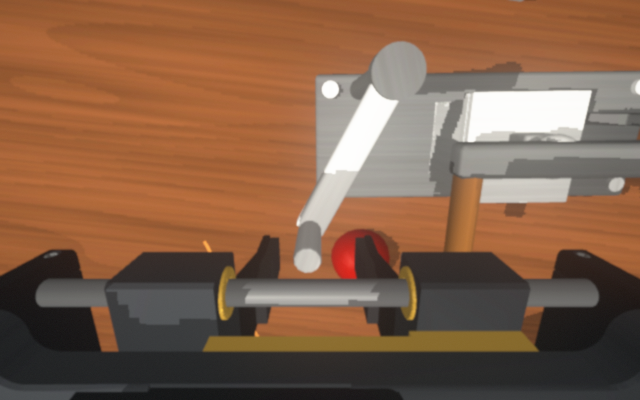

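Request:
carry_out --grip '[0, 0, -1, -1, -1, -1, -1, -1]' --slide '[[8, -4, 2], [0, 0, 0], [0, 0, 0], [0, 0, 0], [0, 0, 0], [0, 0, 0], [0, 0, 0], [0, 0, 0]]' --twist '[[0, 0, -0.01], [0, 0, 0], [0, 0, 0], [0, 0, 0], [0, 0, 0], [0, 0, 0], [0, 0, 0], [0, 0, 0]]'

```text
time_s: 61.6
position: [0.4715, 0.0326, 0.1845]
tcp_rot: [[0.993, 0.121, 0.006], [0.121, -0.993, 0.008], [0.007, -0.007, -1.0]]
force: [-0.3, 0.6, -0.1]
opening: 0.151
```

```bash
cat >> h.py <<'E'
def larc(n,deg,r=100):
    s=bot.read_state(); R=np.array(s['tcp_rot']); p=np.array(s['position']); q=topress(p)
    a=np.arctan2(q[1]-115,q[0]-50)%(2*np.pi); print('press',q.round(1),'latch angle',(a-np.radians(135)).round(3),'r',np.hypot(q[1]-115,q[0]-50).round(1))
    out=[];cur=p
    for k in range(1,n+1):
        t=a+np.radians(deg)*k; nn=O+ex*(50+r*np.cos(t))/1000+ey*(115+r*np.sin(t))/1000+np.array([0,0,p[2]])
        out.append((R.T@(nn-cur)*1000).round(1).tolist());cur=nn
    print(str(out).replace(' ',''))
E
python3 -c "
from h import *
s=st(); print(s['moment']); larc(6,7)
"
```

```text
t 61.6 p [0.4715 0.0326 0.1845] F [-0.3  0.6 -0.1] open 0.151 q [-10.   21.8 106.1   0.6  51.9  72.7]
[-0.03194366  0.01354722  0.01156452]
press [-35.2 161.4 184.5] latch angle 0.287 r 97.0
[[-7.8,9.7,-0.1],[-3.8,11.6,-0.1],[-2.3,12.0,-0.1],[-0.8,12.2,-0.1],[0.7,12.2,-0.1],[2.1,12.0,-0.1]]
```

```bash
python3 -c "
from h import *
larc(6,7,97.5)
"
```

```text
press [-35.2 161.4 184.5] latch angle 0.287 r 97.0
[[-5.4,10.6,-0.1],[-3.7,11.3,-0.1],[-2.3,11.7,-0.1],[-0.8,11.9,-0.1],[0.6,11.9,-0.1],[2.1,11.7,-0.1]]
```

Request:
carry_out --grip '[-1, -1, -1, -1, -1, -1]' --slide '[[-5.4, 10.6, 0], [-3.7, 11.3, 0], [-2.3, 11.7, 0], [-0.8, 12, 0], [0.6, 12, 0], [2, 11.7, 0]]' --twist '[[0, 0, 0], [0, 0, 0], [0, 0, 0], [0, 0, 0], [0, 0, 0], [0, 0, 0]]'

```text
time_s: 62.2
position: [0.467, -0.0401, 0.1844]
tcp_rot: [[0.992, 0.124, 0.001], [0.124, -0.992, 0.012], [0.002, -0.012, -1.0]]
force: [-1.2, 3.4, 5.2]
opening: 0.151
```

```bash
python3 -c "
from h import *
s=st(); print(s['moment']); larc(6,6,98)
"
```

```text
t 62.2 p [ 0.467  -0.0401  0.1844] F [-1.2  3.4  5.2] open 0.151 q [-19.   21.6 106.3   0.8  52.2  63.3]
[0.57115031 0.12380515 0.27283166]
press [-48.6  89.8 184.4] latch angle 1.036 r 101.8
[[6.8,8.9,-0.1],[4.1,9.4,-0.1],[5.0,8.9,-0.1],[5.9,8.4,-0.1],[6.8,7.7,-0.1],[7.5,7.0,-0.1]]
```

Request:
carry_out --grip '[-1, -1, -1, -1, -1]' --slide '[[5, 9, 0], [4.5, 9.4, 0], [5, 9, 0], [6, 8.4, 0], [6, 7, 0]]' --twist '[[0, 0, 0], [0, 0, 0], [0, 0, 0], [0, 0, 0], [0, 0, 0]]'

```text
time_s: 62.7
position: [0.4989, -0.0848, 0.1843]
tcp_rot: [[0.993, 0.121, -0.003], [0.121, -0.993, 0.014], [-0.002, -0.014, -1.0]]
force: [-12.9, 19.0, 12.5]
opening: 0.148
```

```bash
python3 -c "
from h import *
s=st(); print(s['moment']); larc(3,2,98)
c=crop('scene','s43z.png',[.5,-.06,.17],h=60,k=5)
"
```

```text
t 62.7 p [ 0.4989 -0.0848  0.1843] F [-12.9  19.   12.5] open 0.148 q [-22.7  24.4 101.1   0.8  55.   59.9]
[3.60881283 2.51076645 0.30104993]
press [-22.6  41.5 184.3] latch angle 1.577 r 103.3
[[6.2,-1.4,0.0],[2.6,2.3,-0.0],[2.6,2.2,-0.0]]
s43z.png origin 257 112 k 5
```

View pics/s43z.png

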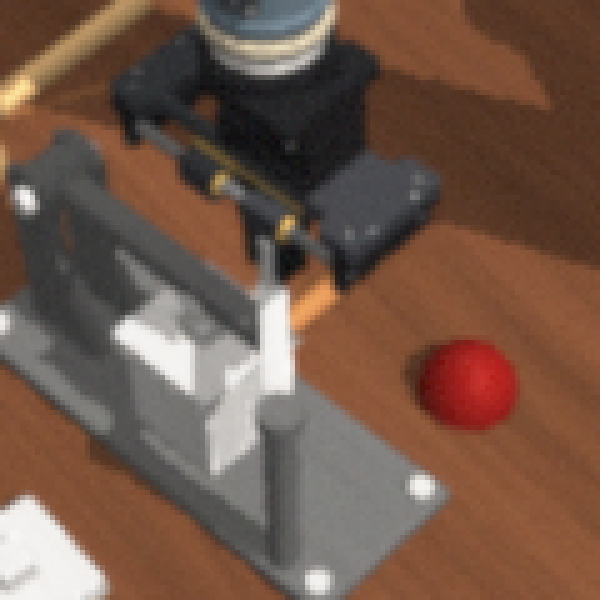

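Request:
carry_out --grip '[-1, -1, -1]' --slide '[[0, 0, 0], [0, 0, 0], [0, 0, 0]]' --twist '[[0, 0, 0], [0, 0, 0], [0, 0, 0]]'

```text
time_s: 63.05
position: [0.4985, -0.0844, 0.1845]
tcp_rot: [[0.993, 0.119, -0.009], [0.119, -0.993, 0.019], [-0.007, -0.019, -1.0]]
force: [-2.5, 3.8, 5.7]
opening: 0.15
```

```bash
cat >> h.py <<'E'
def latch():
    for n in ['top','scene']:
        c=cam(n);P=cloud(c);w=(c['color'].min(-1)>110)&(P[...,2]>.163)&(P[...,2]<.18)&(abs(P[...,0]-.53)<.12)&(abs(P[...,1]+.04)<.1)
        Q=P[w]-O; A=np.stack([Q@ex,Q@ey,Q[:,2]],1)*1000
        if len(A)<10: print(n,len(A)); continue
        ln=cv2.fitLine(A[:,:2].astype(np.float32),cv2.DIST_HUBER,0,.01,.01).ravel(); a=np.degrees(np.arctan2(ln[1],ln[0]))%180
        print(n,len(A),'line dir mod180',a.round(1),'latch',np.radians(a+180-135 if a<100 else a-135).round(3),'min',A.min(0).round(),'max',A.max(0).round())
E
python3 -c "
from h import *
st(); latch()"
```

```text
t 63.05 p [ 0.4985 -0.0844  0.1845] F [-2.5  3.8  5.7] open 0.15 q [-22.8  24.4 100.9   0.9  55.6  59.8]
top 102 line dir mod180 45.3 latch 1.576 min [ 21.  84. 166.] max [ 61. 124. 180.]
scene 187 line dir mod180 46.9 latch 1.603 min [-16.  36. 166.] max [ 68. 125. 179.]
```

Request:
carry_out --grip '[-0.2, -0.2, -0.2, -0.2, -0.2, -0.2, -0.2, 0, 0]' --slide '[[0, 0, 0], [0, 0, 0], [0, 0, 0], [0, 0, 0], [0, 0, -30], [0, 0, -45], [0, 0, -45], [0, 0, -45], [-30, 0, -20]]' --twist '[[0, 0, 0], [0, 0, 0], [0, 0, 0], [0, 0, 0], [0, 0, 0], [0, 0, 0], [0, 0, 0], [0, 0, 0], [0, 0, 0]]'

```text
time_s: 64.05
position: [0.4737, -0.0963, 0.3706]
tcp_rot: [[0.993, 0.117, -0.014], [0.117, -0.993, 0.015], [-0.012, -0.016, -1.0]]
force: [-0.2, -0.3, 0.6]
opening: 0.473
```

Request:
carry_out --grip '[0, 0, 0, 0, 0]' --slide '[[-30, -30, 0], [-20, -40, 0], [-10, -40, 0], [0, 0, 0], [0, 0, 0]]' --twist '[[0, 0, 0], [0, 0, 0], [0, 0, 0], [0, 0, 0], [0, 0, 0]]'

```text
time_s: 64.55
position: [0.4, 0.0052, 0.3775]
tcp_rot: [[0.994, 0.112, -0.001], [0.112, -0.994, 0.007], [-0.0, -0.007, -1.0]]
force: [-0.4, -0.9, 0.3]
opening: 0.496
```

```bash
python3 -c "
from h import *
st(); latch(); armz('top')
c=cam('top');save(c,'t50.png')
c=cam('top');lids(c,.106,.099,.112,30)
c=crop('scene','s50z.png',[.51,-.09,.14],h=70,k=5)
c=crop('top','t50z.png',[.51,-.09,.14],h=60,k=5)
"
```

```text
t 64.55 p [0.4    0.0052 0.3775] F [-0.4 -0.9  0.3] open 0.496 q [-15.7   1.8  98.    0.4  80.4  67.9]
top 243 line dir mod180 48.1 latch 1.624 min [-26. -13. 163.] max [ 61. 124. 180.]
scene 190 line dir mod180 46.6 latch 1.599 min [-18.   5. 163.] max [ 69. 125. 179.]
top -120 51 [157.2 161.  167.5]
top -95 47 [157.8 160.  163.2]
top -70 48 [158.  160.5 162.6]
top -45 47 [157.2 159.8 162.7]
top -20 47 [156.8 159.6 162.3]
top 5 47 [157.3 160.3 163.2]
top 30 46 [158.5 160.7 163.1]
top 55 46 [161.8 172.6 175. ]
[336, 188, 28, 11, 218] [ 555.5 -123.    25.6   86.2    6.8] hull [349.2 192.9]
[339, 203, 28, 15, 281] [ 500.6 -129.5   35.4   85.7    7.3] hull [352.6 210.6]
[508, 238, 4, 18, 40] [ 3.756e+02 -6.174e+02  5.270e+01  8.100e+00  1.000e-01] hull [509.7 246.3]
[521, 256, 6, 10, 45] [ 331.4 -656.8   15.4   27.6   88.5] hull [523.9 260.2]
[522, 279, 9, 32, 176] [ 228.6 -654.7   24.6   93.6   85. ] hull [526.4 295.2]
s50z.png origin 239 104 k 5
t50z.png origin 279 146 k 5
```

View pics/s50z.png

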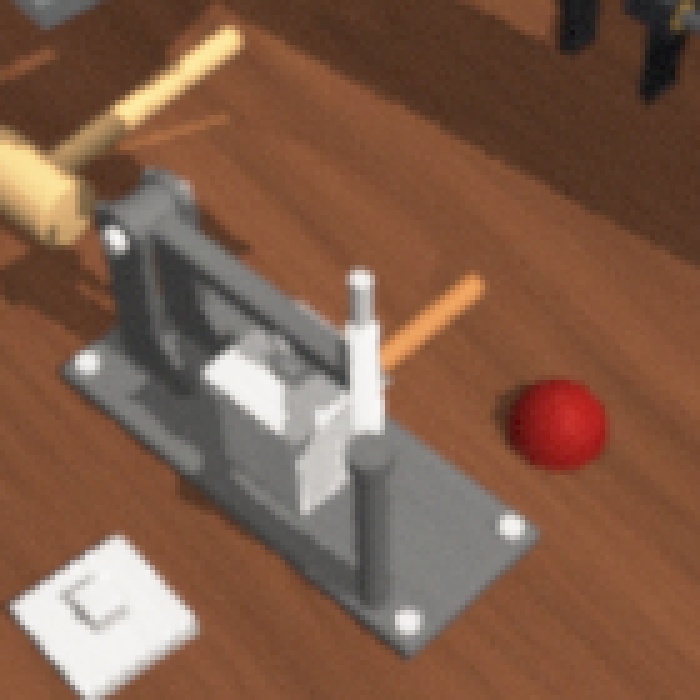

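View pics/t50z.png

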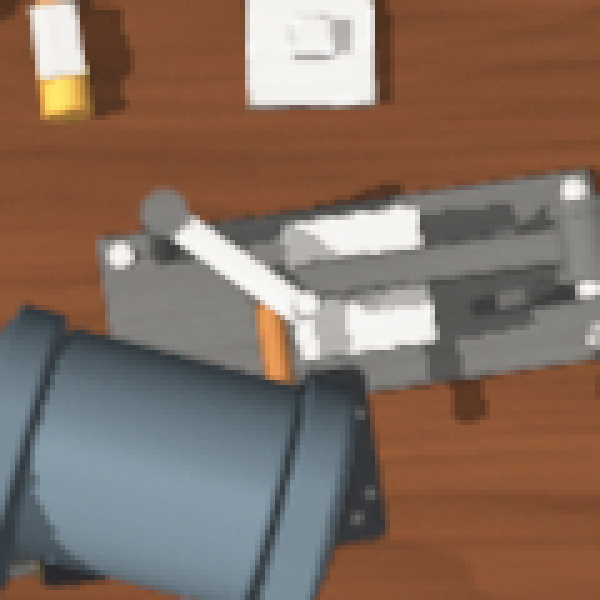

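View pics/t50.png

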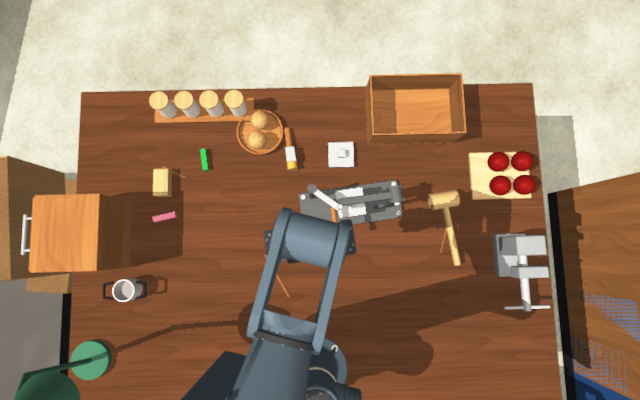

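```bash
python3 -c "
from h import *
print(bot.hand_in())"
```

```text
the job is handed in; nothing more can be done
None
```

The press is ready and the job was handed in at about 65 s. All four sticks stand end-down, one to a cell. The steel lid is on, the arm is down on its boss and the latch is turned to its stop.

**Last checks**
- **Sticks:** seen from the scene camera before lidding, all four stood wholly below the rim.
- **Lid:** it seats level, with its plate top at about 105–106 mm. It had been knocked about 5 cm aside before I reached it. I measured it again and took the same one, the nearest to the base.
- **Arm:** its top face is level at about 160 mm along its length after release.
- **Latch:** the scene camera reads 1.60 rad. The top camera reads 1.62, which is past the 1.6 end stop, so that fit is slightly off. It is clearly across the arm.
- **Left alone:** the hide half, roller, mallet and look-alikes appear unmoved in the last pictures.

**Possible trouble:** joint 5 reached its upper limit of 151.66° twice while I was placing the first stick. It read 151.7° after rounding, with about 30 N on the wrist sensor, and I avoided that pose afterwards. I did not record the exact joint value at those moments, so I cannot rule out that it passed the limit slightly. The cell rim and the latch stop gave only light to moderate contact (under 27 N).

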